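# Pack the workshop instrument tray

### The job

Pack up the instrument tray after the science workshop: press every instrument that is lying on the table fully home into the foam cutout of its own shape. Then lower the white cover plate over the tray's two pins until it lies flush all round, which needs the slide catch on the near wall drawn back first, and last slide the catch fully shut over the plate's edge. Leave the beaker, the dropper bottle and the tube rack where they stand.

Things in the scene. Friction and masses are not known exactly. Their poses are not given: they have to be found in the camera images.
- tray: Fixed black tray filled with charcoal foam, 200 (x) by 290 (y); foam surface and rim both 44 mm above the table. Origin under its centre on the table, y along its long side, +x away from the robot. Five cutouts, each 1.5 mm larger all round than its instrument and 1 mm deeper than that is thick; instruments sit with their axes along the tray's. Catch housing outside the middle of its -x wall.
- pocket_calliper (a point): Middle point on the floor of the calliper's cutout, 19 mm below the foam surface: the calliper's origin comes here when it is home. At its grip place the foam has a finger recess 32 long (x), reaching 27 mm out from both sides of the instrument (y), 16 deep below the foam surface. Foam lips pinch its two ends about 9 mm above the floor: laid in loosely it stays 4 to 9 mm proud and needs about 5 to 10 N to press home.
- pocket_magnifier (a point): Middle point on the floor of the magnifier's cutout, 21 mm below the foam surface: the magnifier's origin comes here when it is home. At its grip place the foam has a finger recess 32 long (x), reaching 27 mm out from both sides of the instrument (y), 16 deep below the foam surface. Foam lips pinch its two ends about 9 mm above the floor: laid in loosely it stays 4 to 9 mm proud and needs about 5 to 10 N to press home.
- pocket_balance (a point): Middle point on the floor of the spring balance's cutout, 23 mm below the foam surface: the spring balance's origin comes here when it is home. At its grip place the foam has a finger recess 32 long (x), reaching 27 mm out from both sides of the instrument (y), 16 deep below the foam surface. Foam lips pinch its two ends about 9 mm above the floor: laid in loosely it stays 4 to 9 mm proud and needs about 5 to 10 N to press home.
- pocket_compass (a point): Middle point on the floor of the compass's cutout, 21 mm below the foam surface: the compass's origin comes here when it is home. At its grip place the foam has a finger recess 32 long (x), reaching 27 mm out from both sides of the instrument (y), 16 deep below the foam surface. Foam lips pinch its two ends about 9 mm above the floor: laid in loosely it stays 4 to 9 mm proud and needs about 5 to 10 N to press home.
- pocket_magnet (a point): Middle point on the floor of the magnet's cutout, 21 mm below the foam surface: the magnet's origin comes here when it is home. At its grip place the foam has a finger recess 32 long (x), reaching 27 mm out from both sides of the instrument (y), 16 deep below the foam surface. Foam lips pinch both faces of its bow about 9 mm above the floor: laid in loosely it stays 4 to 9 mm proud and needs about 5 to 10 N to press home.
- pin_a (a point): Foot, at foam level, of one steel locating pin: 10 mm diameter, 22 mm high above the foam, the top 8 mm tapered. In the tray's frame it stands at x +85, y -130 mm.
- pin_b (a point): Foot of the other pin, the same, at x -85, y +130 mm in the tray's frame.
- catch (a joint): Slide of the catch, m: 0 fully back (clear of the plate), 0.028 shut. Slides along the tray's x, growing to +x, with 1.5 N friction. Starts shut or nearly so. Its steel tongue, 34 wide, 52.5 to 56.5 mm above the table, then reaches up to 24 mm in over the foam's near edge and blocks the plate; with the plate down it passes 2.5 mm above it. Fixed housing: 34 (x) by 50 (y), 58 high.
- catch_tab (a point): Middle of the top of the catch's upright thumb tab, which moves with the catch: 10 thick (tray x), 24 wide (tray y), standing 24 mm above the tongue. It can be pinched from above across the 24 mm, or pushed.
- calliper: Student's calliper, grey plastic and aluminium, 140 long, 70 g: a straight beam 18 wide (y -9 to +9) and 16 thick, at its +x end two jaws, 16 wide and 18 thick, sticking out to y +37 at x 34 to 50 and 54 to 70. Lies face up; origin on the underside, z up, x along its length, in the middle of the beam. Grip place: the beam at x +12 (across y).
- magnifier: Hand magnifier, black, 132 long, 20 thick, 80 g: a round head 56 in diameter centred at x -38, and a handle 20 wide from x -12 to +66. Lies face up; origin on the underside, z up, x along its length. Grip place: the handle at x +12 (across y).
- balance: Flat spring balance, white plastic with a steel hook, 120 long, 22 thick, 90 g: body 28 wide from x -42 to +48, a hook tang 14 wide and 12 thick from there to x -60, an eye tab 20 wide and 14 thick to x +60. Lies face up; origin on the underside, z up, x along its length; grip place at x +12 (across y).
- compass: Baseplate compass, pale plastic plate 80 by 50 (y), 16 thick, with a black dial 43 in diameter, 4 high, at x -10, in all 20 thick, 70 g. Lies face up; origin on the underside, z up, x along its length, under the plate's centre; grip place at x 0 (across the 50 mm).
- magnet: U-shaped magnet, grey with steel pole ends, 64 long (x -32 to +32), 52 wide (y), 20 thick, 160 g: bow at x +12 to +32, two legs 16 wide towards -x with a 20 mm gap between, which a tongue of foam fills in the cutout. Lies face up; origin on the underside, z up, x along its length; grip place at x 0 (across the 52 mm outside of the legs).
- cover: White cover plate, 194 (x) by 284 (y) by 6 thick, 0.4 kg, with a bar handle: bar 14 wide (x), 110 long (y), its underside 40 and its top 52 mm above the plate's underside, over its centre. Origin: centre of the underside. Two through holes 13 mm in diameter at x +85, y -130 and x -85, y +130 mm, to go over the pins; it fits either way round.
- beaker: Glass beaker 80 in diameter, 110 high, standing by; leave it. Origin under its centre.
- dropper: White dropper bottle 34 in diameter, 86 high, standing by; leave it. Origin under its centre.
- tube_rack: Fixed blue tube rack, 95 by 200, 122 high with its tubes, beyond the tray; leave it. Origin under its centre.
Not all that is in view belongs to the job. Leave any red look-alike of the balance alone. What is shaped like the magnifier but orange is not meant.

How it is judged:
By the outcome, as a careful person would: the job done as asked, in the order asked, and still so for the second after the job is handed in, with the robot touching nothing.
Of calliper, magnifier, balance, compass, magnet only 3 to 5 are there at a start; the rules pass over those that are not, and their reading is None.
At some moment in a run one of calliper, magnifier, balance, compass, magnet may be knocked a few centimetres aside while the robot is not near it.
Once in a run the grip may slacken for a moment while it holds something.
It also fails if it takes over 210 s, if anything falls off the work surface, if the arm or the gripper's body presses on something with over 40 N, if the wrist force passes 120 N, or if a joint passes its speed limit or range.

### The arm

A 6-joint arm with a two-finger parallel gripper is mounted at the origin on the work surface. World frame = base frame: x ahead of the robot, y to its left, z up, the work surface at z = 0. Lengths are in mm, angles in rad, forces in N, time in s.
With the tool pointing down it reaches from about 150 to 775 mm from the base axis. Payload 6.1 kg.
Tool frame: the origin (TCP) lies between the finger pads; the fingertips stand 22 mm ahead of it and the grasp point (between the pads) lies 3 mm ahead of it; z points along the fingers, y is the direction in which the jaws open and shut (so a half turn about z gives the same grasp; the last joint's range is limited). The gripper opens to 85 mm and grips with 20 to 120 N. Pads are 22 mm wide; open, the fingers measure 114 mm over their backs; the gripper's body (76 mm by 85 mm) begins 54 mm behind the grasp point. The pads swing forward as they close: fully open they stand 13 mm farther back than shut.
Start: joints at [1.306, 0.126, -0.04, 1.405, 0, 1.571], TCP at [137.395, 506.686, 253.295] pointing down, gripper open.
Joint ranges: [-2.72, 2.72], [-0.95, 1.95], [-1.27, 1.35], [-1.78, 2.02], [-1.46, 1.47], [-3.14, 3.14]. Speed limits (rad/s): [2.39, 2.39, 3.01, 3.14, 3.14, 3.14].

### API

Orientations are given as a unit quaternion [x, y, z, w].
In Python, from plant import arm, imaging gives the robot as it stands.
- The arm moves only by the tool play_rows, never from a script. Its argument "moves" is a list of rows, each an object with "linear": the shift along the tool's x, y, z in m, a list of three; "roll": the turn about the tool's z in rad; "fingers": the closure, from -1 (fully open) to 1 (shut). A call has 1 to 12 rows; each row shifts and turns the pose as measured when the row begins, along the tool's axes as they then stand; what a row does not reach is not made up. A row lasts 1/10 s, in which the tool goes at most 50 mm and 8.59 degrees, less where a joint would pass 70% of its speed; a pose out of reach is approached as far as the arm can. A call is refused whole if a number of a shift passes 0.05 or a number of a turn 0.15, either way. A call with a gripper value outside its range is refused whole. The fingers move at their own pace and stop on an object; "force" is the grip in N (left out, the last holds). Time passes only in rows, so rows that do not move let the fingers close. It gives the time, the measured TCP pose, the force and the opening at its end, in the units of the state.
- arm.observe(): the state, without advancing time (a new reading comes with each control period).
- imaging.grab_frame(name): name is "scene" or "top" or "wrist"; returns the picture (384x512x3 uint8, red, green, blue); there is no depth.
- imaging.calibration(name): a dict with "K" (3x3 intrinsics, pixels), "dist_coeffs" ([k1, k2, p1, p2, k3] as OpenCV has them; the pictures are not rectified), "origin" and "orientation" of the camera in the world. Camera axes: x right, y down, z forward; pixel columns grow to the right and rows downward; lengths in mm; the calibration is good to about 2 mm. A picture is of the moment at which its call begins: read the wrist's pose just before it. calibration takes no time and is no camera call; for the wrist camera it gives the pose at the moment of the call.
- arm.job_done(): hands the job in, once; it reports no verdict.
The state is a dict: "clock": time; "joint_pos": joint angles; "qvel": joint speeds; "effort": joint torques, N m; "position": TCP position; "eef_rot": TCP orientation; "contact_force": force on the tool from outside, world axes, zero at the start; "wrist_torque": the same for the moment, N m; "width": opening from 0.0 (shut) to 1.0 (fully open).
Only numpy, scipy, OpenCV 4.12 (cv2) and the standard library are available. Lean on these libraries where they do the work, as an engineer would, in place of code of your own. Each camera call takes 0.05 s, during which the arm holds its last target.

## Working session

There is one attempt and no reset: what is moved stays moved. The work goes in short steps, Python scripts to look and compute and a tool call to move; the robot and the scene stay as the last step left them, time stands still between calls to the robot, and variables do not carry over. Pictures are saved under pics/ and viewed, and the job is handed in when it is done.

Besides the shell and the picture viewer there is one more tool, called as name(argument=value, ...), one argument or row to a line, values as JSON. play_rows: Moves the arm, as the interface text tells. Its arguments: {"type":"object","properties":{"moves":{"type":"array","items":{"type":"object","properties":{"linear":{"type":"array","items":{"type":"number"}},"roll":{"type":"number"},"fingers":{"type":"number"}}}},"force":{"type":"number"}},"required":["moves"]}

```bash
ls -la; mkdir -p pics
cat > h.py <<'E'
import numpy as np,cv2,sys
from plant import arm,imaging
from scipy.spatial.transform import Rotation as R
def grab(n,f=None):
    c=imaging.calibration(n); im=imaging.grab_frame(n)
    if f: cv2.imwrite('pics/'+f,im[:,:,::-1])
    return im,c
def ray(c,uv):
    K=np.array(c['K']);d=np.array(c['dist_coeffs'])
    p=cv2.undistortPoints(np.array(uv,float).reshape(-1,1,2),K,d).reshape(-1,2)
    r=np.c_[p,np.ones(len(p))]@ R.from_quat(c['orientation']).as_matrix().T
    return np.array(c['origin']),r
def onz(c,uv,z):
    o,r=ray(c,uv); return o+r*((z-o[2])/r[:,2])[:,None]
def proj(c,P):
    M=R.from_quat(c['orientation']).as_matrix().T
    P=np.array(P,float).reshape(-1,3)
    return cv2.projectPoints(P,cv2.Rodrigues(M)[0],-M@np.array(c['origin']),np.array(c['K']),np.array(c['dist_coeffs']))[0].reshape(-1,2)
E
python3 - <<'E'
from h import *
print(arm.observe())
for n in ['top','scene','wrist']:
    im,c=grab(n,n+'0.png'); print(n,c)
E
```

```text
total 12
drwxr-xr-x  3 agent agent 4096 Dec  6 19:28 .
drwxr-xr-x 23 root  root  4096 Dec  6 19:28 ..
drwxr-xr-x  2 agent agent 4096 Dec  6 19:28 pics
{'clock': 0.0, 'joint_pos': array([ 1.30602390e+00,  1.26368690e-01, -4.06205648e-02,  1.40538452e+00,
        8.29057165e-06,  1.57077979e+00]), 'qvel': array([-3.12949489e-04,  1.25185465e-03, -1.15603416e-04, -1.55654692e-03,
       -5.27386046e-04,  9.51645855e-05]), 'effort': array([-1.74466608e-03, -4.35907495e+01,  3.52926707e+01,  1.71577034e-02,
        5.70818273e-06,  1.16760905e-06]), 'position': array([137.28723142, 506.34533451, 252.52861886]), 'eef_rot': array([ 1.31991616e-01,  9.91250519e-01, -7.81272454e-04, -1.08226664e-04]), 'contact_force': array([ 0.24686038, -0.2005983 ,  0.73005941]), 'wrist_torque': array([0.00566205, 0.0148705 , 0.00668786]), 'width': 0.9985051246330506}
top {'K': array([[354.790248  ,   0.        , 255.18636885],
       [  0.        , 354.790248  , 188.11480487],
       [  0.        ,   0.        ,   1.        ]]), 'dist_coeffs': array([-0.00313533,  0.        ,  0.        ,  0.        ,  0. 
[... 230 characters left out ...]
    , 390.00293111, 193.62558235],
       [  0.        ,   0.        ,   1.        ]]), 'dist_coeffs': array([-0.09500388,  0.        ,  0.        ,  0.        ,  0.        ]), 'origin': array([1372.72049694, -405.1291747 ,  704.96325314]), 'orientation': array([ 0.75694039,  0.44859946, -0.23923703, -0.41056718])}
wrist {'K': array([[324.49869183,   0.        , 253.66316953],
       [  0.        , 324.49869183, 189.08968351],
       [  0.        ,   0.        ,   1.        ]]), 'dist_coeffs': array([-0.0013271,  0.       ,  0.       ,  0.       ,  0.       ]), 'origin': array([ 63.17609336, 527.07755646, 372.51627712]), 'orientation': array([0.78483451, 0.60046515, 0.09256254, 0.12210067])}
```

View pics/top0.png

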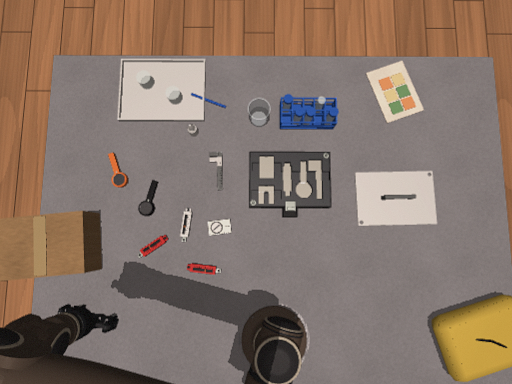

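View pics/scene0.png

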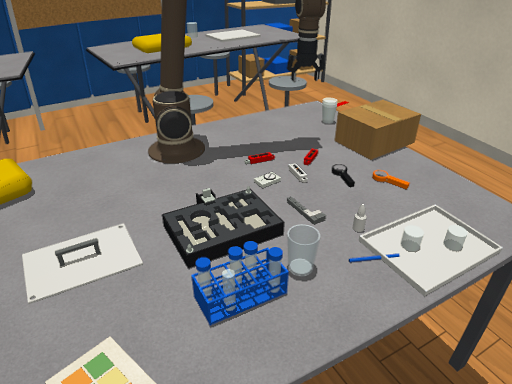

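View pics/wrist0.png

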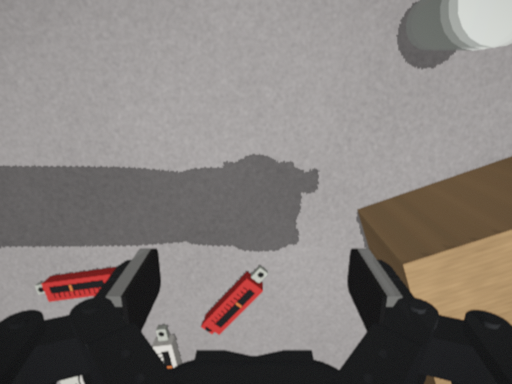

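Run:
```python
import cv2
im=cv2.imread('pics/top0.png')
cv2.imwrite('pics/top0a.png',cv2.resize(im[135:285,100:250],None,fx=4,fy=4,interpolation=cv2.INTER_CUBIC))
cv2.imwrite('pics/top0b.png',cv2.resize(im[140:230,240:340],None,fx=6,fy=6,interpolation=cv2.INTER_CUBIC))
```

```text
(no output)
```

View pics/top0a.png

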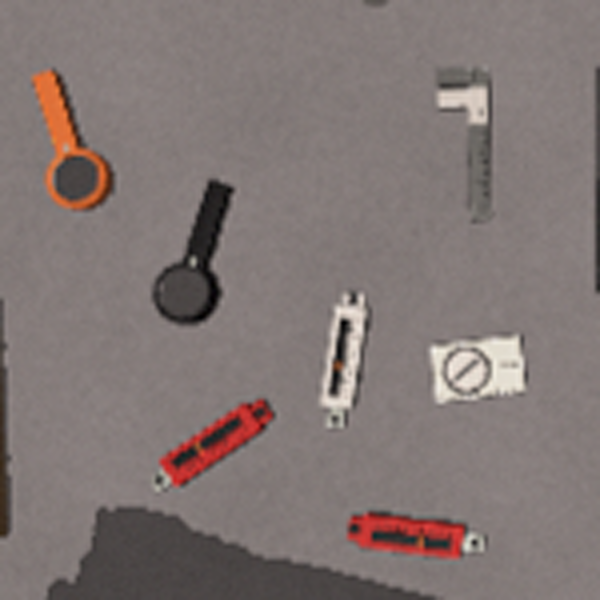

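View pics/top0b.png

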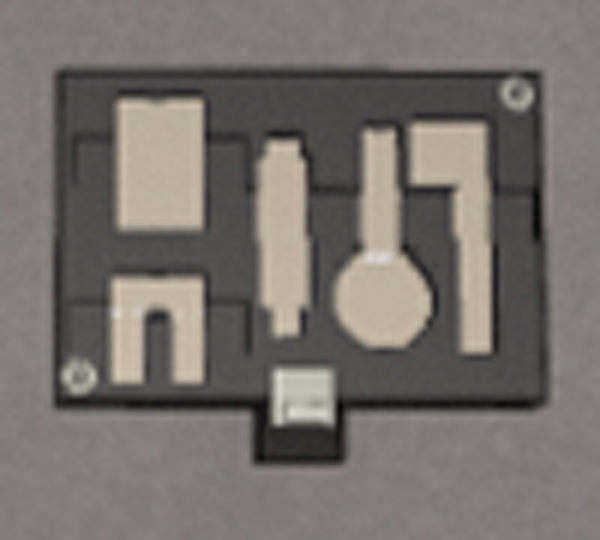

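Run:
```python
from h import *
ct=imaging.calibration('top');cw=imaging.calibration('wrist')
print(R.from_quat(cw['orientation']).as_matrix().round(3))
print(R.from_quat(arm.observe()['eef_rot']).as_matrix().round(3))
f=lambda u,o,s:[(u[0]/s+o[0]-.4),(u[1]/s+o[1]-.4)]
A=(100,135);B=(240,140)
n={'cal_beam_end':(480,220,A,4,16),'cal_top':(480,72,A,4,16),'mag_head':(185,292,A,4,20),'mag_tip':(222,184,A,4,20),'bal_top':(353,296,A,4,14),'bal_bot':(336,425,A,4,14),'comp':(478,369,A,4,16),'dial':(466,370,A,4,20),
'pinA':(517,93,B,6,66),'pinB':(79,375,B,6,66),'TL':(57,72,B,6,44),'TR':(541,73,B,6,44),'BL':(57,405,B,6,44),'BR':(545,403,B,6,44),'tab':(305,412,B,6,80)}
for k,(u,v,o,s,z) in n.items(): print(k,onz(ct,f((u,v),o,s),z)[0].round(1))
for k,uv in {'cov1':(356,172),'cov2':(434,171),'cov3':(437,224),'cov4':(361,226),'h1':(381,197),'h2':(415,197)}.items(): print(k,onz(ct,uv,6 if k[0]=='c' else 50)[0].round(1))
```

```text
[[ 0.262  0.92   0.292]
 [ 0.965 -0.249 -0.08 ]
 [-0.001  0.303 -0.953]]
[[-0.965  0.262 -0.   ]
 [ 0.262  0.965 -0.001]
 [-0.    -0.001 -1.   ]]
cal_beam_end [517.8 192.   16. ]
cal_top [654.4 194.4  16. ]
mag_head [451.5 453.9  20. ]
mag_tip [549.2 424.9  20. ]
bal_top [448.9 304.9  14. ]
bal_bot [334.4 316.7  14. ]
comp [384.2 191.5  16. ]
dial [383.2 201.7  20. ]
pinA [ 634.9 -183.8   66. ]
pinB [468.2  71.9  66. ]
TL [651.8  86.   44. ]
TR [ 652.3 -202.9   44. ]
BL [452.7  84.8  44. ]
BR [ 454.9 -200.4   44. ]
tab [446.3 -56.5  80. ]
cov1 [ 586.1 -305.4    6. ]
cov2 [ 590.9 -591.9    6. ]
cov3 [ 397.4 -590.2    6. ]
cov4 [ 389.3 -316.5    6. ]
h1 [ 489.4 -377.3   50. ]
h2 [ 489.8 -496.6   50. ]
```

play_rows(
  moves=[
    {"linear":[0,0,-0.02],"roll":-0.13,"fingers":-1},
    {"linear":[0,0,-0.02],"roll":-0.13,"fingers":-1},
    {"linear":[0,0,0],"roll":0,"fingers":-1},
  ],
  force=40,
)

```text
clock: 0.45
position: [137.1, 505.6, 291.9]
eef_rot: [-0.002, 1.0, -0.003, -0.001]
contact_force: [0.5, 0.3, 0.9]
width: 0.998
```

play_rows(
  moves=[
    {"linear":[-0.044,-0.031,0],"roll":0},
    {"linear":[-0.044,-0.031,0],"roll":0},
    {"linear":[-0.044,-0.031,0],"roll":0},
    {"linear":[-0.044,-0.031,0],"roll":0},
    {"linear":[-0.044,-0.031,0],"roll":0},
    {"linear":[-0.044,-0.031,0],"roll":0},
    {"linear":[0,0,0],"roll":0},
  ],
)

```text
validation failed for argument at $.mo...
```

Run:
```python
from h import *
im,c=grab('wrist','w1.png'); np.save('w1c.npy',c,allow_pickle=True); print(arm.observe()['position'])
cv2.imwrite('pics/w1b.png',cv2.resize(im[:,:,::-1],None,fx=1.56,fy=1.56,interpolation=cv2.INTER_CUBIC))
```

```text
[137.05654007 505.3913884  290.49230951]
```

View pics/w1b.png

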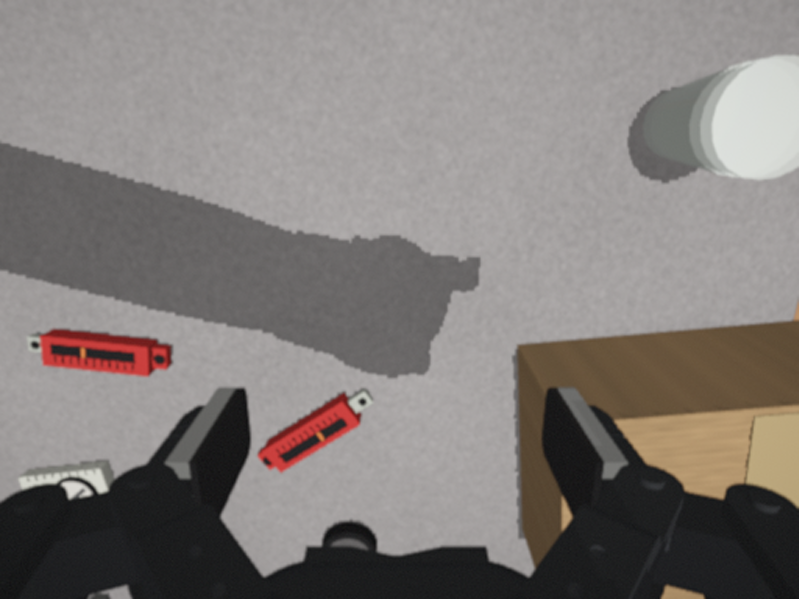

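play_rows(
  moves=[
    {"linear":[-0.044,-0.031,0],"roll":0,"fingers":-1},
    {"linear":[-0.044,-0.031,0],"roll":0,"fingers":-1},
    {"linear":[-0.044,-0.031,0],"roll":0,"fingers":-1},
    {"linear":[-0.044,-0.031,0],"roll":0,"fingers":-1},
    {"linear":[-0.044,-0.031,0],"roll":0,"fingers":-1},
    {"linear":[-0.044,-0.031,0],"roll":0,"fingers":-1},
    {"linear":[0,0,0],"roll":0,"fingers":-1},
  ],
)

```text
clock: 1.2
position: [386.3, 326.6, 281.0]
eef_rot: [0.008, 1.0, -0.007, -0.004]
contact_force: [0.2, -0.4, -0.3]
width: 0.999
```

Run:
```python
from h import *
im,c=grab('wrist','w2.png'); np.save('w2c.npy',c,allow_pickle=True); print(arm.observe()['position'])
cv2.imwrite('pics/w2b.png',cv2.resize(im[:,:,::-1],None,fx=1.56,fy=1.56,interpolation=cv2.INTER_CUBIC))
```

```text
[384.59172959 327.73877098 280.88924822]
```

View pics/w2b.png

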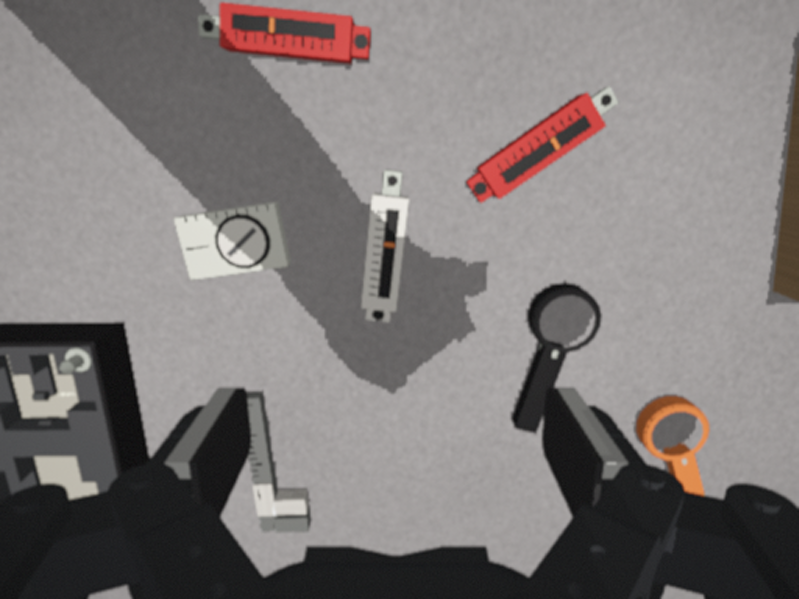

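```bash
cat >> h.py <<'E'
def go(t,psi=0,cur=None):
    """world target -> tool shift (m) and roll, from present pose"""
    s=arm.observe(); M=R.from_quat(s['eef_rot']).as_matrix()
    d=M.T@(np.array(t)-s['position']); yaw=np.arctan2(-M[0,1],M[1,1])
    print('pos',s['position'].round(1),'yaw',yaw.round(4),'tilt',M[:2,2].round(4),'| tool shift mm',d.round(1),'roll',round(float(yaw-psi),4), 'F',s['contact_force'].round(1),'w',round(s['width'],3))
E
python3 - <<'E'
from h import *
c=np.load('w2c.npy',allow_pickle=True).item()
p=lambda u,v,z:onz(c,(u/1.5625,v/1.5625),z)[0].round(1)
print('bal top',p(391.5,197,22),'bot',p(379,308.5,22),'hook',p(392,172,12),'eye',p(378,321,14))
print('comp corners',p(175,218,16),p(277,203,16),p(287,267,16),p(189,279,16),'dial',p(242,241,20))
print('mag head',p(566,317,20),'tip',p(526,428,20))
print('cal',p(254,393,16),p(246,395,16),p(263,393,16),p(271,529,18),p(308,528,18))
go((384,328,281))
E
```

```text
bal top [351.5 320.1  22. ] bot [438.4 308.7  22. ] hook [334.2 320.5  12. ] eye [451.8 307.1  14. ]
comp corners [365.8 154.   16. ] [355.5 233.3  16. ] [405.3 236.9  16. ] [414.2 158.2  16. ] dial [383.5 204.9  20. ]
mag head [447.7 457.   20. ] tip [548.  431.4  20. ]
cal [515.2 200.1  16. ] [517. 193.  16.] [515.2 207.7  16. ] [654.6 202.7  18. ] [653.6 237.2  18. ]
pos [384.6 327.7 280.9] yaw -0.0134 tilt [-0.0089 -0.0138] | tool shift mm [ 0.6  0.3 -0.1] roll -0.0134 F [-0.2  0.4  0.5] w 1.003
```

play_rows(
  moves=[
    {"linear":[-0.01,-0.007,0.045],"roll":0.055,"fingers":-1},
    {"linear":[-0.01,-0.008,0.045],"roll":0.055,"fingers":-1},
    {"linear":[0,0,0.04],"roll":0,"fingers":-1},
    {"linear":[0,0,0],"roll":0,"fingers":-1},
    {"linear":[0,0,0],"roll":0,"fingers":-1},
  ],
)

```text
clock: 1.75
position: [399.6, 311.4, 145.3]
eef_rot: [0.067, 0.998, -0.007, -0.005]
contact_force: [0.2, 0.1, 0.5]
width: 0.999
```

Run:
```python
from h import *
go((404.5,312.7,32),-0.122)
im,c=grab('wrist','w3.png'); np.save('w3c.npy',c,allow_pickle=True)
cv2.imwrite('pics/w3b.png',cv2.resize(im[:,:,::-1],None,fx=1.5625,fy=1.5625,interpolation=cv2.INTER_CUBIC))
```

```text
pos [399.6 311.4 145.3] yaw -0.1344 tilt [-0.0111 -0.0127] | tool shift mm [ -5.7   3.5 113.2] roll -0.0124 F [0.2 0.1 0.5] w 0.999
```

View pics/w3b.png

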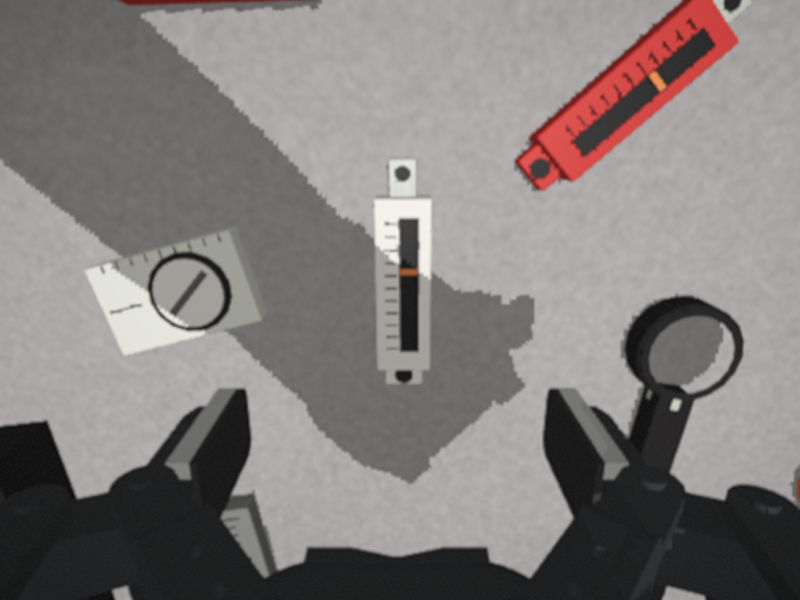

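Run:
```python
from h import *
c=np.load('w3c.npy',allow_pickle=True).item()
p=lambda u,v,z:onz(c,(u/1.5625,v/1.5625),z)[0]
a,b=p(403,198,22),p(403.5,371,22);h,e=p(402,159,12),p(404,384,14)
print(a.round(1),b.round(1),h.round(1),e.round(1)); d=(b-a)/np.linalg.norm(b-a); print(np.linalg.norm(b-a),np.linalg.norm((e-h)[:2]),np.arctan2(d[1],d[0]))
o1=(a+b)/2-3*d; o2=(h+e)/2; print(o1,o2)
g=(o1+o2)/2+12*d; print(g); go((g[0],g[1],32),-0.13)
```

```text
[351.1 319.8  22. ] [440.5 308.3  22. ] [333.6 321.6  12. ] [452.  307.1  14. ]
90.12355579083791 119.33735330883238 -0.12766579175178014
[392.77962009 314.42865082  22.        ] [392.8156576  314.31869752  13.        ]
[404.69998026 312.84584281  17.5       ]
pos [399.5 311.4 145.3] yaw -0.134 tilt [-0.0114 -0.013 ] | tool shift mm [ -6.    3.7 113.2] roll -0.004 F [-0.8 -0.7 -0.4] w 0.999
```

play_rows(
  moves=[
    {"linear":[-0.006,0.003,0.04],"roll":0,"fingers":-1},
    {"linear":[0,0.001,0.04],"roll":0,"fingers":-1},
    {"linear":[0,0,0.02],"roll":0,"fingers":-1},
    {"linear":[0,0,0],"roll":0,"fingers":-1},
  ],
)

```text
clock: 2.2
position: [409.7, 320.8, 53.2]
eef_rot: [0.066, 0.998, -0.001, 0.001]
contact_force: [-0.8, -0.8, 0.3]
width: 1.004
```

Run:
```python
from h import *
go((404.7,312.8,32),-0.128)
```

```text
pos [409.7 320.8  53.2] yaw -0.1316 tilt [ 0.0023 -0.0017] | tool shift mm [ 3.9 -8.5 21.2] roll -0.0036 F [-0.8 -0.8  0.3] w 1.004
```

play_rows(
  moves=[
    {"linear":[0.004,-0.0085,0],"roll":0,"fingers":-1},
    {"linear":[0,0,0],"roll":0,"fingers":-1},
    {"linear":[0,0,0],"roll":0,"fingers":-1},
  ],
)

```text
clock: 2.5
position: [406.5, 315.3, 59.4]
eef_rot: [0.065, 0.998, 0.002, 0.004]
contact_force: [0.3, 0.1, 0.2]
width: 1.0
```

Run:
```python
from h import *
go((404.7,312.8,32),-0.128)
```

```text
pos [406.5 315.3  59.4] yaw -0.1306 tilt [0.0086 0.0033] | tool shift mm [ 1.7 -2.8 27.4] roll -0.0026 F [0.3 0.1 0.2] w 1.0
```

play_rows(
  moves=[
    {"linear":[0.001,-0.002,0.012],"roll":0,"fingers":-1},
    {"linear":[0.0005,-0.0008,0.01],"roll":0,"fingers":-1},
    {"linear":[0,0,0],"roll":0,"fingers":-1},
  ],
)

```text
clock: 2.8
position: [406.2, 313.6, 38.4]
eef_rot: [0.065, 0.998, 0.004, 0.006]
contact_force: [-0.4, -1.2, 0.6]
width: 0.999
```

Run:
```python
from h import *
go((404.7,312.8,32),-0.128)
```

```text
pos [406.2 313.6  38.4] yaw -0.1308 tilt [0.0128 0.0066] | tool shift mm [ 1.4 -1.   6.4] roll -0.0028 F [-0.4 -1.2  0.6] w 0.999
```

play_rows(
  moves=[
    {"linear":[0.0014,-0.001,0.006],"roll":0,"fingers":-1},
    {"linear":[0,0,0],"roll":0,"fingers":0.3},
    {"linear":[0,0,0],"roll":0,"fingers":1},
    {"linear":[0,0,0],"roll":0,"fingers":1},
    {"linear":[0,0,0],"roll":0,"fingers":1},
    {"linear":[0,0,0],"roll":0,"fingers":1},
    {"linear":[0,0,0],"roll":0,"fingers":1},
  ],
)

```text
clock: 3.5
position: [404.4, 312.6, 31.3]
eef_rot: [0.065, 0.998, 0.003, 0.006]
contact_force: [0.2, 0.9, -1.4]
width: 0.317
```

Run:
```python
from h import *
go((404.7,312.8,32),-0.128)
```

```text
pos [404.4 312.6  31.3] yaw -0.131 tilt [0.0117 0.0057] | tool shift mm [-0.2  0.3 -0.7] roll -0.003 F [ 0.2  0.9 -1.4] w 0.317
```

play_rows(
  moves=[
    {"linear":[0,0,-0.03],"roll":0,"fingers":1},
    {"linear":[0,0,-0.045],"roll":0,"fingers":1},
    {"linear":[0,0,-0.045],"roll":-0.065,"fingers":1},
    {"linear":[0,0,-0.045],"roll":-0.065,"fingers":1},
    {"linear":[-0.022,-0.04,-0.02],"roll":0,"fingers":1},
    {"linear":[-0.022,-0.04,0],"roll":0,"fingers":1},
    {"linear":[-0.022,-0.04,0],"roll":0,"fingers":1},
    {"linear":[-0.022,-0.04,0],"roll":0,"fingers":1},
    {"linear":[-0.022,-0.04,0],"roll":0,"fingers":1},
    {"linear":[-0.022,-0.04,0],"roll":0,"fingers":1},
    {"linear":[-0.022,-0.04,0],"roll":0,"fingers":1},
    {"linear":[-0.022,-0.04,0],"roll":0,"fingers":1},
  ],
)

```text
clock: 4.7
position: [584.4, -13.6, 224.7]
eef_rot: [-0.009, 1.0, 0.003, 0.007]
contact_force: [0.5, 0.7, -1.0]
width: 0.313
```

Run:
```python
from h import *
go((600,-60,250),0)
```

```text
pos [584.4 -13.6 224.7] yaw 0.0177 tilt [0.0137 0.0052] | tool shift mm [-15.1 -46.5 -25.3] roll 0.0177 F [ 0.5  0.7 -1. ] w 0.313
```

play_rows(
  moves=[
    {"linear":[-0.01,-0.025,-0.015],"roll":0.017,"fingers":1},
    {"linear":[-0.004,-0.018,-0.008],"roll":0,"fingers":1},
    {"linear":[0,0,0],"roll":0,"fingers":1},
    {"linear":[0,0,0],"roll":0,"fingers":1},
  ],
)

```text
clock: 5.1
position: [600.6, -64.5, 245.4]
eef_rot: [0.004, 1.0, 0.002, 0.005]
contact_force: [-0.7, -0.2, -1.8]
width: 0.316
```

Run:
```python
from h import *
go((600,-60,250),0)
im,c=grab('wrist','w4.png'); np.save('w4c.npy',c,allow_pickle=True)
cv2.imwrite('pics/w4b.png',cv2.resize(im[:,:,::-1],None,fx=1.5625,fy=1.5625,interpolation=cv2.INTER_CUBIC))
```

```text
pos [600.6 -64.5 245.4] yaw -0.0084 tilt [0.0104 0.0045] | tool shift mm [ 0.6  4.5 -4.6] roll -0.0084 F [-0.7 -0.2 -1.8] w 0.316
```

View pics/w4b.png

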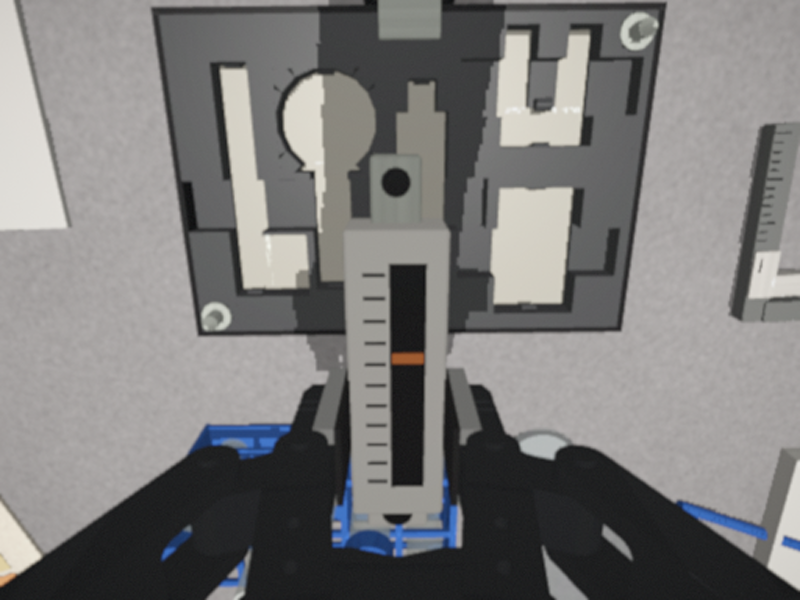

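Run:
```python
from h import *
c=np.load('w4c.npy',allow_pickle=True).item()
p=lambda u,v,z:onz(c,(u/1.5625,v/1.5625),z)[0]
C=np.array([p(153,9,44),p(665,4,44),p(620,329,44),p(199,334,44)]); print(C.round(1))
print('ctr',C.mean(0), 'sizes',[np.linalg.norm(C[i]-C[i-1]).round(1) for i in range(4)])
e=C[1]-C[0]+C[2]-C[3]; print('yaw',-np.arctan2(e[0],e[1])); e=C[3]-C[0]+C[2]-C[1]; print('yaw',np.arctan2(e[1],e[0]))
print('pinfeet',p(637,31,46),p(215,319,46))
print('balpocket tang end',p(421,81,21),'body -42',p(420,112,21))
print('magn: head top',p(328,69,23),'lr',p(278,121,23),p(377,121,23),'handle end',p(334,281,23))
print('calip: top',p(232,68,25),'L/R',p(221,70,25),p(246,70,25),'jaw br',p(308,289,25),'bl',p(243,289,25))
print('compass',p(503,188,23),p(572,188,23),p(563,304,23),p(493,304,23))
s=arm.observe();M=R.from_quat(s['eef_rot']).as_matrix()
for n,q in dict(bodyL=(345,228,236.1),bodyR=(450,228,236.1),hook=(396,155,226)).items():
    P=p(*q); print(n,(M.T@(P-s['position'])).round(1))
```

```text
[[ 457.7 -198.5   44. ]
 [ 457.3   88.7   44. ]
 [ 653.6   88.8   44. ]
 [ 654.3 -198.2   44. ]]
ctr [555.74784242 -54.80515637  44.        ] sizes [np.float64(196.7), np.float64(287.1), np.float64(196.3), np.float64(287.0)]
yaw 0.0017934457413837541
yaw 0.000829423593450601
pinfeet [471.19163646  73.96768536  46.        ] [ 642.77278997 -185.27199888   46.        ]
balpocket tang end [494.34845338 -46.85457326  21.        ] body -42 [512.61716587 -47.37012846  21.        ]
magn: head top [ 487.1881446  -104.48524216   23.        ] lr [ 517.30448805 -137.82209995   23.        ] [517.84148775 -74.82793956  23.        ] handle end [ 623.8195202  -107.17757928   23.        ]
calip: top [ 486.34660507 -163.09449045   25.        ] L/R [ 487.4167631  -169.96651864   25.        ] [ 487.54481127 -154.6270194    25.        ] jaw br [ 628.89650251 -125.42619266   25.        ] bl [ 628.4433966  -170.95810507   25.        ]
compass [560.58582487   7.90724433  23.        ] [560.99075532  53.7757057   23.        ] [642.55877137  55.48594572  23.        ] [642.0527951    5.43251542  23.        ]
bodyL [ 54.  -13.    8.6]
bodyR [53.9 13.8  8.7]
hook [71.6 -0.  18.6]
```

Run:
```python
from h import *
im=cv2.imread('pics/w4.png'); cv2.imwrite('pics/w4p.png',cv2.resize(im[0:215,95:430],None,fx=2.35,fy=2.35,interpolation=cv2.INTER_CUBIC))
c=np.load('w4c.npy',allow_pickle=True).item()
p=lambda u,v,z:onz(c,(u/1.5625,v/1.5625),z)[0].round(1)
print(p(397,140,44),p(445,140,21),p(408,97,44),p(435,97,21))
```

```text
[529.1 -62.3  44. ] [529.8 -31.1  21. ] [504.9 -55.6  44. ] [503.8 -37.9  21. ]
```

View pics/w4p.png

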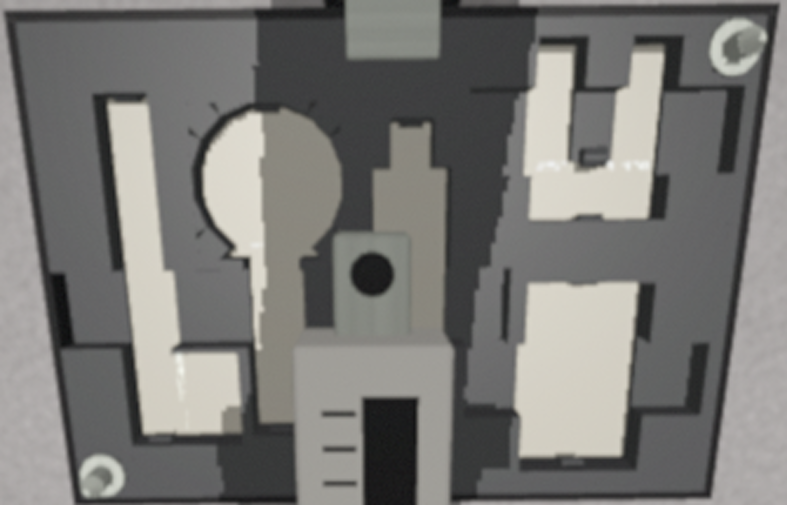

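play_rows(
  moves=[
    {"linear":[0.015,0.008,0.03],"roll":-0.008,"fingers":1},
    {"linear":[0.012,0.006,0.04],"roll":0,"fingers":1},
    {"linear":[0.003,0.002,0.035],"roll":0,"fingers":1},
    {"linear":[0,0,0.02],"roll":0,"fingers":1},
    {"linear":[0,0,0],"roll":0,"fingers":1},
    {"linear":[0,0,0],"roll":0,"fingers":1},
  ],
)

```text
clock: 5.75
position: [568.5, -40.2, 116.2]
eef_rot: [-0.005, 1.0, 0.003, 0.006]
contact_force: [0.7, 0.4, -0.8]
width: 0.318
```

Run:
```python
from h import *
go((567.7,-46.9,85),0.001)
```

```text
pos [568.5 -40.2 116.2] yaw 0.0093 tilt [0.0112 0.0056] | tool shift mm [ 1.2 -6.9 31.1] roll 0.0083 F [ 0.7  0.4 -0.8] w 0.318
```

play_rows(
  moves=[
    {"linear":[0.001,-0.005,0.015],"roll":0.006,"fingers":1},
    {"linear":[0,-0.001,0.008],"roll":0,"fingers":1},
    {"linear":[0,0,0.004],"roll":0,"fingers":1},
    {"linear":[0,0,0],"roll":0,"fingers":1},
    {"linear":[0,0,0],"roll":0,"fingers":1},
  ],
)

```text
clock: 6.25
position: [571.1, -44.6, 94.3]
eef_rot: [-0.003, 1.0, 0.003, 0.01]
contact_force: [0.7, 0.0, -1.2]
width: 0.317
```

Run:
```python
from h import *
go((567.7,-46.9,85),0.001)
im,c=grab('wrist','w5.png'); np.save('w5c.npy',c,allow_pickle=True)
cv2.imwrite('pics/w5b.png',cv2.resize(im[:,:,::-1],None,fx=1.5625,fy=1.5625,interpolation=cv2.INTER_CUBIC))
```

```text
pos [571.1 -44.6  94.3] yaw 0.0058 tilt [0.0195 0.0055] | tool shift mm [ 3.6 -2.4  9.2] roll 0.0048 F [ 0.7  0.  -1.2] w 0.317
```

View pics/w5b.png

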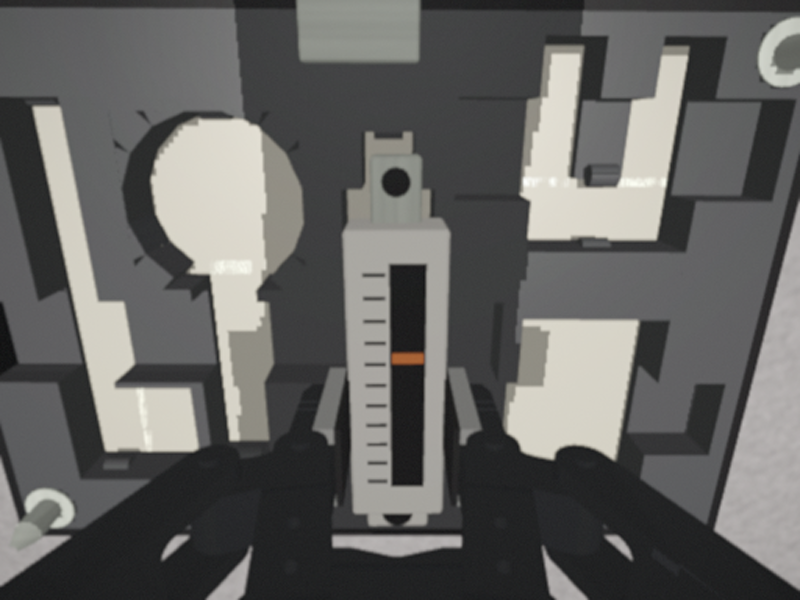

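play_rows(
  moves=[
    {"linear":[0.0025,-0.0018,0.003],"roll":0.004,"fingers":1},
    {"linear":[0,0,0],"roll":0,"fingers":1},
    {"linear":[0,0,0],"roll":0,"fingers":1},
    {"linear":[0,0,0],"roll":0,"fingers":1},
  ],
)

```text
clock: 6.7
position: [569.1, -46.6, 92.2]
eef_rot: [-0.001, 1.0, 0.003, 0.011]
contact_force: [0.3, 0.8, -1.7]
width: 0.315
```

Run:
```python
from h import *
go((567.7,-46.9,85),0.001)
```

```text
pos [569.1 -46.6  92.2] yaw 0.0014 tilt [0.0213 0.0054] | tool shift mm [ 1.5 -0.3  7.2] roll 0.0004 F [ 0.3  0.8 -1.7] w 0.315
```

play_rows(
  moves=[
    {"linear":[0,0,0],"roll":0,"fingers":1},
    {"linear":[0,0,0],"roll":0,"fingers":1},
    {"linear":[0,0,0],"roll":0,"fingers":1},
    {"linear":[0,0,0],"roll":0,"fingers":1},
  ],
)

```text
clock: 7.1
position: [569.1, -46.6, 92.3]
eef_rot: [-0.001, 1.0, 0.003, 0.011]
contact_force: [0.3, 0.2, -0.3]
width: 0.316
```

Run:
```python
from h import *
go((567.7,-46.9,85),0.001)
```

```text
pos [569.1 -46.6  92.3] yaw 0.0014 tilt [0.0213 0.0054] | tool shift mm [ 1.6 -0.3  7.3] roll 0.0004 F [ 0.3  0.2 -0.3] w 0.316
```

play_rows(
  moves=[
    {"linear":[0,0,-0.045],"roll":0,"fingers":1},
    {"linear":[0,0,0],"roll":0,"fingers":1},
    {"linear":[0,0,0],"roll":0,"fingers":1},
    {"linear":[0,0,0],"roll":0,"fingers":1},
  ],
)

```text
clock: 7.5
position: [567.8, -46.8, 137.8]
eef_rot: [-0.001, 1.0, 0.003, 0.01]
contact_force: [0.6, 0.0, -1.4]
width: 0.316
```

Run:
```python
from h import *
go((567.7,-46.9,85),0.001)
```

```text
pos [567.8 -46.8 137.8] yaw 0.0014 tilt [0.02   0.0055] | tool shift mm [ 1.1 -0.4 52.8] roll 0.0004 F [ 0.6  0.  -1.4] w 0.316
```

play_rows(
  moves=[
    {"linear":[0,0,0.007],"roll":0,"fingers":1},
    {"linear":[0,0,0.007],"roll":0,"fingers":1},
    {"linear":[0,0,0.007],"roll":0,"fingers":1},
    {"linear":[0,0,0.007],"roll":0,"fingers":1},
    {"linear":[0,0,0],"roll":0,"fingers":1},
  ],
)

```text
clock: 8.0
position: [566.6, -46.4, 104.2]
eef_rot: [-0.001, 1.0, 0.003, 0.008]
contact_force: [0.4, -0.4, -0.8]
width: 0.311
```

Run:
```python
from h import *
go((567.7,-46.9,85),0.001)
```

```text
pos [566.6 -46.4 104.2] yaw 0.0015 tilt [0.0152 0.0059] | tool shift mm [-0.8 -0.6 19.2] roll 0.0005 F [ 0.4 -0.4 -0.8] w 0.311
```

play_rows(
  moves=[
    {"linear":[-0.0007,-0.0006,0.006],"roll":0,"fingers":1},
    {"linear":[0,0,0.006],"roll":0,"fingers":1},
    {"linear":[0,0,0.006],"roll":0,"fingers":1},
    {"linear":[0,0,0],"roll":0,"fingers":1},
  ],
)

```text
clock: 8.4
position: [567.5, -47.0, 84.1]
eef_rot: [-0.001, 1.0, 0.003, 0.007]
contact_force: [-0.7, -0.7, -0.7]
width: 0.312
```

Run:
```python
from h import *
go((567.5,-46.9,70),0.001)
im,c=grab('wrist','w6.png'); np.save('w6c.npy',c,allow_pickle=True)
cv2.imwrite('pics/w6b.png',cv2.resize(im[:,:,::-1],None,fx=1.5625,fy=1.5625,interpolation=cv2.INTER_CUBIC)[50:450,200:600])
```

```text
pos [567.5 -47.   84.1] yaw 0.0014 tilt [0.0144 0.006 ] | tool shift mm [ 0.2 -0.  14.1] roll 0.0004 F [-0.7 -0.7 -0.7] w 0.312
```

View pics/w6b.png

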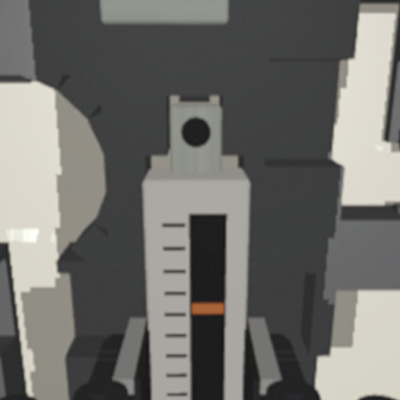

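play_rows(
  moves=[
    {"linear":[0,0,0.006],"roll":0,"fingers":1},
    {"linear":[0,0,0.006],"roll":0,"fingers":1},
    {"linear":[0,0,0.004],"roll":0,"fingers":1},
    {"linear":[0,0,0.002],"roll":0,"fingers":1},
  ],
)

```text
clock: 8.85
position: [568.5, -46.9, 66.0]
eef_rot: [-0.001, 1.0, 0.003, 0.008]
contact_force: [-0.2, -0.3, 0.0]
width: 0.317
```

Run:
```python
from h import *
go((567.5,-46.9,52),0.001)
```

```text
pos [568.5 -46.9  66. ] yaw 0.0014 tilt [0.0163 0.0058] | tool shift mm [ 1.2 -0.1 14. ] roll 0.0004 F [-0.2 -0.3  0. ] w 0.317
```

play_rows(
  moves=[
    {"linear":[0.0007,0,0.003],"roll":0,"fingers":1},
    {"linear":[0,0,0.003],"roll":0,"fingers":1},
    {"linear":[0,0,0.003],"roll":0,"fingers":1},
  ],
)

```text
clock: 9.15
position: [568.1, -46.8, 57.2]
eef_rot: [-0.001, 1.0, 0.003, 0.009]
contact_force: [-5.6, -0.6, 9.0]
width: 0.318
```

Run:
```python
from h import *
go((567.5,-46.9,52),0.001)
```

```text
pos [568.1 -46.8  57.2] yaw 0.0015 tilt [0.0174 0.0059] | tool shift mm [ 0.7 -0.1  5.2] roll 0.0005 F [-5.6 -0.6  9. ] w 0.318
```

play_rows(
  moves=[
    {"linear":[0.0005,0,0.003],"roll":0,"fingers":1},
    {"linear":[0,0,0.003],"roll":0,"fingers":1},
    {"linear":[0,0,0.002],"roll":0,"fingers":1},
  ],
)

```text
clock: 9.45
position: [568.6, -46.8, 52.4]
eef_rot: [-0.001, 1.0, 0.003, 0.011]
contact_force: [-3.2, -0.3, 8.7]
width: 0.316
```

Run:
```python
from h import *
go((567.5,-46.9,52),0.001)
```

```text
pos [568.6 -46.8  52.4] yaw 0.0014 tilt [0.0212 0.0057] | tool shift mm [ 1.1 -0.1  0.4] roll 0.0004 F [-3.2 -0.3  8.7] w 0.316
```

play_rows(
  moves=[
    {"linear":[0.0005,0,0.003],"roll":0,"fingers":1},
    {"linear":[0,0,0.003],"roll":0,"fingers":1},
  ],
)

```text
clock: 9.65
position: [569.0, -46.8, 51.8]
eef_rot: [-0.001, 1.0, 0.003, 0.013]
contact_force: [-13.8, 1.1, 28.9]
width: 0.32
```

Run:
```python
from h import *
go((567.5,-46.9,52),0.001)
```

```text
pos [569.  -46.8  51.8] yaw 0.0012 tilt [0.0254 0.0054] | tool shift mm [ 1.5 -0.1 -0.2] roll 0.0002 F [-13.8   1.1  28.9] w 0.32
```

play_rows(
  moves=[
    {"linear":[0,0,-0.0005],"roll":0,"fingers":0.0},
    {"linear":[0,0,0],"roll":0,"fingers":0.0},
    {"linear":[0,0,0],"roll":0,"fingers":0.0},
    {"linear":[0,0,-0.01],"roll":0,"fingers":0.0},
    {"linear":[0,0,-0.03],"roll":0,"fingers":0.0},
    {"linear":[0,0,-0.04],"roll":0,"fingers":-0.5},
    {"linear":[0,0,-0.04],"roll":0,"fingers":-1},
    {"linear":[0,0,0],"roll":0,"fingers":-1},
    {"linear":[0,0,0],"roll":0,"fingers":-1},
  ],
)

```text
clock: 10.55
position: [565.4, -47.4, 178.2]
eef_rot: [-0.001, 1.0, 0.003, 0.012]
contact_force: [-0.6, -0.7, -0.6]
width: 0.999
```

Run:
```python
from h import *
go((567.5,-46.9,52),0.001)
im,c=grab('wrist','w7.png'); np.save('w7c.npy',c,allow_pickle=True)
cv2.imwrite('pics/w7b.png',cv2.resize(im[:,:,::-1],None,fx=1.5625,fy=1.5625,interpolation=cv2.INTER_CUBIC))
```

```text
pos [565.4 -47.4 178.2] yaw 0.0013 tilt [0.0248 0.0054] | tool shift mm [  1.   -0.2 126.2] roll 0.0003 F [-0.6 -0.7 -0.6] w 0.999
```

View pics/w7b.png

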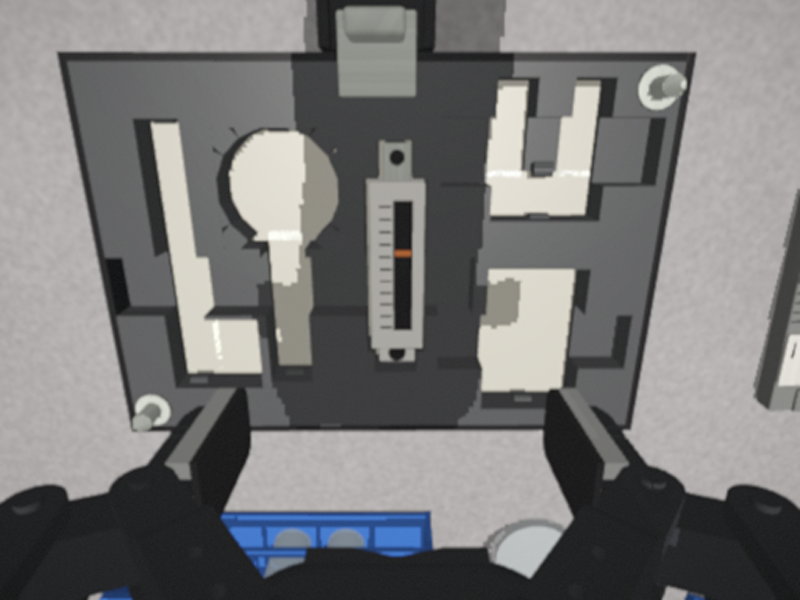

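Run:
```python
from h import *
im=cv2.imread('pics/w7.png')
a=cv2.resize(im[70:255,80:225],None,fx=4,fy=4,interpolation=cv2.INTER_CUBIC)[:600]
b=cv2.resize(im[40:270,225:425],None,fx=2.6,fy=2.6,interpolation=cv2.INTER_CUBIC)
cv2.imwrite('pics/w7l.png',cv2.resize(im[70:250,80:225],None,fx=3.3,fy=3.3,interpolation=cv2.INTER_CUBIC)); cv2.imwrite('pics/w7r.png',cv2.resize(im[165:265,285:405],None,fx=6,fy=6,interpolation=cv2.INTER_CUBIC))
```

```text
(no output)
```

View pics/w7l.png

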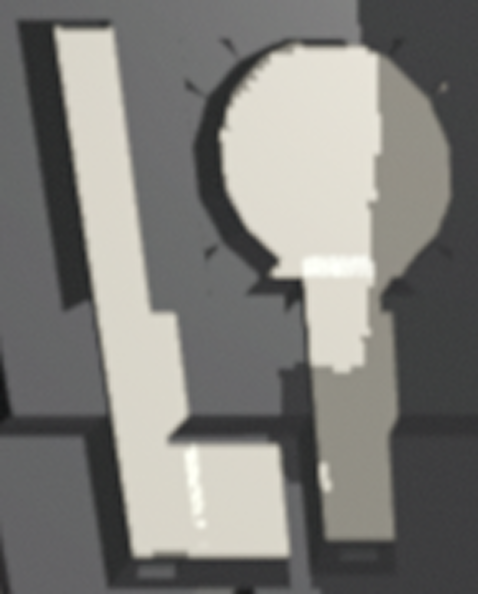

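View pics/w7r.png

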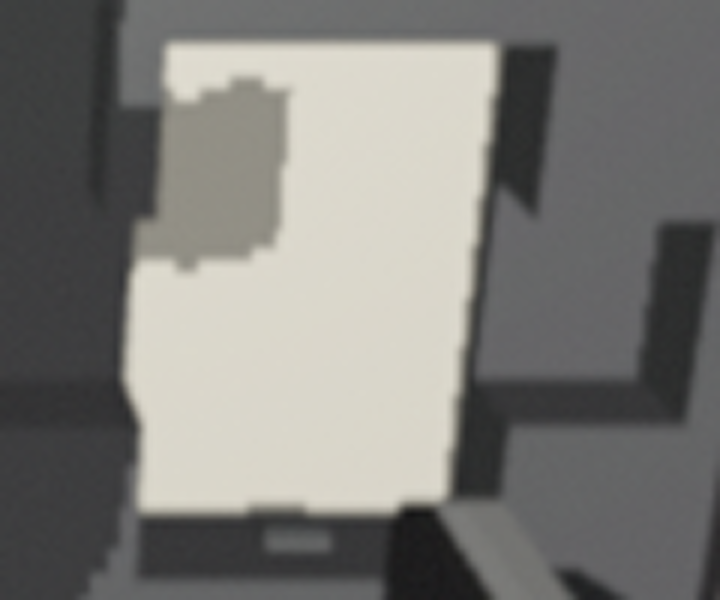

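Run:
```python
from h import *
c=np.load('w7c.npy',allow_pickle=True).item()
L=lambda u,v,z:onz(c,((u+.5)/3.3+80-.5,(v+.5)/3.3+70-.5),z)[0].round(1)
Q=lambda u,v,z:onz(c,((u+.5)/6+285-.5,(v+.5)/6+165-.5),z)[0].round(1)
B=lambda u,v,z:onz(c,(u/1.5625,v/1.5625),z)[0].round(1)
print('tray corners',B(59,53,44),B(695,53,44),B(629,429,44),B(136,429,44))
print('cal x -71.5:',L(85,28,25),L(60,22,44),' +71.5:',L(210,557,25),L(200,587,44))
print('cal y -10.5',L(56,32,25),L(130,550,25),L(18,22,44),L(110,587,44),'+10.5',L(113,30,44),L(150,308,44),'+38.5',L(280,450,44),L(290,580,44))
print('mag x +67.5',L(360,541,23),L(360,575,44),'-67.5',L(320,45,23),L(320,38,44),'y+11.5',L(395,541,44),'y-11.5',L(325,541,23),'head y',L(220,150,23),L(195,150,44),L(450,160,44))
print('comp x-41.5',Q(330,42,44),'+41.5',Q(300,515,23),Q(300,578,44),'y-26.5',Q(138,510,44),'y+26.5',Q(500,45,23),Q(452,495,23),Q(557,45,44))
print('bal in place: ends',B(395,142,34),B(396,361,36),'body',B(368,180,43),B(424,180,43),B(368,348,43),B(423,348,43))
print('tab',B(374,40,80),B(345,6,80),B(405,6,80),'tongue tip',B(337,96,56.5),B(416,96,56.5))
```

```text
tray corners [ 457.  -198.6   44. ] [456.5  88.8  44. ] [654.8  88.8  44. ] [ 654.1 -196.6   44. ]
cal x -71.5: [ 486.5 -163.5   25. ] [ 485.1 -160.7   44. ]  +71.5: [ 627.8 -149.1   25. ] [ 626.7 -145.6   44. ]
cal y -10.5 [ 487.4 -170.5   25. ] [ 625.5 -171.3   25. ] [ 485.2 -170.    44. ] [ 626.6 -169.4   44. ] +10.5 [ 486.8 -149.2   44. ] [ 550.5 -149.1   44. ] +38.5 [ 587.6 -121.    44. ] [ 624.6 -121.6   44. ]
mag x +67.5 [ 623.8 -106.9   23. ] [ 623.2 -103.    44. ] -67.5 [ 490.3 -108.    23. ] [ 488.5 -103.3   44. ] y+11.5 [613.2 -93.2  44. ] y-11.5 [ 623.8 -116.8   23. ] head y [ 515.3 -134.9   23. ] [ 513. -134.   44.] [515.3 -75.3  44. ]
comp x-41.5 [557.7  23.   44. ] +41.5 [641.9  31.   23. ] [640.4  25.8  44. ] y-26.5 [629.    1.1  44. ] y+26.5 [564.2  53.8  23. ] [638.3  54.8  23. ] [558.1  53.7  44. ]
bal in place: ends [495.7 -47.2  34. ] [614.8 -46.5  36. ] body [513.2 -60.4  43. ] [513.1 -33.   43. ] [603.4 -61.9  43. ] [603.5 -31.8  43. ]
tab [456.3 -55.4  80. ] [444.8 -66.1  80. ] [444.8 -43.5  80. ] tongue tip [475.4 -72.8  56.5] [475.4 -38.   56.5]
```

play_rows(
  moves=[
    {"linear":[-0.003,0.04,0],"roll":0,"fingers":-1},
    {"linear":[-0.003,0.04,0],"roll":0,"fingers":-1},
    {"linear":[-0.003,0.04,0],"roll":0,"fingers":-1},
    {"linear":[-0.003,0.04,0],"roll":0,"fingers":-1},
    {"linear":[-0.003,0.04,0],"roll":0,"fingers":-1},
    {"linear":[-0.003,0.03,0],"roll":0,"fingers":-1},
    {"linear":[0,0.01,0],"roll":0,"fingers":-1},
    {"linear":[0,0,0],"roll":0,"fingers":-1},
    {"linear":[0,0,0],"roll":0,"fingers":-1},
  ],
)

```text
clock: 11.5
position: [580.6, 198.5, 168.5]
eef_rot: [0.001, 1.0, 0.0, 0.005]
contact_force: [-0.8, -0.8, 0.9]
width: 1.001
```

```bash
cat >> h.py <<'E'
def shot(n,name='wrist'):
    im,c=grab(name,n+'.png'); np.save(n+'c.npy',c,allow_pickle=True)
    cv2.imwrite('pics/'+n+'b.png',cv2.resize(im[:,:,::-1],None,fx=1.5625,fy=1.5625,interpolation=cv2.INTER_CUBIC))
def P(n):
    c=np.load(n+'c.npy',allow_pickle=True).item()
    return lambda u,v,z:onz(c,((u+.5)/1.5625-.5,(v+.5)/1.5625-.5),z)[0].round(1)
E
python3 - <<'E'
from h import *
go((590,200,150),0)
shot('w8')
E
```

```text
pos [580.6 198.5 168.5] yaw -0.0029 tilt [0.0103 0.0001] | tool shift mm [-9.2  1.5 18.6] roll -0.0029 F [-0.8 -0.8  0.9] w 1.001
```

View pics/w8b.png

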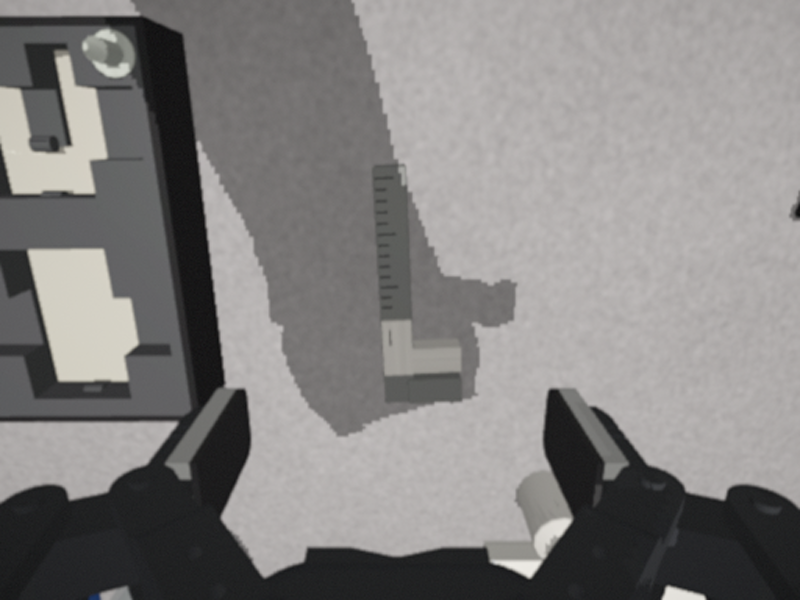

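Run:
```python
from h import *
im=cv2.imread('pics/w8.png'); cv2.imwrite('pics/w8c.png',cv2.resize(im[95:265,220:320],None,fx=3.5,fy=3.5,interpolation=cv2.INTER_CUBIC))
```

```text
(no output)
```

View pics/w8c.png

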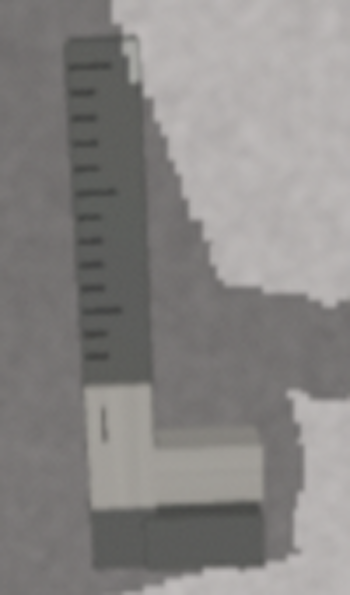

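Run:
```python
from h import *
c=np.load('w8c.npy',allow_pickle=True).item()
q=lambda u,v,z:onz(c,((u+.5)/3.5+220-.5,(v+.5)/3.5+95-.5),z)[0]
a,b=q(65,38,16),q(138,38,16);l=q(94,567,16);r=q(152,380,16);j=q(264,565,18);jw=q(264,504,18);m=q(152,508,18)
for n in 'ablrj': print(n,eval(n).round(1))
print('len',np.linalg.norm(l-a))
d=l-a; th1=np.arctan2(d[1],d[0]); d=r-b; th2=np.arctan2(d[1],d[0]); print(th1,th2)
th=(th1+th2)/2; u=np.array([np.cos(th),np.sin(th)]);v=np.array([-u[1],u[0]])
mid=(a+b)[:2]/2
for n in 'ablrj': print(n,((eval(n)[:2]-mid)@u-70).round(1),((eval(n)[:2]-mid)@v).round(1))
o=mid+70*u; print('origin',o)
g=o+12*u; print(g,th); go((g[0],g[1],32),th)
```

```text
a [520.4 186.4  16. ]
b [520.4 203.3  16. ]
l [659.1 191.8  16. ]
r [605.2 207.1  16. ]
j [657.5 237.4  18. ]
len 138.88169078258838
0.0386341735860811 0.044400025803180206
a -70.4 -8.5
b -69.6 8.5
l 68.5 -8.9
r 15.3 8.7
j 68.8 36.8
origin [590.32771719 197.77253182]
[602.31737665 198.27059391] 0.04151709969463065
pos [580.6 198.1 168.5] yaw -0.0035 tilt [0.0102 0.0002] | tool shift mm [-20.3   0.2 136.7] roll -0.045 F [ 0.7 -0.6  0.2] w 1.002
```

play_rows(
  moves=[
    {"linear":[-0.006,0,0.03],"roll":-0.044,"fingers":-1},
    {"linear":[-0.007,0,0.035],"roll":0,"fingers":-1},
    {"linear":[-0.004,0,0.03],"roll":0,"fingers":-1},
    {"linear":[0,0,0.01],"roll":0,"fingers":-1},
    {"linear":[0,0,0],"roll":0,"fingers":-1},
    {"linear":[0,0,0],"roll":0,"fingers":-1},
  ],
)

```text
clock: 12.15
position: [600.7, 190.6, 63.9]
eef_rot: [-0.016, 1.0, -0.0, 0.007]
contact_force: [-0.1, 0.4, 0.1]
width: 1.0
```

Run:
```python
from h import *
go((601.7,198.2,28),0.0415)
```

```text
pos [600.7 190.6  63.9] yaw 0.0322 tilt [ 0.0141 -0.0001] | tool shift mm [-0.8  7.6 35.9] roll -0.0093 F [-0.1  0.4  0.1] w 1.0
```

play_rows(
  moves=[
    {"linear":[0,0.006,0.012],"roll":-0.008,"fingers":-1},
    {"linear":[0,0.001,0.01],"roll":0,"fingers":-1},
    {"linear":[0,0,0.005],"roll":0,"fingers":-1},
    {"linear":[0,0,0],"roll":0,"fingers":-1},
    {"linear":[0,0,0],"roll":0,"fingers":-1},
  ],
)

```text
clock: 12.65
position: [602.8, 198.8, 39.1]
eef_rot: [-0.02, 1.0, 0.001, 0.01]
contact_force: [-0.3, 0.7, 0.4]
width: 0.995
```

Run:
```python
from h import *
go((601.7,198.2,28),0.0415)
```

```text
pos [602.8 198.8  39.1] yaw 0.041 tilt [0.0202 0.002 ] | tool shift mm [ 1.3 -0.6 11.1] roll -0.0005 F [-0.3  0.7  0.4] w 0.995
```

play_rows(
  moves=[
    {"linear":[0.0008,-0.0005,0.004],"roll":0,"fingers":-1},
    {"linear":[0.0003,0,0.004],"roll":0,"fingers":-1},
    {"linear":[0,0,0.002],"roll":0,"fingers":-1},
    {"linear":[0,0,0],"roll":0,"fingers":-1},
  ],
)

```text
clock: 13.05
position: [602.1, 198.5, 28.9]
eef_rot: [-0.021, 1.0, 0.001, 0.011]
contact_force: [-0.1, 0.3, 0.1]
width: 1.001
```

Run:
```python
from h import *
go((601.7,198.2,28),0.0415)
```

```text
pos [602.1 198.5  28.9] yaw 0.0413 tilt [0.021  0.0022] | tool shift mm [ 0.4 -0.2  0.9] roll -0.0002 F [-0.1  0.3  0.1] w 1.001
```

play_rows(
  moves=[
    {"linear":[0.0007,-0.0002,0.0005],"roll":0,"fingers":0.3},
    {"linear":[0,0,0],"roll":0,"fingers":1},
    {"linear":[0,0,0],"roll":0,"fingers":1},
    {"linear":[0,0,0],"roll":0,"fingers":1},
    {"linear":[0,0,0],"roll":0,"fingers":1},
    {"linear":[0,0,0],"roll":0,"fingers":1},
    {"linear":[0,0,0],"roll":0,"fingers":1},
  ],
)

```text
clock: 13.75
position: [601.7, 198.2, 29.0]
eef_rot: [-0.021, 1.0, 0.001, 0.011]
contact_force: [0.8, 0.4, 0.1]
width: 0.197
```

Run:
```python
from h import *
go((601.7,198.2,28),0)
```

```text
pos [601.7 198.2  29. ] yaw 0.0411 tilt [0.0219 0.0025] | tool shift mm [-0. -0.  1.] roll 0.0411 F [0.8 0.4 0.1] w 0.197
```

play_rows(
  moves=[
    {"linear":[0,0,-0.03],"roll":0,"fingers":1},
    {"linear":[0,0,-0.045],"roll":0.02,"fingers":1},
    {"linear":[0,0,-0.045],"roll":0.02,"fingers":1},
    {"linear":[0.003,-0.04,0],"roll":0,"fingers":1},
    {"linear":[0.003,-0.04,0],"roll":0,"fingers":1},
    {"linear":[0.003,-0.04,0],"roll":0,"fingers":1},
    {"linear":[0.003,-0.04,0],"roll":0,"fingers":1},
    {"linear":[0.003,-0.04,0],"roll":0,"fingers":1},
    {"linear":[0.003,-0.04,0],"roll":0,"fingers":1},
    {"linear":[0.003,-0.04,0],"roll":0,"fingers":1},
    {"linear":[0.003,-0.035,0],"roll":0,"fingers":1},
    {"linear":[0.003,-0.015,0],"roll":0,"fingers":1},
  ],
)

```text
clock: 14.95
position: [571.4, -141.4, 151.0]
eef_rot: [-0.003, 1.0, 0.0, 0.011]
contact_force: [0.3, -0.3, -1.1]
width: 0.195
```

play_rows(
  moves=[
    {"linear":[0,0,0],"roll":0,"fingers":1},
    {"linear":[0,0,0],"roll":0,"fingers":1},
  ],
)

```text
clock: 15.15
position: [570.7, -142.9, 150.7]
eef_rot: [-0.002, 1.0, 0.001, 0.01]
contact_force: [-0.4, -0.9, -0.1]
width: 0.194
```

Run:
```python
from h import *
go((568.5,-159.8,90),0.001)
```

```text
pos [ 570.7 -142.9  150.7] yaw 0.0031 tilt [0.0205 0.0016] | tool shift mm [  3.5 -17.   60.6] roll 0.0021 F [-0.4 -0.9 -0.1] w 0.194
```

Tilt matches the grasp. Continue to just above the foam.

play_rows(
  moves=[
    {"linear":[0.001,-0.008,0],"roll":0.002,"fingers":1},
    {"linear":[0.001,-0.006,0.01],"roll":0,"fingers":1},
    {"linear":[0,-0.002,0.01],"roll":0,"fingers":1},
    {"linear":[0,0,0.01],"roll":0,"fingers":1},
    {"linear":[0,0,0.008],"roll":0,"fingers":1},
    {"linear":[0,0,0.004],"roll":0,"fingers":1},
    {"linear":[0,0,0],"roll":0,"fingers":1},
  ],
)

```text
clock: 15.85
position: [569.5, -155.2, 103.2]
eef_rot: [-0.004, 1.0, 0.002, 0.009]
contact_force: [-0.0, 0.5, -0.9]
width: 0.194
```

Run:
```python
from h import *
go((568.5,-159.8,85),0.001)
shot('w9')
```

```text
pos [ 569.5 -155.2  103.2] yaw 0.0073 tilt [0.018  0.0034] | tool shift mm [ 1.4 -4.6 18.2] roll 0.0063 F [-0.   0.5 -0.9] w 0.194
```

View pics/w9b.png

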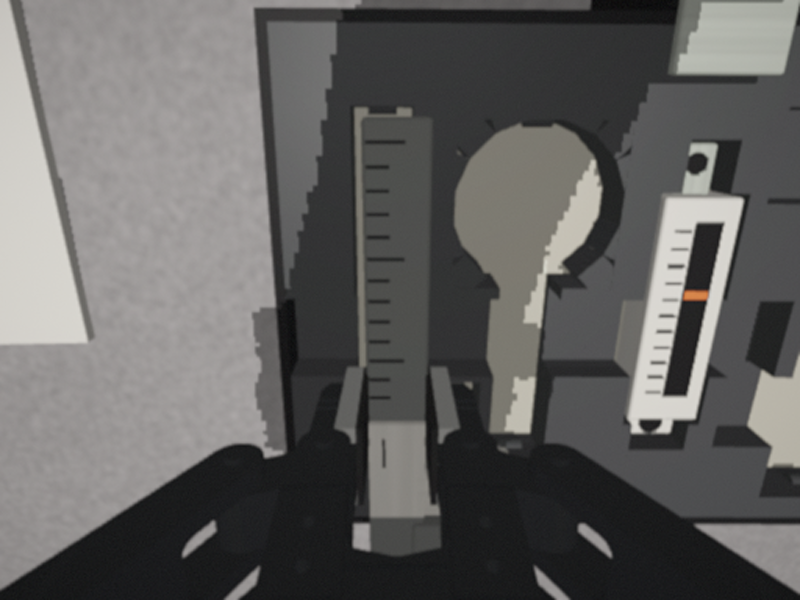

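Run:
```python
from h import *
p=P('w9'); s=arm.observe();M=R.from_quat(s['eef_rot']).as_matrix()
for q in [(362,117),(432,117),(367,350),(429,350)]:
    print((M.T@(p(*q,103.2-13)-s['position'])).round(1))
print('pocket -x', p(383,107,44),p(383,112,25),'left foam', p(354,107,44),p(356,300,44))
```

```text
[81.1 -8.2 11.8]
[81.1  9.  11.9]
[18.7 -8.2 13. ]
[18.6  9.5 13. ]
pocket -x [ 485.  -159.8   44. ] [ 486.1 -160.3   25. ] left foam [ 485.1 -169.4   44. ] [ 552.2 -169.9   44. ]
```

play_rows(
  moves=[
    {"linear":[0.0015,-0.003,0.003],"roll":0.005,"fingers":1},
    {"linear":[0.0005,-0.0015,0.004],"roll":0,"fingers":1},
    {"linear":[0,0,0.005],"roll":0,"fingers":1},
    {"linear":[0,0,0.003],"roll":0,"fingers":1},
    {"linear":[0,0,0],"roll":0,"fingers":1},
  ],
)

```text
clock: 16.4
position: [568.5, -160.4, 88.4]
eef_rot: [-0.001, 1.0, 0.001, 0.01]
contact_force: [-0.3, 0.4, -1.6]
width: 0.197
```

Run:
```python
from h import *
go((567.4,-160,75),0.001)
```

```text
pos [ 568.5 -160.4   88.4] yaw 0.0017 tilt [0.0204 0.0028] | tool shift mm [ 1.3  0.3 13.4] roll 0.0007 F [-0.3  0.4 -1.6] w 0.197
```

play_rows(
  moves=[
    {"linear":[0.0012,0.0003,0.003],"roll":0,"fingers":1},
    {"linear":[0,0,0.004],"roll":0,"fingers":1},
    {"linear":[0,0,0.003],"roll":0,"fingers":1},
    {"linear":[0,0,0],"roll":0,"fingers":1},
  ],
)

```text
clock: 16.8
position: [567.4, -160.0, 77.7]
eef_rot: [-0.001, 1.0, 0.001, 0.01]
contact_force: [-0.3, 0.3, -0.1]
width: 0.194
```

Run:
```python
from h import *
go((567.4,-160,75),0.001)
shot('w10')
```

```text
pos [ 567.4 -160.    77.7] yaw 0.0018 tilt [0.0207 0.0028] | tool shift mm [ 0.1 -0.   2.7] roll 0.0008 F [-0.3  0.3 -0.1] w 0.194
```

View pics/w10b.png

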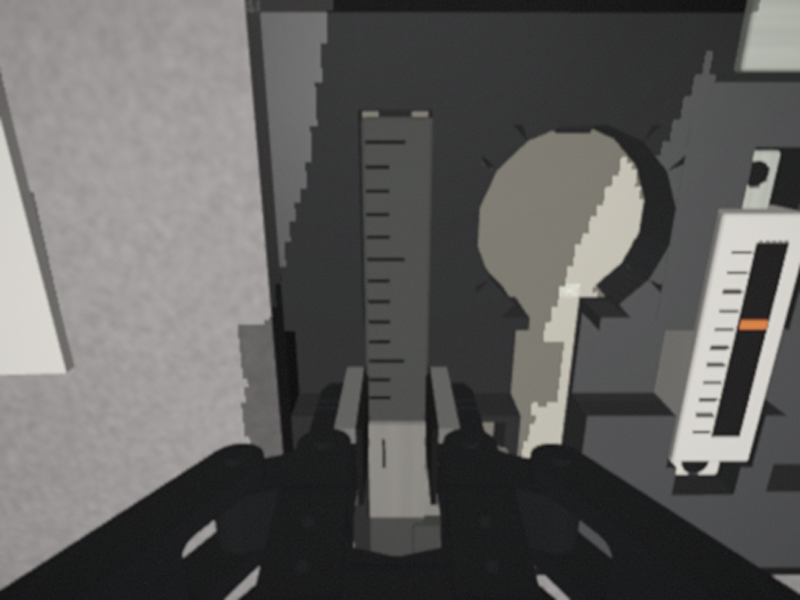

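play_rows(
  moves=[
    {"linear":[0,0,0.004],"roll":0,"fingers":1},
    {"linear":[0,0,0.004],"roll":0,"fingers":1},
    {"linear":[0,0,0.003],"roll":0,"fingers":1},
  ],
)

```text
clock: 17.15
position: [568.3, -160.1, 66.7]
eef_rot: [-0.001, 1.0, 0.001, 0.011]
contact_force: [-0.5, 0.4, -0.7]
width: 0.197
```

Run:
```python
from h import *
go((567.4,-160,54),0.001)
```

```text
pos [ 568.3 -160.1   66.7] yaw 0.0018 tilt [0.0221 0.0023] | tool shift mm [ 1.2  0.1 12.7] roll 0.0008 F [-0.5  0.4 -0.7] w 0.197
```

play_rows(
  moves=[
    {"linear":[0.001,0,0.004],"roll":0,"fingers":1},
    {"linear":[0.0003,0,0.004],"roll":0,"fingers":1},
    {"linear":[0.0003,0,0.003],"roll":0,"fingers":1},
  ],
)

```text
clock: 17.45
position: [567.4, -160.2, 56.1]
eef_rot: [-0.001, 1.0, 0.001, 0.012]
contact_force: [-1.8, 0.2, 4.0]
width: 0.199
```

Run:
```python
from h import *
go((567.4,-160,54),0.001)
```

```text
pos [ 567.4 -160.2   56.1] yaw 0.0019 tilt [0.0239 0.0019] | tool shift mm [0.1 0.2 2.1] roll 0.0009 F [-1.8  0.2  4. ] w 0.199
```

play_rows(
  moves=[
    {"linear":[0.0003,0,0.003],"roll":0,"fingers":1},
    {"linear":[0.0003,0,0.003],"roll":0,"fingers":1},
    {"linear":[0.0003,0,0.003],"roll":0,"fingers":1},
  ],
)

```text
clock: 17.75
position: [567.8, -160.4, 53.5]
eef_rot: [-0.001, 1.0, 0.0, 0.015]
contact_force: [-10.5, 2.9, 25.0]
width: 0.194
```

Run:
```python
from h import *
go((567.4,-160,54),0.001)
```

```text
pos [ 567.8 -160.4   53.5] yaw 0.0017 tilt [0.0297 0.0007] | tool shift mm [ 0.4  0.4 -0.5] roll 0.0007 F [-10.5   2.9  25. ] w 0.194
```

play_rows(
  moves=[
    {"linear":[0,0,-0.0005],"roll":0,"fingers":0.2},
    {"linear":[0,0,0],"roll":0,"fingers":0.2},
    {"linear":[0,0,0],"roll":0,"fingers":0.2},
    {"linear":[0,0,-0.01],"roll":0,"fingers":0.2},
    {"linear":[0,0,-0.03],"roll":0,"fingers":0.2},
    {"linear":[0,0,-0.04],"roll":0,"fingers":-0.5},
    {"linear":[0,0,-0.04],"roll":0,"fingers":-1},
    {"linear":[0,0,0],"roll":0,"fingers":-1},
    {"linear":[0,0,0],"roll":0,"fingers":-1},
  ],
)

```text
clock: 18.65
position: [563.0, -160.2, 178.0]
eef_rot: [-0.001, 1.0, 0.001, 0.013]
contact_force: [0.4, 0.6, -0.1]
width: 1.003
```

Run:
```python
from h import *
go((567.4,-160,54),0.001)
shot('w11')
```

```text
pos [ 563.  -160.2  178. ] yaw 0.0017 tilt [0.0264 0.0017] | tool shift mm [ -1.1  -0.  124.1] roll 0.0007 F [ 0.4  0.6 -0.1] w 1.003
```

View pics/w11b.png

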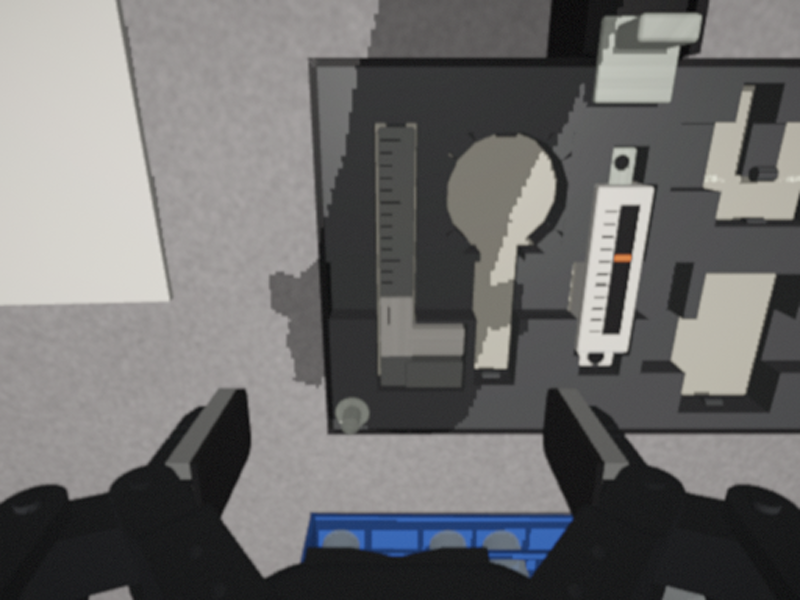

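play_rows(
  moves=[
    {"linear":[0.005,0.045,0],"roll":0.04,"fingers":-1},
    {"linear":[0.005,0.045,0],"roll":0.04,"fingers":-1},
    {"linear":[0.005,0.045,0],"roll":0.04,"fingers":-1},
    {"linear":[0,0.045,0],"roll":0.04,"fingers":-1},
    {"linear":[0,0.045,0],"roll":0.04,"fingers":-1},
    {"linear":[0,0.045,0],"roll":0.04,"fingers":-1},
    {"linear":[0,0.045,0],"roll":0,"fingers":-1},
    {"linear":[0,0.045,0],"roll":0,"fingers":-1},
    {"linear":[0,0.045,0],"roll":0,"fingers":-1},
    {"linear":[0,0.045,0],"roll":0,"fingers":-1},
    {"linear":[0,0.045,0],"roll":0,"fingers":-1},
    {"linear":[0,0,0],"roll":0,"fingers":-1},
  ],
)

```text
clock: 19.9
position: [628.6, 342.0, 160.3]
eef_rot: [0.127, 0.992, -0.002, 0.003]
contact_force: [0.9, -1.1, -0.9]
width: 0.997
```

Run:
```python
from h import *
go((475,445,160),-0.25)
```

```text
pos [628.6 342.  160.3] yaw -0.2546 tilt [ 0.0047 -0.0053] | tool shift mm [174.6  61.   -1. ] roll -0.0046 F [ 0.9 -1.1 -0.9] w 0.997
```

play_rows(
  moves=[
    {"linear":[0.04,0.014,0],"roll":0,"fingers":-1},
    {"linear":[0.04,0.014,0],"roll":0,"fingers":-1},
    {"linear":[0.04,0.014,0],"roll":0,"fingers":-1},
    {"linear":[0.03,0.011,0],"roll":0,"fingers":-1},
    {"linear":[0.015,0.006,0],"roll":0,"fingers":-1},
    {"linear":[0,0,0],"roll":0,"fingers":-1},
    {"linear":[0,0,0],"roll":0,"fingers":-1},
  ],
)

```text
clock: 20.6
position: [477.6, 440.3, 147.0]
eef_rot: [0.127, 0.992, -0.009, -0.002]
contact_force: [-0.5, 0.2, -0.1]
width: 1.002
```

Run:
```python
from h import *
go((475,445,160),-0.25)
shot('w12')
```

```text
pos [477.6 440.3 147. ] yaw -0.255 tilt [-0.0071 -0.017 ] | tool shift mm [  3.7   3.6 -13. ] roll -0.005 F [-0.5  0.2 -0.1] w 1.002
```

View pics/w12b.png

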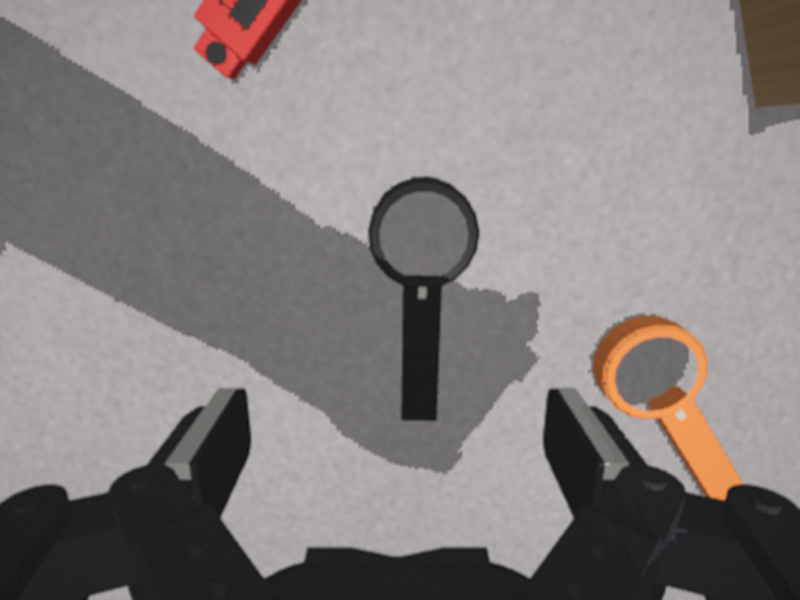

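Run:
```python
from h import *
im=cv2.imread('pics/w12.png'); im=cv2.convertScaleAbs(im[105:275,225:320],alpha=1.6,beta=10)
cv2.imwrite('pics/w12c.png',cv2.resize(im,None,fx=3.5,fy=3.5,interpolation=cv2.INTER_CUBIC))
```

```text
(no output)
```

View pics/w12c.png

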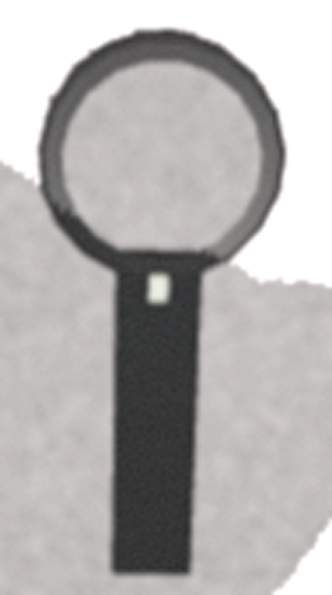

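Run:
```python
from h import *
c=np.load('w12c.npy',allow_pickle=True).item()
q=lambda u,v,z:onz(c,((u+.5)/3.5+225-.5,(v+.5)/3.5+105-.5),z)[0]
e=(q(112,573,20)+q(190,573,20))/2; t=(q(117,285,20)+q(202,285,20))/2
hl,hr=q(40,155,20),q(285,155,20); h=(hl+hr)/2; ht0,ht=q(162,30,0),q(162,34,20)
print('w',np.linalg.norm(q(112,573,20)-q(190,573,20)),np.linalg.norm(q(117,285,20)-q(202,285,20)),'head',np.linalg.norm(hl-hr))
d=e-h; th=np.arctan2(d[1],d[0]); d2=e-t; print('len head-tip',np.linalg.norm(d),th,np.arctan2(d2[1],d2[0]),'htop',np.linalg.norm(e-ht),np.linalg.norm((e-ht0)[:2]))
u=d/np.linalg.norm(d); o=e-66*u; g=o+12*u; print(e,h,g,c['origin']); go((g[0],g[1],32),th)
```

```text
w 19.248758633927984 19.30142991550829 head 53.70389987548295
len head-tip 104.16616968057066 -0.26577569539711376 -0.2679670552622834 htop 130.11046120772392 129.4386269889099
[550.73919391 431.89191771  20.        ] [450.23039754 459.25197541  20.        ] [498.63518528 446.07543929  20.        ] [404.07076135 462.15817087 267.10796592]
pos [477.9 440.1 147. ] yaw -0.2557 tilt [-0.0073 -0.0168] | tool shift mm [-18.9  13.1 114.7] roll 0.0101 F [0.  0.3 0.1] w 1.001
```

play_rows(
  moves=[
    {"linear":[-0.006,0.005,0.03],"roll":0.01,"fingers":-1},
    {"linear":[-0.007,0.004,0.03],"roll":0,"fingers":-1},
    {"linear":[-0.003,0.002,0.02],"roll":0,"fingers":-1},
    {"linear":[0,0,0.01],"roll":0,"fingers":-1},
    {"linear":[0,0,0],"roll":0,"fingers":-1},
    {"linear":[0,0,0],"roll":0,"fingers":-1},
  ],
)

```text
clock: 21.25
position: [504.4, 440.3, 55.2]
eef_rot: [0.138, 0.99, -0.008, -0.001]
contact_force: [-0.6, 0.3, 0.1]
width: 1.002
```

Run:
```python
from h import *
go((499.2,445.9,30),-0.266)
```

```text
pos [504.4 440.3  55.2] yaw -0.2766 tilt [-0.0033 -0.0154] | tool shift mm [ 6.6  4.3 25.2] roll -0.0106 F [-0.6  0.3  0.1] w 1.002
```

play_rows(
  moves=[
    {"linear":[0.005,0.0035,0.008],"roll":-0.01,"fingers":-1},
    {"linear":[0.001,0.0005,0.006],"roll":0,"fingers":-1},
    {"linear":[0,0,0.004],"roll":0,"fingers":-1},
    {"linear":[0,0,0],"roll":0,"fingers":-1},
  ],
)

```text
clock: 21.65
position: [500.6, 447.0, 39.2]
eef_rot: [0.132, 0.991, -0.006, 0.001]
contact_force: [0.1, 0.2, 0.1]
width: 1.002
```

Run:
```python
from h import *
go((499.2,445.9,30),-0.266)
```

```text
pos [500.6 447.   39.2] yaw -0.2658 tilt [ 0.0004 -0.012 ] | tool shift mm [ 1.1 -1.3  9.2] roll 0.0002 F [0.1 0.2 0.1] w 1.002
```

play_rows(
  moves=[
    {"linear":[0.0008,-0.001,0.004],"roll":0,"fingers":-1},
    {"linear":[0.0002,-0.0002,0.003],"roll":0,"fingers":-1},
    {"linear":[0,0,0.002],"roll":0,"fingers":-1},
    {"linear":[0,0,0],"roll":0,"fingers":0.3},
    {"linear":[0,0,0],"roll":0,"fingers":1},
    {"linear":[0,0,0],"roll":0,"fingers":1},
    {"linear":[0,0,0],"roll":0,"fingers":1},
    {"linear":[0,0,0],"roll":0,"fingers":1},
    {"linear":[0,0,0],"roll":0,"fingers":1},
    {"linear":[0,0,0],"roll":0,"fingers":1},
  ],
)

```text
clock: 22.65
position: [499.4, 446.5, 30.7]
eef_rot: [0.132, 0.991, -0.005, 0.002]
contact_force: [0.4, -0.5, -0.6]
width: 0.223
```

Run:
```python
from h import *
go((499.2,445.9,30),-0.266)
```

```text
pos [499.4 446.5  30.7] yaw -0.2653 tilt [ 0.0019 -0.0108] | tool shift mm [ 0.1 -0.6  0.7] roll 0.0007 F [ 0.4 -0.5 -0.6] w 0.223
```

play_rows(
  moves=[
    {"linear":[0,0,-0.03],"roll":0,"fingers":1},
    {"linear":[0,0,-0.045],"roll":0,"fingers":1},
    {"linear":[0,0,-0.045],"roll":-0.1,"fingers":1},
    {"linear":[0,0,-0.02],"roll":-0.1,"fingers":1},
    {"linear":[0,0,0],"roll":-0.065,"fingers":1},
    {"linear":[-0.005,-0.04,0],"roll":0,"fingers":1},
    {"linear":[-0.005,-0.04,0],"roll":0,"fingers":1},
    {"linear":[-0.005,-0.04,0],"roll":0,"fingers":1},
    {"linear":[-0.005,-0.04,0],"roll":0,"fingers":1},
    {"linear":[-0.005,-0.04,0],"roll":0,"fingers":1},
    {"linear":[-0.005,-0.04,0],"roll":0,"fingers":1},
    {"linear":[-0.005,-0.04,0],"roll":0,"fingers":1},
  ],
)

```text
clock: 23.85
position: [536.9, 163.6, 176.5]
eef_rot: [-0.01, 1.0, -0.006, -0.0]
contact_force: [0.7, -0.3, -0.2]
width: 0.222
```

Run:
```python
from h import *
go((568.4,-105,100),0.001)
```

```text
pos [536.9 163.6 176.5] yaw 0.0207 tilt [-0.0005 -0.0127] | tool shift mm [ -26.  -268.2   79.9] roll 0.0197 F [ 0.7 -0.3 -0.2] w 0.222
```

play_rows(
  moves=[
    {"linear":[-0.005,-0.04,0],"roll":0.018,"fingers":1},
    {"linear":[-0.005,-0.04,0],"roll":0,"fingers":1},
    {"linear":[-0.005,-0.04,0],"roll":0,"fingers":1},
    {"linear":[-0.005,-0.04,0],"roll":0,"fingers":1},
    {"linear":[-0.003,-0.04,0],"roll":0,"fingers":1},
    {"linear":[-0.002,-0.03,0],"roll":0,"fingers":1},
    {"linear":[0,-0.015,0],"roll":0,"fingers":1},
    {"linear":[0,0,0.01],"roll":0,"fingers":1},
    {"linear":[0,0,0.01],"roll":0,"fingers":1},
    {"linear":[0,0,0],"roll":0,"fingers":1},
  ],
)

```text
clock: 24.85
position: [561.9, -96.6, 157.6]
eef_rot: [0.003, 1.0, -0.007, -0.0]
contact_force: [-0.3, 0.4, -0.8]
width: 0.219
```

Run:
```python
from h import *
go((568.4,-105,100),0.001)
```

```text
pos [561.9 -96.6 157.6] yaw -0.0053 tilt [-0.0003 -0.013 ] | tool shift mm [-6.5 -7.6 57.7] roll -0.0063 F [-0.3  0.4 -0.8] w 0.219
```

play_rows(
  moves=[
    {"linear":[-0.004,-0.005,0.015],"roll":-0.006,"fingers":1},
    {"linear":[-0.002,-0.002,0.015],"roll":0,"fingers":1},
    {"linear":[0,0,0.012],"roll":0,"fingers":1},
    {"linear":[0,0,0.006],"roll":0,"fingers":1},
    {"linear":[0,0,0],"roll":0,"fingers":1},
    {"linear":[0,0,0],"roll":0,"fingers":1},
  ],
)

```text
clock: 25.45
position: [567.4, -98.8, 107.1]
eef_rot: [-0.004, 1.0, -0.006, -0.001]
contact_force: [0.9, -0.2, -1.0]
width: 0.222
```

Run:
```python
from h import *
go((568.4,-105,90),0.001)
shot('w13')
```

```text
pos [567.4 -98.8 107.1] yaw 0.0086 tilt [-0.002  -0.0117] | tool shift mm [-1.  -6.  17.1] roll 0.0076 F [ 0.9 -0.2 -1. ] w 0.222
```

View pics/w13b.png

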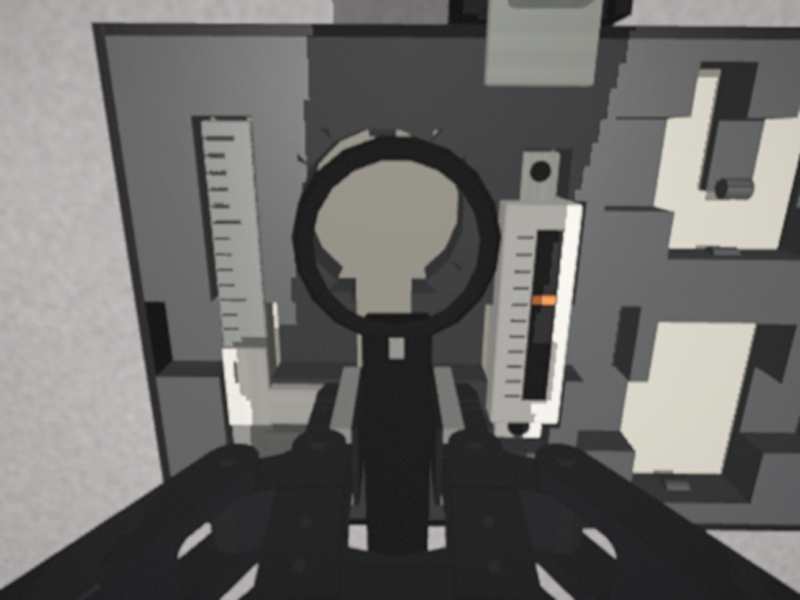

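Run:
```python
from h import *
p=P('w13'); s=arm.observe();M=R.from_quat(s['eef_rot']).as_matrix()
for q in [(292,238),(501,238),(396,136),(362,360),(432,360)]:
    print(q,(M.T@(p(*q,96.4)-s['position'])).round(1))
print('pocket -x top edge', p(380,129,44),p(380,134,23),'handle floor L R',p(356,285,44),p(411,285,44))
```

```text
(292, 238) [ 51.2 -27.   11.2]
(501, 238) [51.3 27.5 10.6]
(396, 136) [76.6  0.2 10.9]
(362, 360) [16.4 -9.4 10.9]
(432, 360) [16.4 10.3 10.7]
pocket -x top edge [ 488.6 -105.6   44. ] [ 490.2 -106.5   23. ] handle floor L R [ 544.5 -114.7   44. ] [544.3 -94.   44. ]
```

play_rows(
  moves=[
    {"linear":[-0.0004,-0.004,0.003],"roll":0.007,"fingers":1},
    {"linear":[0,-0.0015,0.005],"roll":0,"fingers":1},
    {"linear":[0,0,0.006],"roll":0,"fingers":1},
    {"linear":[0,0,0.004],"roll":0,"fingers":1},
    {"linear":[0,0,0],"roll":0,"fingers":1},
  ],
)

```text
clock: 26.0
position: [568.8, -105.4, 89.4]
eef_rot: [-0.0, 1.0, -0.006, 0.001]
contact_force: [-0.5, 0.3, -1.5]
width: 0.219
```

Run:
```python
from h import *
go((567.8,-104.7,79),0.001)
```

```text
pos [ 568.8 -105.4   89.4] yaw 0.0005 tilt [ 0.0011 -0.0122] | tool shift mm [ 1.   0.8 10.4] roll -0.0005 F [-0.5  0.3 -1.5] w 0.219
```

play_rows(
  moves=[
    {"linear":[0.001,0.0008,0.004],"roll":0,"fingers":1},
    {"linear":[0.0002,0,0.004],"roll":0,"fingers":1},
    {"linear":[0,0,0.002],"roll":0,"fingers":1},
    {"linear":[0,0,0],"roll":0,"fingers":1},
  ],
)

```text
clock: 26.4
position: [567.3, -104.6, 78.3]
eef_rot: [-0.0, 1.0, -0.006, 0.0]
contact_force: [0.1, -0.4, -1.3]
width: 0.222
```

Run:
```python
from h import *
go((567.8,-104.7,75),0.001)
shot('w14')
```

```text
pos [ 567.3 -104.6   78.3] yaw 0.0004 tilt [ 0.0007 -0.0121] | tool shift mm [-0.5 -0.   3.3] roll -0.0006 F [ 0.1 -0.4 -1.3] w 0.222
```

View pics/w14b.png

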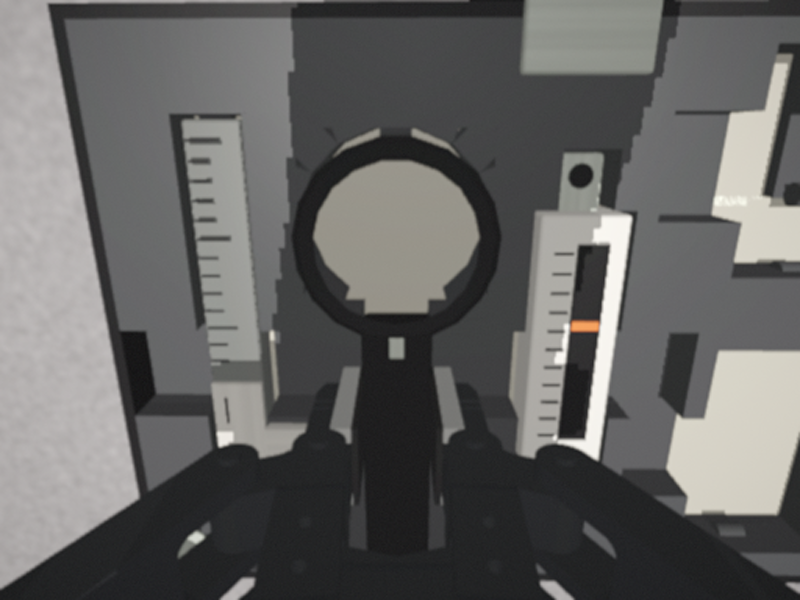

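play_rows(
  moves=[
    {"linear":[-0.0002,0,0.004],"roll":0,"fingers":1},
    {"linear":[0.0002,0,0.004],"roll":0,"fingers":1},
    {"linear":[0.0002,0,0.003],"roll":0,"fingers":1},
  ],
)

```text
clock: 26.75
position: [567.8, -104.8, 67.4]
eef_rot: [-0.0, 1.0, -0.006, 0.001]
contact_force: [-0.3, -0.2, -1.3]
width: 0.221
```

Run:
```python
from h import *
go((567.8,-104.7,53.7),0.001)
```

```text
pos [ 567.8 -104.8   67.4] yaw 0.0005 tilt [ 0.0023 -0.0124] | tool shift mm [ 0.   0.2 13.7] roll -0.0005 F [-0.3 -0.2 -1.3] w 0.221
```

play_rows(
  moves=[
    {"linear":[0.0002,0.0001,0.004],"roll":0,"fingers":1},
    {"linear":[0.0002,0,0.004],"roll":0,"fingers":1},
    {"linear":[0.0003,0,0.003],"roll":0,"fingers":1},
  ],
)

```text
clock: 27.05
position: [567.5, -104.8, 56.9]
eef_rot: [-0.0, 1.0, -0.006, 0.002]
contact_force: [-4.6, 0.3, 11.7]
width: 0.22
```

Run:
```python
from h import *
go((567.8,-104.7,53.7),0.001)
```

```text
pos [ 567.5 -104.8   56.9] yaw 0.0006 tilt [ 0.004  -0.0124] | tool shift mm [-0.3  0.1  3.2] roll -0.0004 F [-4.6  0.3 11.7] w 0.22
```

play_rows(
  moves=[
    {"linear":[0.0003,0,0.003],"roll":0,"fingers":1},
    {"linear":[0.0003,0,0.003],"roll":0,"fingers":1},
    {"linear":[0.0003,0,0.003],"roll":0,"fingers":1},
  ],
)

```text
clock: 27.35
position: [568.2, -105.1, 53.0]
eef_rot: [-0.0, 1.0, -0.007, 0.005]
contact_force: [-11.9, 2.5, 28.6]
width: 0.221
```

Run:
```python
from h import *
go((567.8,-104.7,53.7),0.001)
```

```text
pos [ 568.2 -105.1   53. ] yaw 0.0003 tilt [ 0.01   -0.0131] | tool shift mm [ 0.4  0.4 -0.7] roll -0.0007 F [-11.9   2.5  28.6] w 0.221
```

play_rows(
  moves=[
    {"linear":[0,0,-0.0005],"roll":0,"fingers":0.2},
    {"linear":[0,0,0],"roll":0,"fingers":0.2},
    {"linear":[0,0,0],"roll":0,"fingers":0.2},
    {"linear":[0,0,-0.01],"roll":0,"fingers":0.2},
    {"linear":[0,0,-0.03],"roll":0,"fingers":0.2},
    {"linear":[0,0,-0.04],"roll":0,"fingers":-0.5},
    {"linear":[0,0,-0.04],"roll":0,"fingers":-1},
    {"linear":[0,0,0],"roll":0,"fingers":-1},
    {"linear":[0,0,0],"roll":0,"fingers":-1},
  ],
)

```text
clock: 28.25
position: [566.0, -103.3, 178.4]
eef_rot: [-0.0, 1.0, -0.006, 0.004]
contact_force: [0.3, 0.6, -0.3]
width: 0.999
```

Run:
```python
from h import *
go((383,195,180),1.57)
shot('w15'); grab('top','top1.png')
im=cv2.imread('pics/top1.png');cv2.imwrite('pics/top1a.png',cv2.resize(im[135:285,100:340],None,fx=3.3,fy=3.3,interpolation=cv2.INTER_CUBIC))
```

```text
pos [ 566.  -103.3  178.4] yaw 0.0003 tilt [ 0.0074 -0.0129] | tool shift mm [182.8 298.3  -6.8] roll -1.5697 F [ 0.3  0.6 -0.3] w 0.999
```

View pics/w15b.png

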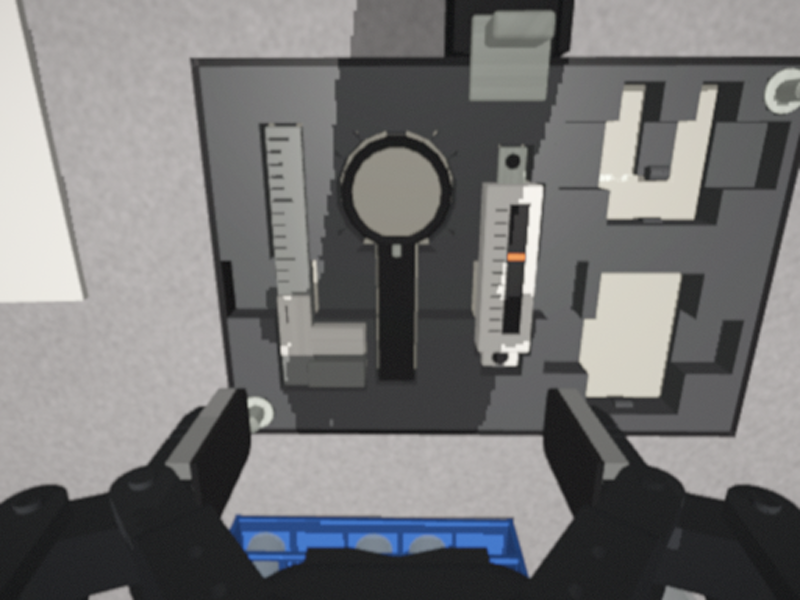

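View pics/top1a.png

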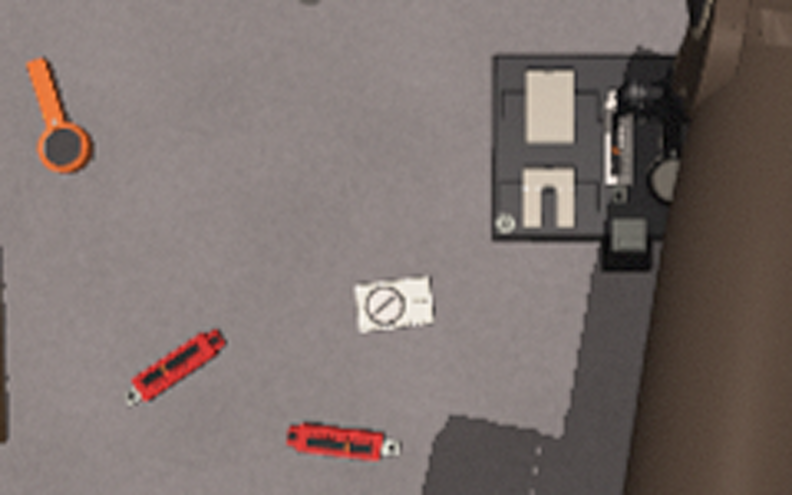

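play_rows(
  moves=[
    {"linear":[0.025,0.04,0],"roll":0,"fingers":-1},
    {"linear":[0.025,0.04,0],"roll":0,"fingers":-1},
    {"linear":[0.025,0.04,0],"roll":0,"fingers":-1},
    {"linear":[0.025,0.04,0],"roll":0,"fingers":-1},
    {"linear":[0.025,0.04,0],"roll":0,"fingers":-1},
    {"linear":[0.02,0.04,0],"roll":0,"fingers":-1},
    {"linear":[0.015,0.03,0],"roll":0,"fingers":-1},
    {"linear":[0,0,0],"roll":0.1,"fingers":-1},
    {"linear":[0,0,0],"roll":0.145,"fingers":-1},
    {"linear":[0,0,0],"roll":0.145,"fingers":-1},
    {"linear":[0,0,0],"roll":0.145,"fingers":-1},
    {"linear":[0,0,0],"roll":0.145,"fingers":-1},
  ],
)

```text
clock: 29.55
position: [391.3, 173.9, 156.4]
eef_rot: [0.345, 0.939, -0.012, -0.006]
contact_force: [0.4, -0.1, -0.1]
width: 0.999
```

play_rows(
  moves=[
    {"linear":[0,0,0],"roll":0.145,"fingers":-1},
    {"linear":[0,0,0],"roll":0.145,"fingers":-1},
    {"linear":[0,0,0],"roll":0.145,"fingers":-1},
    {"linear":[0,0,0],"roll":0.145,"fingers":-1},
    {"linear":[0,0,0],"roll":0.1,"fingers":-1},
    {"linear":[0,0,0],"roll":0,"fingers":-1},
  ],
)

```text
clock: 30.15
position: [386.5, 171.9, 148.2]
eef_rot: [0.648, 0.761, -0.021, -0.004]
contact_force: [1.2, -0.3, -0.1]
width: 0.998
```

Run:
```python
from h import *
go((383,215,160),-1.45)
```

```text
pos [386.5 171.9 148.2] yaw -1.4107 tilt [-0.033  -0.0259] | tool shift mm [ 42.9   3.  -12.8] roll 0.0393 F [ 1.2 -0.3 -0.1] w 0.998
```

play_rows(
  moves=[
    {"linear":[0.02,0.001,-0.005],"roll":0.02,"fingers":-1},
    {"linear":[0.015,0.001,-0.005],"roll":0.015,"fingers":-1},
    {"linear":[0.005,0,0],"roll":0,"fingers":-1},
    {"linear":[0,0,0],"roll":0,"fingers":-1},
    {"linear":[0,0,0],"roll":0,"fingers":-1},
  ],
)

```text
clock: 30.65
position: [380.6, 211.3, 153.3]
eef_rot: [0.658, 0.753, -0.024, -0.005]
contact_force: [0.6, -0.0, -0.1]
width: 0.999
```

Run:
```python
from h import *
go((383,215,160),-1.45)
print(arm.observe()['joint_pos'].round(3))
shot('w16')
```

```text
pos [380.6 211.3 153.3] yaw -1.437 tilt [-0.0397 -0.0301] | tool shift mm [ 3.2  2.6 -6.9] roll 0.013 F [ 0.6 -0.  -0.1] w 0.999
[ 0.511  0.017 -0.379  1.225 -0.007  1.948]
```

View pics/w16b.png

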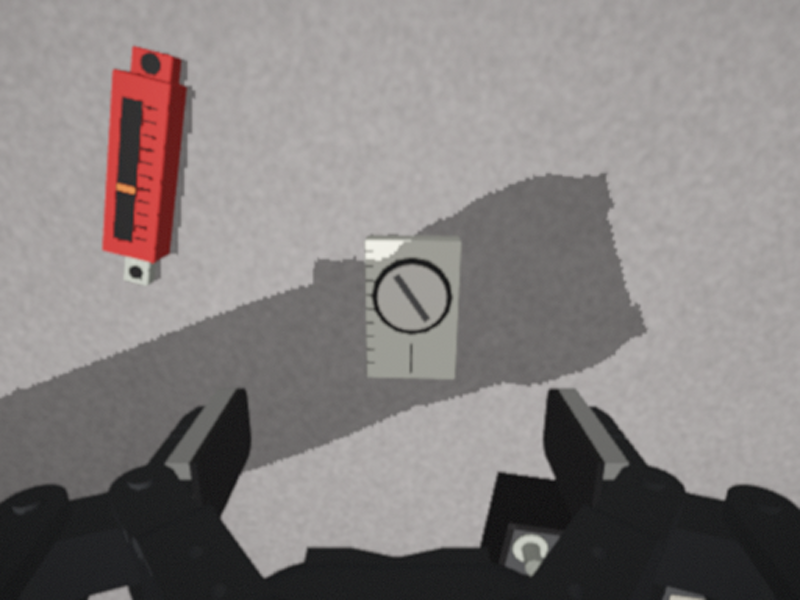

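play_rows(
  moves=[
    {"linear":[0,0,-0.045],"roll":0.0,"fingers":-1},
    {"linear":[0,0,-0.045],"roll":0,"fingers":-1},
    {"linear":[0,0,0],"roll":0,"fingers":-1},
    {"linear":[0,0,0],"roll":0,"fingers":-1},
  ],
)

```text
clock: 31.1
position: [382.2, 210.7, 243.1]
eef_rot: [0.658, 0.753, -0.028, -0.006]
contact_force: [-0.1, -0.2, -0.7]
width: 1.003
```

Run:
```python
from h import *
go((383,215,160),-1.45)
```

```text
pos [382.2 210.7 243.1] yaw -1.4376 tilt [-0.046  -0.0341] | tool shift mm [ 6.4  5.5 82.8] roll 0.0124 F [-0.1 -0.2 -0.7] w 1.003
```

play_rows(
  moves=[
    {"linear":[0,0,0.045],"roll":0.0,"fingers":-1},
    {"linear":[0,0,0.045],"roll":0,"fingers":-1},
    {"linear":[0,0,0],"roll":0,"fingers":-1},
    {"linear":[0,0,0],"roll":0,"fingers":-1},
  ],
)

```text
clock: 31.5
position: [377.7, 206.0, 150.4]
eef_rot: [0.658, 0.752, -0.028, -0.006]
contact_force: [0.5, -0.6, -0.4]
width: 0.999
```

Run:
```python
from h import *
go((383,215,160),-1.45)
```

```text
pos [377.7 206.  150.4] yaw -1.4382 tilt [-0.0456 -0.0341] | tool shift mm [  7.9   5.9 -10.1] roll 0.0118 F [ 0.5 -0.6 -0.4] w 0.999
```

play_rows(
  moves=[
    {"linear":[0.016,0.042,0],"roll":0.0,"fingers":-1},
    {"linear":[0.016,0.042,0],"roll":0,"fingers":-1},
    {"linear":[0,0,0],"roll":0,"fingers":-1},
    {"linear":[0,0,0],"roll":0,"fingers":-1},
  ],
)

```text
clock: 31.9
position: [459.9, 250.0, 150.2]
eef_rot: [0.658, 0.752, -0.027, -0.006]
contact_force: [0.5, 0.5, 0.4]
width: 0.999
```

Run:
```python
from h import *
go((383,215,160),-1.45)
```

```text
pos [459.9 250.  150.2] yaw -1.4383 tilt [-0.0436 -0.033 ] | tool shift mm [-24.7 -81.2  -5.3] roll 0.0117 F [0.5 0.5 0.4] w 0.999
```

play_rows(
  moves=[
    {"linear":[-0.004,-0.009,0],"roll":0.0,"fingers":-1},
    {"linear":[-0.004,-0.009,0],"roll":0,"fingers":-1},
    {"linear":[-0.004,-0.009,0],"roll":0.0,"fingers":-1},
    {"linear":[-0.004,-0.009,0],"roll":0.0,"fingers":-1},
    {"linear":[-0.004,-0.009,0],"roll":0.0,"fingers":-1},
    {"linear":[0,0,0],"roll":0,"fingers":-1},
    {"linear":[0,0,0],"roll":0,"fingers":-1},
  ],
)

```text
clock: 32.6
position: [411.4, 220.3, 157.4]
eef_rot: [0.658, 0.752, -0.025, -0.005]
contact_force: [0.0, 1.2, 0.0]
width: 1.0
```

Run:
```python
from h import *
go((383,215,160),-1.45)
```

```text
pos [411.4 220.3 157.4] yaw -1.4382 tilt [-0.0395 -0.0309] | tool shift mm [ -1.5 -28.9  -1.3] roll 0.0118 F [0.  1.2 0. ] w 1.0
```

play_rows(
  moves=[
    {"linear":[0.004,0.009,0],"roll":0.0,"fingers":-1},
    {"linear":[0.004,0.009,0],"roll":0,"fingers":-1},
    {"linear":[0.004,0.009,0],"roll":0.0,"fingers":-1},
    {"linear":[0,0,0],"roll":0,"fingers":-1},
    {"linear":[0,0,0],"roll":0,"fingers":-1},
  ],
)

```text
clock: 33.1
position: [440.4, 238.1, 155.2]
eef_rot: [0.658, 0.752, -0.024, -0.005]
contact_force: [0.7, 0.1, -0.1]
width: 1.001
```

Run:
```python
from h import *
go((383,215,160),-1.45)
```

```text
pos [440.4 238.1 155.2] yaw -1.438 tilt [-0.0391 -0.0306] | tool shift mm [-15.4 -60.1  -1.9] roll 0.012 F [ 0.7  0.1 -0.1] w 1.001
```

play_rows(
  moves=[
    {"linear":[-0.008,-0.018,0],"roll":0.0,"fingers":-1},
    {"linear":[-0.008,-0.018,0],"roll":0,"fingers":-1},
    {"linear":[-0.008,-0.018,0],"roll":0.0,"fingers":-1},
    {"linear":[0,0,0],"roll":0,"fingers":-1},
    {"linear":[0,0,0],"roll":0,"fingers":-1},
  ],
)

```text
clock: 33.6
position: [389.1, 206.6, 156.8]
eef_rot: [0.658, 0.752, -0.026, -0.005]
contact_force: [0.3, -0.2, -0.8]
width: 1.003
```

Run:
```python
from h import *
go((383,215,160),-1.45)
```

```text
pos [389.1 206.6 156.8] yaw -1.4379 tilt [-0.0415 -0.0319] | tool shift mm [ 9.  -5.  -3.3] roll 0.0121 F [ 0.3 -0.2 -0.8] w 1.003
```

play_rows(
  moves=[
    {"linear":[0,0,0],"roll":-0.14,"fingers":-1},
    {"linear":[0,0,0],"roll":-0.14,"fingers":-1},
    {"linear":[0,0,0],"roll":-0.14,"fingers":-1},
    {"linear":[0,0,0],"roll":-0.14,"fingers":-1},
    {"linear":[0,0,0],"roll":0,"fingers":-1},
  ],
)

```text
clock: 34.1
position: [392.6, 208.7, 156.6]
eef_rot: [0.415, 0.909, -0.022, -0.012]
contact_force: [0.5, 0.5, 0.4]
width: 1.002
```

Run:
```python
from h import *
go((383,215,160),-1.45)
```

```text
pos [392.6 208.7 156.6] yaw -0.8561 tilt [-0.0398 -0.0309] | tool shift mm [11.  -3.3 -3.2] roll 0.5939 F [0.5 0.5 0.4] w 1.002
```

play_rows(
  moves=[
    {"linear":[0,0,0],"roll":0.07,"fingers":-1},
    {"linear":[0,0,0],"roll":0.07,"fingers":-1},
    {"linear":[0,0,0],"roll":0.07,"fingers":-1},
    {"linear":[0,0,0],"roll":0.07,"fingers":-1},
    {"linear":[0,0,0],"roll":0.07,"fingers":-1},
    {"linear":[0,0,0],"roll":0.07,"fingers":-1},
    {"linear":[0,0,0],"roll":0.07,"fingers":-1},
    {"linear":[0,0,0],"roll":0.07,"fingers":-1},
    {"linear":[0,0,0],"roll":0,"fingers":-1},
  ],
)

```text
clock: 35.0
position: [397.5, 211.7, 155.7]
eef_rot: [0.671, 0.741, -0.024, -0.004]
contact_force: [0.1, 0.9, -0.3]
width: 0.997
```

Run:
```python
from h import *
go((383,215,160),-1.45)
```

```text
pos [397.5 211.7 155.7] yaw -1.473 tilt [-0.039  -0.0304] | tool shift mm [  4.6 -14.3  -3.8] roll -0.023 F [ 0.1  0.9 -0.3] w 0.997
```

play_rows(
  moves=[
    {"linear":[0.018,0.041,0],"roll":0,"fingers":-1},
    {"linear":[0.018,0.041,0],"roll":0,"fingers":-1},
    {"linear":[0.018,0.041,0],"roll":0,"fingers":-1},
    {"linear":[0.018,0.041,0],"roll":0,"fingers":-1},
    {"linear":[0,0,0],"roll":0,"fingers":-1},
    {"linear":[0,0,0],"roll":0,"fingers":-1},
  ],
)

```text
clock: 35.6
position: [559.4, 302.6, 142.6]
eef_rot: [0.673, 0.74, -0.026, -0.005]
contact_force: [0.0, -0.3, -0.1]
width: 0.999
```

Run:
```python
from h import *
go((383,215,160),-1.45)
```

```text
pos [559.4 302.6 142.6] yaw -1.4766 tilt [-0.0418 -0.0319] | tool shift mm [ -70.8 -184.5   -7.2] roll -0.0266 F [ 0.  -0.3 -0.1] w 0.999
```

play_rows(
  moves=[
    {"linear":[-0.005,-0.011,0],"roll":0,"fingers":-1},
    {"linear":[-0.005,-0.011,0],"roll":0,"fingers":-1},
    {"linear":[-0.005,-0.011,0],"roll":0,"fingers":-1},
    {"linear":[-0.005,-0.011,0],"roll":0,"fingers":-1},
    {"linear":[-0.005,-0.011,0],"roll":0,"fingers":-1},
    {"linear":[-0.005,-0.011,0],"roll":0,"fingers":-1},
    {"linear":[-0.005,-0.011,0],"roll":0,"fingers":-1},
    {"linear":[-0.005,-0.011,0],"roll":0,"fingers":-1},
    {"linear":[-0.005,-0.011,0],"roll":0,"fingers":-1},
    {"linear":[-0.005,-0.011,0],"roll":0,"fingers":-1},
    {"linear":[0,0,0],"roll":0,"fingers":-1},
  ],
)

```text
clock: 36.7
position: [440.7, 234.9, 152.1]
eef_rot: [0.674, 0.739, -0.025, -0.005]
contact_force: [-0.1, 0.3, 0.7]
width: 0.996
```

Run:
```python
from h import *
go((383,215,160),-1.45)
```

```text
pos [440.7 234.9 152.1] yaw -1.4796 tilt [-0.041  -0.0316] | tool shift mm [-14.7 -59.6  -4.9] roll -0.0296 F [-0.1  0.3  0.7] w 0.996
```

play_rows(
  moves=[
    {"linear":[0.02,0.04,0],"roll":0,"fingers":-1},
    {"linear":[0.01,0.02,0.02],"roll":0,"fingers":-1},
    {"linear":[0,0,0.03],"roll":0,"fingers":-1},
    {"linear":[0,0,0.02],"roll":0,"fingers":-1},
    {"linear":[0,0,0.01],"roll":0,"fingers":-1},
    {"linear":[0,0,0],"roll":0,"fingers":-1},
    {"linear":[0,0,0],"roll":0,"fingers":-1},
  ],
)

```text
clock: 37.4
position: [496.6, 269.1, 67.7]
eef_rot: [0.674, 0.738, -0.023, -0.004]
contact_force: [0.6, 0.1, 1.1]
width: 1.0
```

Run:
```python
from h import *
go((383,215,160),-1.45)
```

```text
pos [496.6 269.1  67.7] yaw -1.48 tilt [-0.0369 -0.0292] | tool shift mm [ -45.8 -121.6  -86.4] roll -0.03 F [0.6 0.1 1.1] w 1.0
```

play_rows(
  moves=[
    {"linear":[0,0,0.01],"roll":0,"fingers":-1},
    {"linear":[0,0,0.006],"roll":0,"fingers":-1},
    {"linear":[0,0,0],"roll":0,"fingers":-1},
    {"linear":[0,0,0],"roll":0,"fingers":-1},
  ],
)

```text
clock: 37.8
position: [497.4, 269.3, 53.4]
eef_rot: [0.674, 0.738, -0.021, -0.003]
contact_force: [-0.6, 0.4, 0.1]
width: 0.999
```

Run:
```python
from h import *
go((383,215,160),-1.45)
```

```text
pos [497.4 269.3  53.4] yaw -1.48 tilt [-0.0328 -0.027 ] | tool shift mm [ -46.1 -122.5 -101.3] roll -0.03 F [-0.6  0.4  0.1] w 0.999
```

play_rows(
  moves=[
    {"linear":[0,0,-0.04],"roll":0,"fingers":-1},
    {"linear":[0,0,0],"roll":0,"fingers":-1},
    {"linear":[0,0,0.01],"roll":0,"fingers":-1},
    {"linear":[0,0,0.006],"roll":0,"fingers":-1},
    {"linear":[0,0,0],"roll":0,"fingers":-1},
    {"linear":[0,0,0],"roll":0,"fingers":-1},
    {"linear":[0,0,0.01],"roll":0,"fingers":-1},
    {"linear":[0,0,0.006],"roll":0,"fingers":-1},
    {"linear":[0,0,0],"roll":0,"fingers":-1},
    {"linear":[0,0,0],"roll":0,"fingers":-1},
  ],
)

```text
clock: 38.8
position: [496.2, 268.7, 57.7]
eef_rot: [0.674, 0.738, -0.023, -0.004]
contact_force: [0.2, 0.5, 0.9]
width: 1.005
```

Run:
```python
from h import *
go((383,215,160),-1.45)
```

```text
pos [496.2 268.7  57.7] yaw -1.4801 tilt [-0.0357 -0.0286] | tool shift mm [ -45.6 -121.4  -96.7] roll -0.0301 F [0.2 0.5 0.9] w 1.005
```

play_rows(
  moves=[
    {"linear":[0,0,0.01],"roll":0,"fingers":-1},
    {"linear":[0,0,0.01],"roll":0,"fingers":-1},
    {"linear":[0,0,0.008],"roll":0,"fingers":-1},
    {"linear":[0,0,0.004],"roll":0,"fingers":-1},
    {"linear":[0,0,0],"roll":0,"fingers":-1},
  ],
)

```text
clock: 39.3
position: [494.8, 267.6, 22.5]
eef_rot: [0.674, 0.738, -0.023, -0.004]
contact_force: [0.2, -0.4, -0.4]
width: 1.0
```

Run:
```python
from h import *
go((383,215,160),-1.45)
```

```text
pos [494.8 267.6  22.5] yaw -1.4801 tilt [-0.036  -0.0288] | tool shift mm [ -45.6 -121.3 -131.8] roll -0.0301 F [ 0.2 -0.4 -0.4] w 1.0
```

play_rows(
  moves=[
    {"linear":[0,0,0.004],"roll":0,"fingers":-1},
    {"linear":[0,0,0.003],"roll":0,"fingers":-1},
    {"linear":[0,0,0.002],"roll":0,"fingers":-1},
  ],
)

```text
clock: 39.6
position: [494.9, 267.5, 13.4]
eef_rot: [0.674, 0.738, -0.022, -0.003]
contact_force: [-0.2, 0.6, 0.4]
width: 1.0
```

Run:
```python
from h import *
go((383,215,160),-1.45)
```

```text
pos [494.9 267.5  13.4] yaw -1.4801 tilt [-0.0353 -0.0284] | tool shift mm [ -45.7 -121.6 -141.1] roll -0.0301 F [-0.2  0.6  0.4] w 1.0
```

play_rows(
  moves=[
    {"linear":[0,0,0.002],"roll":0,"fingers":-1},
    {"linear":[0,0,0.002],"roll":0,"fingers":-1},
    {"linear":[0,0,0.002],"roll":0,"fingers":-1},
  ],
)

```text
clock: 39.9
position: [495.0, 267.6, 10.3]
eef_rot: [0.674, 0.738, -0.021, -0.003]
contact_force: [-9.3, -3.2, 21.1]
width: 1.0
```

Run:
```python
from h import *
go((383,215,160),-1.45)
```

```text
pos [495.  267.6  10.3] yaw -1.4803 tilt [-0.0332 -0.0275] | tool shift mm [ -45.8 -121.6 -144.4] roll -0.0303 F [-9.3 -3.2 21.1] w 1.0
```

play_rows(
  moves=[
    {"linear":[0,0,0.0015],"roll":0,"fingers":-1},
    {"linear":[0,0,0.0015],"roll":0,"fingers":-1},
    {"linear":[0,0,0.0015],"roll":0,"fingers":-1},
  ],
)

```text
clock: 40.2
position: [494.9, 267.6, 10.3]
eef_rot: [0.674, 0.738, -0.02, -0.002]
contact_force: [-4.7, -2.4, 10.1]
width: 1.0
```

Run:
```python
from h import *
go((383,215,160),-1.45)
```

```text
pos [494.9 267.6  10.3] yaw -1.4805 tilt [-0.0303 -0.0263] | tool shift mm [ -45.7 -121.  -144.8] roll -0.0305 F [-4.7 -2.4 10.1] w 1.0
```

play_rows(
  moves=[
    {"linear":[0,0,0.0025],"roll":0,"fingers":-1},
    {"linear":[0,0,0.0025],"roll":0,"fingers":-1},
    {"linear":[0,0,0.0025],"roll":0,"fingers":-1},
    {"linear":[0,0,0.0025],"roll":0,"fingers":-1},
    {"linear":[0,0,0.0025],"roll":0,"fingers":-1},
    {"linear":[0,0,0.0025],"roll":0,"fingers":-1},
    {"linear":[0,0,0.0025],"roll":0,"fingers":-1},
    {"linear":[0,0,0.0025],"roll":0,"fingers":-1},
  ],
)

```text
clock: 41.0
position: [494.8, 267.6, 9.7]
eef_rot: [0.675, 0.738, -0.014, 0.0]
contact_force: [-7.1, -3.0, 18.2]
width: 0.997
```

Run:
```python
from h import *
go((383,215,160),-1.45)
```

```text
pos [494.8 267.6   9.7] yaw -1.4816 tilt [-0.0186 -0.0212] | tool shift mm [ -45.3 -119.1 -147.1] roll -0.0316 F [-7.1 -3.  18.2] w 0.997
```

play_rows(
  moves=[
    {"linear":[0,0,0.0025],"roll":0,"fingers":-1},
    {"linear":[0,0,0.0025],"roll":0,"fingers":-1},
    {"linear":[0,0,0.0025],"roll":0,"fingers":-1},
    {"linear":[0,0,0.0025],"roll":0,"fingers":-1},
    {"linear":[0,0,0.0025],"roll":0,"fingers":-1},
    {"linear":[0,0,0.0025],"roll":0,"fingers":-1},
    {"linear":[0,0,0.0025],"roll":0,"fingers":-1},
    {"linear":[0,0,0.0025],"roll":0,"fingers":-1},
    {"linear":[0,0,0.0025],"roll":0,"fingers":-1},
    {"linear":[0,0,0.0025],"roll":0,"fingers":-1},
  ],
)

```text
clock: 42.0
position: [494.7, 267.6, 9.0]
eef_rot: [0.675, 0.737, -0.007, 0.004]
contact_force: [-8.4, -3.5, 17.6]
width: 0.998
```

Run:
```python
from h import *
go((383,215,160),-1.45)
```

```text
pos [494.7 267.6   9. ] yaw -1.4829 tilt [-0.0038 -0.0149] | tool shift mm [ -44.8 -116.7 -149.8] roll -0.0329 F [-8.4 -3.5 17.6] w 0.998
```

play_rows(
  moves=[
    {"linear":[0,0,0.0025],"roll":0,"fingers":-1},
    {"linear":[0,0,0.0025],"roll":0,"fingers":-1},
    {"linear":[0,0,0.0025],"roll":0,"fingers":-1},
    {"linear":[0,0,-0.02],"roll":-0.03,"fingers":-1},
    {"linear":[0,0,-0.03],"roll":0,"fingers":-1},
    {"linear":[0,0,-0.03],"roll":0,"fingers":-1},
    {"linear":[0,0,-0.02],"roll":0,"fingers":-1},
    {"linear":[-0.01,-0.02,0],"roll":0,"fingers":-1},
    {"linear":[-0.012,-0.03,0],"roll":0,"fingers":-1},
    {"linear":[-0.01,-0.03,0],"roll":0,"fingers":-1},
    {"linear":[-0.005,-0.02,0],"roll":0,"fingers":-1},
    {"linear":[0,0,0],"roll":0,"fingers":-1},
  ],
)

```text
clock: 43.2
position: [397.7, 219.3, 115.3]
eef_rot: [0.664, 0.748, -0.002, 0.005]
contact_force: [-1.1, 0.1, 0.6]
width: 1.002
```

Run:
```python
from h import *
go((383,215,130),-1.45)
shot('w17')
```

```text
pos [397.7 219.3 115.3] yaw -1.4522 tilt [ 0.0055 -0.0102] | tool shift mm [ -2.6 -15.1 -14.7] roll -0.0022 F [-1.1  0.1  0.6] w 1.002
```

View pics/w17b.png

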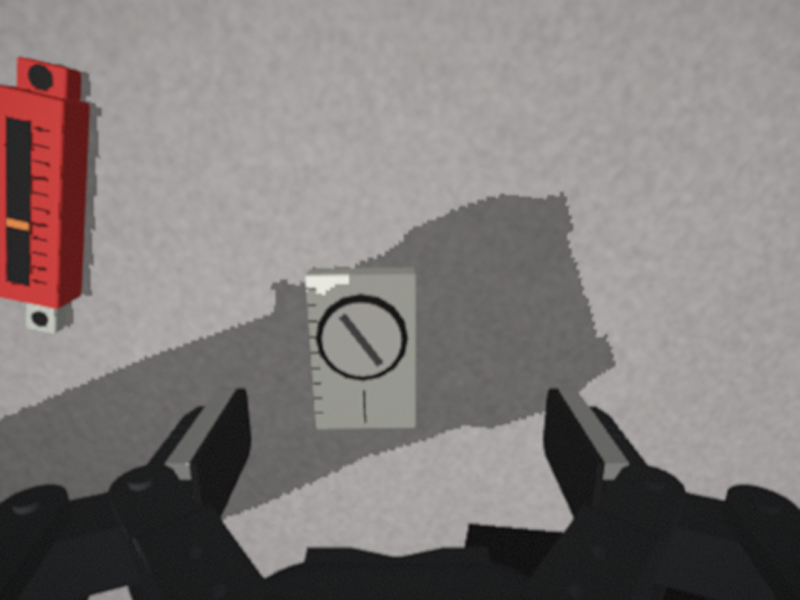

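Run:
```python
from h import *
p=P('w17')
tl,tr,bl,br=p(307,276,16),p(416,274.5,16),p(316,429,16),p(415.5,428.5,16)
print(tl,tr,bl,br,'dial',p(362,338,20))
print(np.linalg.norm(tl-tr),np.linalg.norm(bl-br),np.linalg.norm(tl-bl),np.linalg.norm(tr-br))
d=bl-tl+br-tr; th=np.arctan2(d[1],d[0]); d=tr-tl+br-bl; th2=np.arctan2(d[1],d[0])-np.pi/2; print(th,th2)
o=(tl+tr+bl+br)/4; print(o); go((o[0],o[1],30),(th+th2)/2+0)
print(np.arctan2(tl[1]-bl[1],tl[0]-bl[0]),np.arctan2(tr[1]-br[1],tr[0]-br[0]))
```

```text
[357.  230.9  16. ] [405.3 237.3  16. ] [366.4 152.5  16. ] [415.4 158.5  16. ] dial [384.4 205.5  20. ]
48.722171544380096 49.36598018878993 78.96150961069577 79.44463480940674
-1.4473809608182078 -1.4440387066234357
[386.025 194.8    16.   ]
pos [399.  219.8 115.5] yaw -1.4522 tilt [ 0.0066 -0.0097] | tool shift mm [-22.4 -16.3  85.7] roll -0.0064 F [-0.9  0.  -0.5] w 1.002
1.6901246593119144 1.6982738716926054
```

play_rows(
  moves=[
    {"linear":[-0.008,-0.006,0.02],"roll":-0.006,"fingers":-1},
    {"linear":[-0.008,-0.006,0.02],"roll":0,"fingers":-1},
    {"linear":[-0.004,-0.003,0.015],"roll":0,"fingers":-1},
    {"linear":[0,0,0.008],"roll":0,"fingers":-1},
    {"linear":[0,0,0],"roll":0,"fingers":-1},
  ],
)

```text
clock: 43.75
position: [393.2, 200.2, 52.4]
eef_rot: [0.662, 0.75, 0.002, 0.007]
contact_force: [0.1, -0.7, 1.3]
width: 1.004
```

Run:
```python
from h import *
go((386,194.8,25),-1.446)
```

```text
pos [393.2 200.2  52.4] yaw -1.4456 tilt [ 0.014  -0.0059] | tool shift mm [-4.2 -8.2 27.3] roll 0.0004 F [ 0.1 -0.7  1.3] w 1.004
```

play_rows(
  moves=[
    {"linear":[-0.002,-0.004,0.003],"roll":0,"fingers":-1},
    {"linear":[-0.002,-0.004,0.005],"roll":0,"fingers":-1},
    {"linear":[0,0,0.006],"roll":0,"fingers":-1},
    {"linear":[0,0,0.005],"roll":0,"fingers":-1},
    {"linear":[0,0,0],"roll":0,"fingers":-1},
  ],
)

```text
clock: 44.25
position: [388.0, 196.4, 33.6]
eef_rot: [0.661, 0.75, 0.004, 0.008]
contact_force: [-0.2, -0.3, 0.7]
width: 1.0
```

Run:
```python
from h import *
go((386,194.8,25),-1.446)
```

```text
pos [388.  196.4  33.6] yaw -1.4451 tilt [ 0.017  -0.0042] | tool shift mm [-1.3 -2.3  8.5] roll 0.0009 F [-0.2 -0.3  0.7] w 1.0
```

play_rows(
  moves=[
    {"linear":[-0.001,-0.002,0.003],"roll":0,"fingers":-1},
    {"linear":[0,0,0.003],"roll":0,"fingers":-1},
    {"linear":[0,0,0.001],"roll":0,"fingers":-1},
    {"linear":[0,0,0],"roll":0,"fingers":-0.2},
    {"linear":[0,0,0],"roll":0,"fingers":1},
    {"linear":[0,0,0],"roll":0,"fingers":1},
    {"linear":[0,0,0],"roll":0,"fingers":1},
    {"linear":[0,0,0],"roll":0,"fingers":1},
  ],
)

```text
clock: 45.05
position: [386.8, 195.4, 26.8]
eef_rot: [0.661, 0.75, 0.005, 0.008]
contact_force: [0.1, -0.5, -0.8]
width: 0.571
```

Run:
```python
from h import *
go((386,194.8,25),-1.446)
```

```text
pos [386.8 195.4  26.8] yaw -1.445 tilt [ 0.0185 -0.0035] | tool shift mm [-0.5 -0.9  1.8] roll 0.001 F [ 0.1 -0.5 -0.8] w 0.571
```

play_rows(
  moves=[
    {"linear":[0,0,-0.02],"roll":0,"fingers":1},
    {"linear":[0,0,-0.04],"roll":0,"fingers":1},
    {"linear":[0,0,-0.04],"roll":-0.1,"fingers":1},
    {"linear":[0,0,-0.01],"roll":-0.14,"fingers":1},
    {"linear":[0,0,0],"roll":-0.14,"fingers":1},
    {"linear":[0,0,0],"roll":-0.14,"fingers":1},
    {"linear":[0,0,0],"roll":-0.14,"fingers":1},
    {"linear":[0,0,0],"roll":-0.14,"fingers":1},
    {"linear":[0,0,0],"roll":-0.14,"fingers":1},
    {"linear":[0,0,0],"roll":-0.14,"fingers":1},
    {"linear":[0,0,0],"roll":-0.14,"fingers":1},
    {"linear":[0,0,0],"roll":-0.1,"fingers":1},
  ],
)

```text
clock: 46.25
position: [383.3, 195.1, 140.3]
eef_rot: [0.036, 0.999, -0.002, 0.008]
contact_force: [0.0, -0.3, -0.6]
width: 0.568
```

play_rows(
  moves=[
    {"linear":[0,0,0],"roll":0,"fingers":1},
    {"linear":[0,0,0],"roll":0,"fingers":1},
  ],
)

```text
clock: 46.45
position: [383.1, 195.0, 140.1]
eef_rot: [0.036, 0.999, -0.002, 0.008]
contact_force: [0.2, 0.4, -1.6]
width: 0.568
```

Run:
```python
from h import *
go((599.4,27.7,120),0.001)
```

```text
pos [383.1 195.  140.1] yaw -0.073 tilt [ 0.0156 -0.005 ] | tool shift mm [-227.6 -151.    24.3] roll -0.074 F [ 0.2  0.4 -1.6] w 0.568
```

play_rows(
  moves=[
    {"linear":[-0.02,-0.012,0],"roll":-0.073,"fingers":1},
    {"linear":[-0.033,-0.024,0],"roll":0,"fingers":1},
    {"linear":[-0.033,-0.024,0],"roll":0,"fingers":1},
    {"linear":[-0.033,-0.024,0],"roll":0,"fingers":1},
    {"linear":[-0.033,-0.024,0],"roll":0,"fingers":1},
    {"linear":[-0.03,-0.022,0],"roll":0,"fingers":1},
    {"linear":[-0.015,-0.015,0],"roll":0,"fingers":1},
    {"linear":[0,0,0],"roll":0,"fingers":1},
    {"linear":[0,0,0],"roll":0,"fingers":1},
  ],
)

```text
clock: 47.35
position: [585.9, 42.3, 142.1]
eef_rot: [0.007, 1.0, -0.002, 0.007]
contact_force: [-0.1, 0.7, 0.1]
width: 0.568
```

Run:
```python
from h import *
go((599.4,27.7,100),0.001)
```

```text
pos [585.9  42.3 142.1] yaw -0.0137 tilt [ 0.0145 -0.0038] | tool shift mm [-13.1 -14.3  42.3] roll -0.0147 F [-0.1  0.7  0.1] w 0.568
```

play_rows(
  moves=[
    {"linear":[-0.006,-0.007,0.005],"roll":-0.014,"fingers":1},
    {"linear":[-0.005,-0.005,0.008],"roll":0,"fingers":1},
    {"linear":[-0.001,-0.001,0.008],"roll":0,"fingers":1},
    {"linear":[0,0,0.006],"roll":0,"fingers":1},
    {"linear":[0,0,0],"roll":0,"fingers":1},
    {"linear":[0,0,0],"roll":0,"fingers":1},
  ],
)

```text
clock: 47.95
position: [596.2, 30.8, 112.3]
eef_rot: [-0.002, 1.0, -0.002, 0.006]
contact_force: [-0.7, 0.2, -0.5]
width: 0.573
```

Run:
```python
from h import *
go((599.4,27.7,80),0.001)
shot('w18')
```

```text
pos [596.2  30.8 112.3] yaw 0.0035 tilt [ 0.0121 -0.0034] | tool shift mm [-2.8 -3.  32.3] roll 0.0025 F [-0.7  0.2 -0.5] w 0.573
```

View pics/w18b.png

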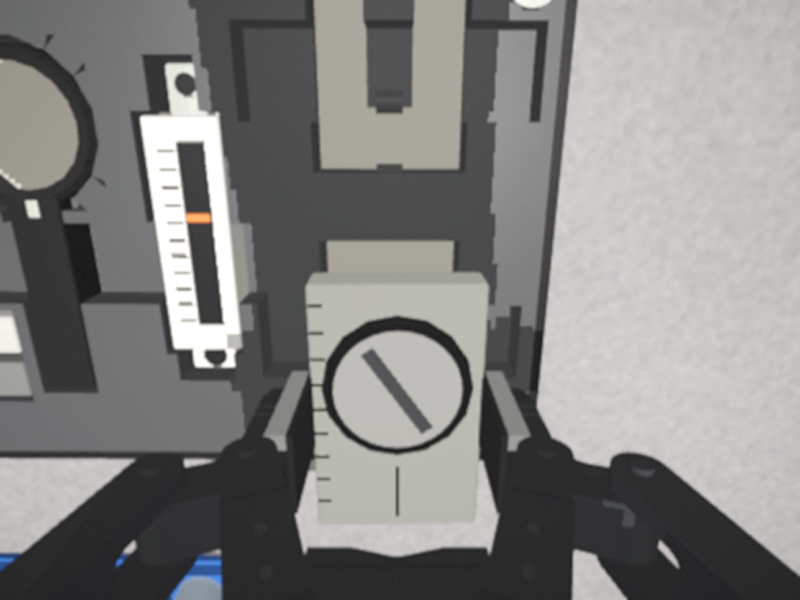

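Run:
```python
from h import *
p=P('w18'); s=arm.observe();M=R.from_quat(s['eef_rot']).as_matrix()
for q in [(307,285),(488,285),(319,523),(476,523)]:
    print(q,(M.T@(p(*q,101.5)-s['position'])).round(1))
print('pocket -x edge', p(392,241,44),'L R',p(328,243,44),p(455,243,44),p(328,243,23),p(455,243,23))
```

```text
(307, 285) [ 38.4 -23.7  10.4]
(488, 285) [38.4 24.7 10.2]
(319, 523) [-40.5 -24.3  11.3]
(476, 523) [-40.4  25.4  11.2]
pocket -x edge [558.2  29.   44. ] L R [559.1   4.9  44. ] [558.9  52.7  44. ] [563.7   1.9  23. ] [563.5  55.1  23. ]
```

play_rows(
  moves=[
    {"linear":[-0.0015,-0.002,0.004],"roll":0.002,"fingers":1},
    {"linear":[-0.0005,-0.0008,0.007],"roll":0,"fingers":1},
    {"linear":[0,0,0.007],"roll":0,"fingers":1},
    {"linear":[0,0,0.006],"roll":0,"fingers":1},
    {"linear":[0,0,0.003],"roll":0,"fingers":1},
    {"linear":[0,0,0],"roll":0,"fingers":1},
  ],
)

```text
clock: 48.6
position: [598.7, 27.9, 83.4]
eef_rot: [-0.001, 1.0, -0.002, 0.006]
contact_force: [0.0, -0.6, -0.4]
width: 0.572
```

Run:
```python
from h import *
go((598.3,27.9,74),0.001)
```

```text
pos [598.7  27.9  83.4] yaw 0.0016 tilt [ 0.0128 -0.0032] | tool shift mm [ 0.5 -0.   9.4] roll 0.0006 F [ 0.  -0.6 -0.4] w 0.572
```

play_rows(
  moves=[
    {"linear":[0.0005,0,0.004],"roll":0,"fingers":1},
    {"linear":[0.0002,0,0.004],"roll":0,"fingers":1},
    {"linear":[0,0,0],"roll":0,"fingers":1},
  ],
)

```text
clock: 48.9
position: [598.1, 27.9, 74.8]
eef_rot: [-0.001, 1.0, -0.002, 0.006]
contact_force: [-0.3, 0.3, -1.3]
width: 0.564
```

Run:
```python
from h import *
go((598.3,27.9,74),0.001)
shot('w19')
```

```text
pos [598.1  27.9  74.8] yaw 0.0017 tilt [ 0.0129 -0.0032] | tool shift mm [-0.2 -0.   0.8] roll 0.0007 F [-0.3  0.3 -1.3] w 0.564
```

View pics/w19b.png

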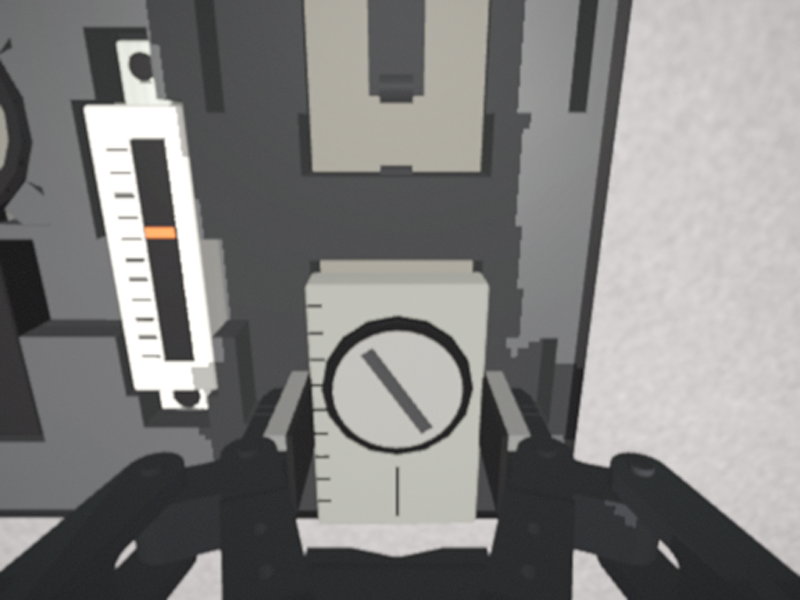

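play_rows(
  moves=[
    {"linear":[-0.0002,0,0.003],"roll":0,"fingers":1},
    {"linear":[0.0002,0,0.003],"roll":0,"fingers":1},
    {"linear":[0.0002,0,0.003],"roll":0,"fingers":1},
  ],
)

```text
clock: 49.25
position: [598.8, 28.0, 66.3]
eef_rot: [-0.001, 1.0, -0.002, 0.007]
contact_force: [-0.1, 0.0, -0.2]
width: 0.572
```

Run:
```python
from h import *
go((598.3,27.9,49.8),0.001)
```

```text
pos [598.8  28.   66.3] yaw 0.0017 tilt [ 0.0149 -0.0031] | tool shift mm [ 0.8 -0.  16.5] roll 0.0007 F [-0.1  0.  -0.2] w 0.572
```

Underside at 39.5 mm, free: it has entered. Continue.

play_rows(
  moves=[
    {"linear":[0.0006,0,0.004],"roll":0,"fingers":1},
    {"linear":[0.0003,0,0.004],"roll":0,"fingers":1},
    {"linear":[0.0003,0,0.003],"roll":0,"fingers":1},
  ],
)

```text
clock: 49.55
position: [598.3, 28.0, 55.0]
eef_rot: [-0.001, 1.0, -0.002, 0.008]
contact_force: [-1.4, -0.4, 4.0]
width: 0.571
```

Run:
```python
from h import *
go((598.3,27.9,49.8),0.001)
```

```text
pos [598.3  28.   55. ] yaw 0.0017 tilt [ 0.0165 -0.003 ] | tool shift mm [ 0.1 -0.   5.2] roll 0.0007 F [-1.4 -0.4  4. ] w 0.571
```

play_rows(
  moves=[
    {"linear":[0.0003,0,0.003],"roll":0,"fingers":1},
    {"linear":[0.0003,0,0.003],"roll":0,"fingers":1},
    {"linear":[0.0003,0,0.003],"roll":0,"fingers":1},
  ],
)

```text
clock: 49.85
position: [598.5, 27.9, 49.7]
eef_rot: [-0.001, 1.0, -0.001, 0.01]
contact_force: [-13.5, -1.7, 31.9]
width: 0.569
```

Run:
```python
from h import *
go((598.3,27.9,49.8),0.001)
```

```text
pos [598.5  27.9  49.7] yaw 0.0015 tilt [ 0.0204 -0.0025] | tool shift mm [ 0.2 -0.  -0.1] roll 0.0005 F [-13.5  -1.7  31.9] w 0.569
```

play_rows(
  moves=[
    {"linear":[0,0,-0.0005],"roll":0,"fingers":-0.5},
    {"linear":[0,0,0],"roll":0,"fingers":-0.5},
    {"linear":[0,0,0],"roll":0,"fingers":-0.5},
    {"linear":[0,0,-0.01],"roll":0,"fingers":-0.5},
    {"linear":[0,0,-0.03],"roll":0,"fingers":-0.5},
    {"linear":[0,0,-0.04],"roll":0,"fingers":-0.7},
    {"linear":[0,0,-0.04],"roll":0,"fingers":-1},
    {"linear":[0.02,-0.015,0],"roll":0,"fingers":-1},
    {"linear":[0.025,-0.02,0],"roll":0,"fingers":-1},
    {"linear":[0.015,-0.015,0],"roll":0,"fingers":-1},
    {"linear":[0,0,0],"roll":0,"fingers":-1},
    {"linear":[0,0,0],"roll":0,"fingers":-1},
  ],
)

```text
clock: 51.05
position: [534.1, -22.8, 176.1]
eef_rot: [-0.001, 1.0, -0.001, 0.01]
contact_force: [-0.1, 0.8, 0.5]
width: 1.0
```

Run:
```python
from h import *
go((450.5,-55,150),0.001)
shot('w20')
```

```text
pos [534.1 -22.8 176.1] yaw 0.0027 tilt [ 0.0193 -0.0029] | tool shift mm [ 84.2 -31.9  24.6] roll 0.0017 F [-0.1  0.8  0.5] w 1.0
```

View pics/w20b.png

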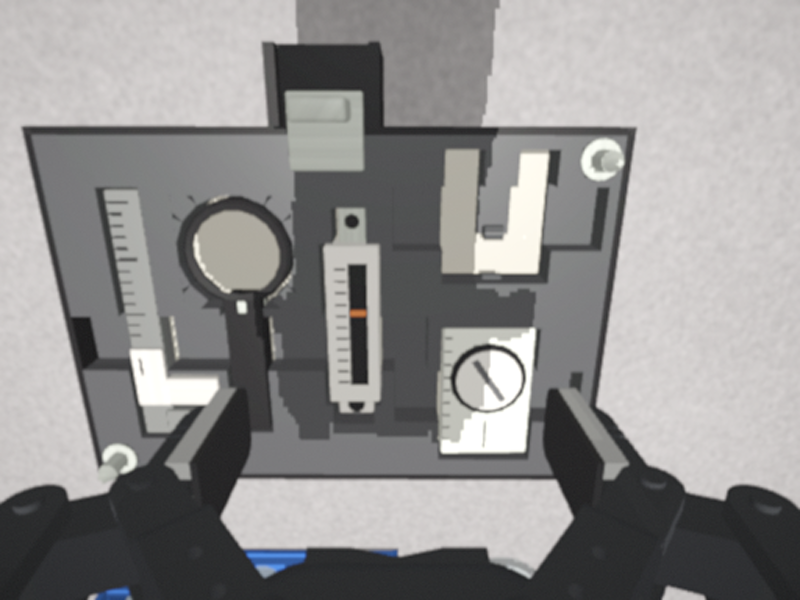

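Run:
```python
from h import *
p=P('w20')
for q in [(289,97,80.5),(348,98,80.5),(350,121,80.5),(291,122,80.5),(291,170,56.5),(364,170,56.5)]: print(q,p(*q))
```

```text
(289, 97, 80.5) [445.  -65.4  80.5]
(348, 98, 80.5) [445.3 -42.2  80.5]
(350, 121, 80.5) [453.9 -41.6  80.5]
(291, 122, 80.5) [454.3 -65.2  80.5]
(291, 170, 56.5) [475.1 -71.3  56.5]
(364, 170, 56.5) [475.  -37.9  56.5]
```

Run:
```python
import cv2
im=cv2.imread('pics/w20.png')
cv2.imwrite('pics/w20c.png',cv2.resize(im[20:130,160:260],None,fx=5,fy=5,interpolation=cv2.INTER_CUBIC))
```

```text
(no output)
```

View pics/w20c.png

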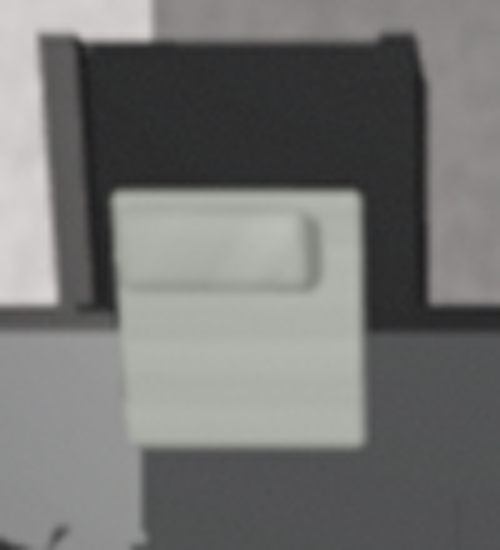

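play_rows(
  moves=[
    {"linear":[0.025,-0.01,0],"roll":0,"fingers":-1},
    {"linear":[0.03,-0.012,0],"roll":0,"fingers":-0.6},
    {"linear":[0.02,-0.008,0.01],"roll":0,"fingers":-0.3},
    {"linear":[0.005,0,0.02],"roll":0,"fingers":-0.3},
    {"linear":[0,0,0.02],"roll":0,"fingers":-0.3},
    {"linear":[0,0,0],"roll":0,"fingers":-0.3},
  ],
)

```text
clock: 51.7
position: [457.4, -50.9, 122.9]
eef_rot: [-0.004, 1.0, -0.001, 0.01]
contact_force: [-0.5, 0.1, -0.5]
width: 0.652
```

Run:
```python
from h import *
go((449.6,-53.6,82),0.001)
```

```text
pos [457.4 -50.9 122.9] yaw 0.0082 tilt [ 0.02  -0.002] | tool shift mm [ 8.6 -2.6 40.7] roll 0.0072 F [-0.5  0.1 -0.5] w 0.652
```

play_rows(
  moves=[
    {"linear":[0.005,-0.0015,0.01],"roll":0.007,"fingers":-0.3},
    {"linear":[0.003,-0.001,0.01],"roll":0,"fingers":-0.3},
    {"linear":[0,0,0.01],"roll":0,"fingers":-0.3},
    {"linear":[0,0,0.006],"roll":0,"fingers":-0.3},
    {"linear":[0,0,0],"roll":0,"fingers":-0.3},
  ],
)

```text
clock: 52.2
position: [451.9, -52.8, 85.3]
eef_rot: [-0.001, 1.0, -0.001, 0.011]
contact_force: [-0.3, 0.2, 0.4]
width: 0.65
```

Run:
```python
from h import *
go((449.6,-53.6,82),0.001)
```

```text
pos [451.9 -52.8  85.3] yaw 0.0025 tilt [ 0.0212 -0.0018] | tool shift mm [ 2.4 -0.8  3.2] roll 0.0015 F [-0.3  0.2  0.4] w 0.65
```

play_rows(
  moves=[
    {"linear":[0.0015,-0.0008,0.002],"roll":0,"fingers":-0.3},
    {"linear":[0,0,0],"roll":0,"fingers":1},
    {"linear":[0,0,0],"roll":0,"fingers":1},
    {"linear":[0,0,0],"roll":0,"fingers":1},
    {"linear":[0,0,0],"roll":0,"fingers":1},
  ],
)

```text
clock: 52.7
position: [451.3, -55.5, 84.1]
eef_rot: [-0.001, 1.0, -0.003, 0.011]
contact_force: [0.3, 2.1, -4.8]
width: 0.27
```

Run:
```python
from h import *
go((424,-53.6,82),0.001)
```

```text
pos [451.3 -55.5  84.1] yaw 0.001 tilt [ 0.0228 -0.0064] | tool shift mm [27.3  1.9  1.5] roll -0.0 F [ 0.3  2.1 -4.8] w 0.27
```

play_rows(
  moves=[
    {"linear":[0.004,0,0],"roll":0,"fingers":1},
    {"linear":[0.004,0,0],"roll":0,"fingers":1},
    {"linear":[0.004,0,0],"roll":0,"fingers":1},
    {"linear":[0.004,0,0],"roll":0,"fingers":1},
    {"linear":[0.004,0,0],"roll":0,"fingers":1},
  ],
)

```text
clock: 53.2
position: [431.0, -55.5, 84.1]
eef_rot: [-0.0, 1.0, -0.003, 0.013]
contact_force: [1.3, -1.7, -1.9]
width: 0.264
```

Run:
```python
from h import *
go((424,-53.6,82),0.001)
```

```text
pos [431.  -55.5  84.1] yaw 0.0008 tilt [ 0.0254 -0.006 ] | tool shift mm [7.1 1.9 1.9] roll -0.0002 F [ 1.3 -1.7 -1.9] w 0.264
```

play_rows(
  moves=[
    {"linear":[0.003,0,0],"roll":0,"fingers":1},
    {"linear":[0.003,0,0],"roll":0,"fingers":1},
    {"linear":[0.002,0,0],"roll":0,"fingers":1},
    {"linear":[0.002,0,0],"roll":0,"fingers":1},
  ],
)

```text
clock: 53.6
position: [427.0, -55.5, 84.3]
eef_rot: [-0.001, 1.0, -0.003, 0.02]
contact_force: [10.1, -0.9, -9.9]
width: 0.266
```

Run:
```python
from h import *
go((424,-53.6,82),0.001)
```

```text
pos [427.  -55.5  84.3] yaw 0.0013 tilt [ 0.0399 -0.0053] | tool shift mm [3.1 1.9 2.2] roll 0.0003 F [10.1 -0.9 -9.9] w 0.266
```

play_rows(
  moves=[
    {"linear":[-0.001,0,0],"roll":0,"fingers":-0.3},
    {"linear":[0,0,0],"roll":0,"fingers":-0.3},
    {"linear":[0,0,0],"roll":0,"fingers":-0.3},
    {"linear":[0,0,-0.02],"roll":0,"fingers":-0.3},
    {"linear":[0,0,-0.04],"roll":0,"fingers":-1},
    {"linear":[0,0,-0.04],"roll":0,"fingers":-1},
    {"linear":[-0.03,-0.02,0],"roll":0,"fingers":-1},
    {"linear":[-0.03,-0.04,0],"roll":0,"fingers":-1},
    {"linear":[0,-0.04,0],"roll":0,"fingers":-1},
    {"linear":[0,0,0],"roll":0,"fingers":-1},
  ],
)

```text
clock: 54.6
position: [482.9, -156.7, 192.1]
eef_rot: [-0.003, 1.0, -0.003, 0.019]
contact_force: [-0.2, 0.2, -0.1]
width: 0.996
```

Run:
```python
from h import *
go((490,-390,180),-1.57)
shot('w21')
```

```text
pos [ 482.9 -156.7  192.1] yaw 0.0068 tilt [ 0.0373 -0.0051] | tool shift mm [  -5.  -233.3   13.5] roll 1.5768 F [-0.2  0.2 -0.1] w 0.996
```

View pics/w21b.png

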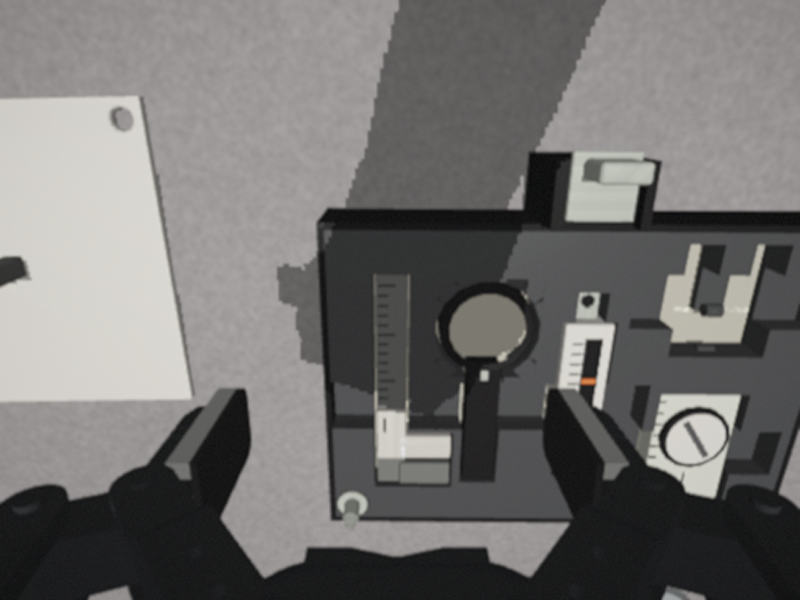

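play_rows(
  moves=[
    {"linear":[0,-0.04,0],"roll":0,"fingers":-1},
    {"linear":[0,-0.04,0],"roll":0.1,"fingers":-1},
    {"linear":[0,0,0],"roll":0.14,"fingers":-1},
    {"linear":[0,0,0],"roll":0.14,"fingers":-1},
    {"linear":[0,0,0],"roll":0.14,"fingers":-1},
    {"linear":[0,0,0],"roll":0.14,"fingers":-1},
    {"linear":[0,0,0],"roll":0.14,"fingers":-1},
    {"linear":[0,0,0],"roll":0.14,"fingers":-1},
    {"linear":[0,0,0],"roll":0.14,"fingers":-1},
    {"linear":[0,0,0],"roll":0.14,"fingers":-1},
    {"linear":[0,0,0],"roll":0.14,"fingers":-1},
    {"linear":[0,0,0],"roll":0.14,"fingers":-1},
  ],
)

```text
clock: 55.85
position: [478.8, -224.0, 191.5]
eef_rot: [0.697, 0.717, 0.012, 0.009]
contact_force: [0.9, 1.3, 0.7]
width: 1.001
```

play_rows(
  moves=[
    {"linear":[0,0,0],"roll":0.07,"fingers":-1},
    {"linear":[0,0,0],"roll":0,"fingers":-1},
    {"linear":[0,0,0],"roll":0,"fingers":-1},
  ],
)

```text
clock: 56.15
position: [477.8, -220.4, 191.5]
eef_rot: [0.721, 0.692, 0.013, 0.007]
contact_force: [0.5, -0.2, -0.8]
width: 1.002
```

Run:
```python
from h import *
go((490,-390,200),-1.57)
shot('w22'); grab('top','top2.png')
```

```text
pos [ 477.8 -220.4  191.5] yaw -1.6122 tilt [0.0283 0.0073] | tool shift mm [-168.9   19.4   -9.4] roll -0.0422 F [ 0.5 -0.2 -0.8] w 1.002
```

View pics/w22b.png

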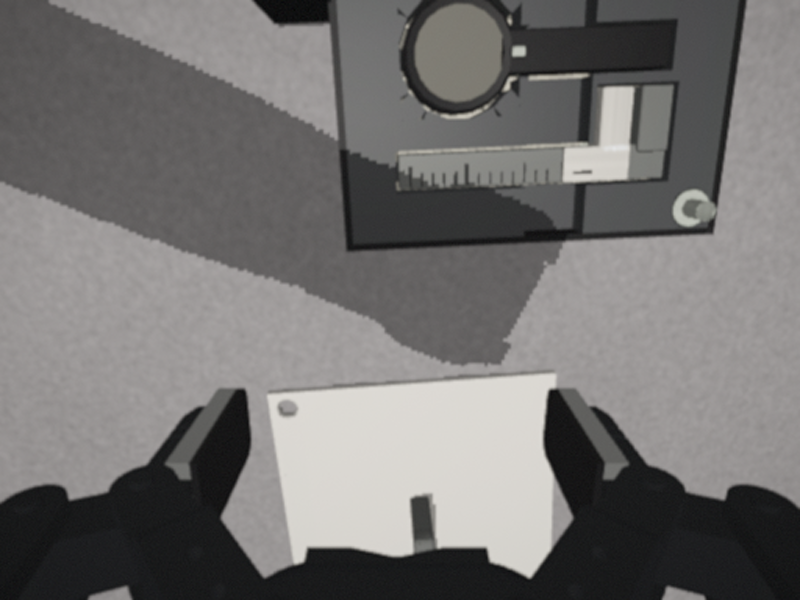

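View pics/top2.png

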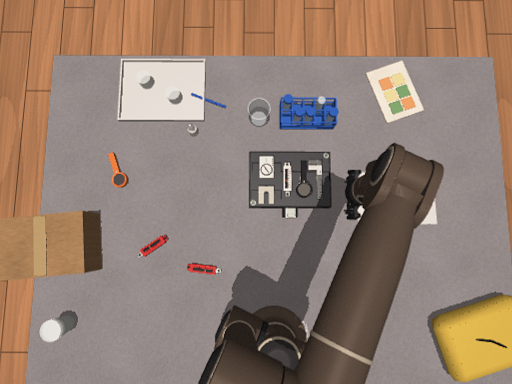

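play_rows(
  moves=[
    {"linear":[-0.03,0.003,0],"roll":-0.04,"fingers":-1},
    {"linear":[-0.04,0.005,0],"roll":0,"fingers":-1},
    {"linear":[-0.04,0.005,0],"roll":0,"fingers":-1},
    {"linear":[-0.04,0.005,0],"roll":0,"fingers":-1},
    {"linear":[-0.02,0,0],"roll":0,"fingers":-1},
    {"linear":[0,0,0],"roll":0,"fingers":-1},
    {"linear":[0,0,0],"roll":0,"fingers":-1},
  ],
)

```text
clock: 56.95
position: [495.8, -394.9, 190.2]
eef_rot: [0.703, 0.711, 0.013, 0.007]
contact_force: [0.6, 1.0, -0.4]
width: 0.999
```

Run:
```python
from h import *
go((490,-420,200),-1.57)
shot('w23')
```

```text
pos [ 495.8 -394.9  190.2] yaw -1.5609 tilt [0.0288 0.0086] | tool shift mm [-24.9  -5.8 -10.1] roll 0.0091 F [ 0.6  1.  -0.4] w 0.999
```

View pics/w23b.png

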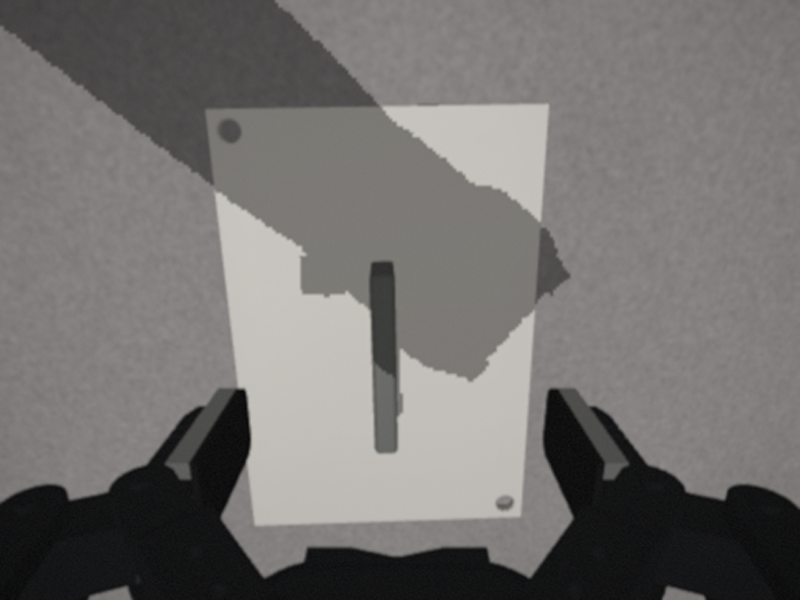

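Run:
```python
from h import *
p=P('w23')
C=[p(206,109,6),p(549,104,6),p(522,516,6),p(255,526,6)]; print(np.array(C)); C=np.array(C)
print([np.linalg.norm(C[i]-C[i-1]).round(1) for i in range(4)], C.mean(0))
e=C[3]-C[0]+C[2]-C[1]; print('long dir yaw', np.arctan2(e[0],-e[1]))   # -y rotated
e=C[1]-C[0]+C[2]-C[3]; print('short yaw',np.arctan2(e[1],e[0]))
B=np.array([p(370,277,52),p(395,276,52),p(398,452,52),p(376,453,52)]); print(B,B.mean(0))
e=B[3]-B[0]+B[2]-B[1]; print('bar yaw', np.arctan2(e[0],-e[1]))
h=np.array([p(230,131,3),p(505,502,3)]); print('holes',h,h.mean(0)); e=h[1]-h[0]; print('yaw',np.arctan2(e[1],e[0])-np.arctan2(-260,170), np.linalg.norm(e),np.hypot(170,260))
```

```text
[[ 394.1 -303.     6. ]
 [ 587.4 -298.1    6. ]
 [ 595.5 -581.1    6. ]
 [ 400.9 -586.9    6. ]]
[np.float64(284.0), np.float64(193.4), np.float64(283.1), np.float64(194.7)] [ 494.475 -442.275    6.   ]
long dir yaw 0.026277245352724354
short yaw 0.027577435831608346
[[ 486.3 -387.7   52. ]
 [ 499.5 -387.1   52. ]
 [ 502.2 -494.5   52. ]
 [ 489.2 -495.1   52. ]] [ 494.3 -441.1   52. ]
bar yaw 0.026064859275445322
holes [[ 405.6 -314.5    3. ]
 [ 583.  -571.1    3. ]] [ 494.3 -442.8    3. ]
yaw 0.025821622939080968 311.95243227133204 310.64449134018133
```

play_rows(
  moves=[
    {"linear":[0.028,-0.032,0],"roll":0,"fingers":-1},
    {"linear":[0.028,-0.032,0],"roll":0,"fingers":-1},
    {"linear":[0.028,-0.032,0],"roll":0,"fingers":-1},
    {"linear":[0.028,-0.032,0],"roll":0,"fingers":-1},
    {"linear":[0,0,0],"roll":0,"fingers":-1},
    {"linear":[0,0,0],"roll":0,"fingers":-1},
  ],
)

```text
clock: 57.6
position: [361.2, -272.8, 184.7]
eef_rot: [0.7, 0.714, 0.014, 0.005]
contact_force: [-0.1, 0.2, -0.3]
width: 1.004
```

Run:
```python
from h import *
go((494.4,-442.1,120),-1.545)
```

```text
pos [ 361.2 -272.8  184.7] yaw -1.5507 tilt [0.0269 0.0118] | tool shift mm [-172.7  127.9   66.3] roll -0.0057 F [-0.1  0.2 -0.3] w 1.004
```

play_rows(
  moves=[
    {"linear":[-0.028,0.028,0],"roll":0.0,"fingers":-1},
    {"linear":[-0.035,0.032,0],"roll":0,"fingers":-1},
    {"linear":[-0.035,0.032,0],"roll":0,"fingers":-1},
    {"linear":[-0.035,0.032,0],"roll":0,"fingers":-1},
    {"linear":[0,0,0],"roll":0,"fingers":-1},
    {"linear":[0,0,0],"roll":0,"fingers":-1},
  ],
)

```text
clock: 58.2
position: [496.5, -405.4, 185.2]
eef_rot: [0.697, 0.717, 0.014, 0.006]
contact_force: [-0.3, -0.1, 0.5]
width: 0.997
```

Run:
```python
from h import *
go((494.4,-442.1,120),-1.545)
```

```text
pos [ 496.5 -405.4  185.2] yaw -1.5434 tilt [0.0288 0.0115] | tool shift mm [-37.4  -5.1  64.7] roll 0.0016 F [-0.3 -0.1  0.5] w 0.997
```

play_rows(
  moves=[
    {"linear":[-0.015,-0.002,0.02],"roll":0,"fingers":-1},
    {"linear":[-0.015,-0.002,0.03],"roll":0,"fingers":-1},
    {"linear":[-0.006,-0.001,0.025],"roll":0,"fingers":-0.5},
    {"linear":[0,0,0.02],"roll":0,"fingers":-0.2},
    {"linear":[0,0,0.01],"roll":0,"fingers":-0.2},
    {"linear":[0,0,0],"roll":0,"fingers":-0.2},
  ],
)

```text
clock: 58.8
position: [496.3, -437.8, 79.2]
eef_rot: [0.696, 0.718, 0.015, 0.008]
contact_force: [0.8, -0.6, 1.0]
width: 0.6
```

Run:
```python
from h import *
go((494.4,-442.1,50),-1.545)
```

```text
pos [ 496.3 -437.8   79.2] yaw -1.5388 tilt [0.032  0.0096] | tool shift mm [-4.5 -3.  29.1] roll 0.0062 F [ 0.8 -0.6  1. ] w 0.6
```

play_rows(
  moves=[
    {"linear":[-0.003,-0.002,0.008],"roll":0.006,"fingers":-0.2},
    {"linear":[-0.001,-0.001,0.008],"roll":0,"fingers":-0.2},
    {"linear":[0,0,0.006],"roll":0,"fingers":-0.2},
    {"linear":[0,0,0.003],"roll":0,"fingers":-0.2},
    {"linear":[0,0,0],"roll":0,"fingers":-0.2},
  ],
)

```text
clock: 59.3
position: [495.4, -442.2, 56.5]
eef_rot: [0.697, 0.716, 0.015, 0.011]
contact_force: [0.0, -0.1, -0.2]
width: 0.6
```

Run:
```python
from h import *
go((494.4,-442.1,50),-1.545)
```

```text
pos [ 495.4 -442.2   56.5] yaw -1.5442 tilt [0.0363 0.0057] | tool shift mm [ 0.1 -1.3  6.5] roll 0.0008 F [ 0.  -0.1 -0.2] w 0.6
```

play_rows(
  moves=[
    {"linear":[0,-0.001,0.003],"roll":0,"fingers":-0.2},
    {"linear":[0,0,0.002],"roll":0,"fingers":-0.2},
    {"linear":[0,0,0],"roll":0,"fingers":1},
    {"linear":[0,0,0],"roll":0,"fingers":1},
    {"linear":[0,0,0],"roll":0,"fingers":1},
    {"linear":[0,0,0],"roll":0,"fingers":1},
    {"linear":[0,0,0],"roll":0,"fingers":1},
  ],
  force=60,
)

```text
clock: 60.0
position: [494.8, -442.6, 52.0]
eef_rot: [0.698, 0.716, 0.014, 0.012]
contact_force: [-0.1, -0.4, 0.5]
width: 0.152
```

Run:
```python
from h import *
go((494.4,-442.1,50),-1.545)
```

```text
pos [ 494.8 -442.6   52. ] yaw -1.5443 tilt [0.0369 0.0046] | tool shift mm [ 0.5 -0.5  2. ] roll 0.0007 F [-0.1 -0.4  0.5] w 0.152
```

play_rows(
  moves=[
    {"linear":[0,0,-0.01],"roll":0,"fingers":1},
    {"linear":[0,0,-0.025],"roll":0,"fingers":1},
    {"linear":[0,0,-0.035],"roll":0,"fingers":1},
    {"linear":[0,0,-0.035],"roll":0,"fingers":1},
    {"linear":[0,0,-0.02],"roll":0,"fingers":1},
    {"linear":[0.01,0.01,0],"roll":0.02,"fingers":1},
    {"linear":[0.02,0.01,0],"roll":0,"fingers":1},
    {"linear":[0.025,0.01,0],"roll":0,"fingers":1},
    {"linear":[0.025,0.01,0],"roll":0,"fingers":1},
    {"linear":[0.025,0.01,0],"roll":0,"fingers":1},
    {"linear":[0.025,0.005,0],"roll":0,"fingers":1},
    {"linear":[0.025,0,0],"roll":0,"fingers":1},
  ],
)

```text
clock: 61.2
position: [541.7, -282.7, 183.6]
eef_rot: [0.707, 0.707, 0.014, 0.005]
contact_force: [-0.2, 0.2, -4.5]
width: 0.151
```

Run:
```python
from h import *
go((556.2,-55.3,150),-1.57)
```

```text
pos [ 541.7 -282.7  183.6] yaw -1.571 tilt [0.0275 0.0134] | tool shift mm [227.   13.5  37. ] roll -0.001 F [-0.2  0.2 -4.5] w 0.151
```

play_rows(
  moves=[
    {"linear":[0.03,0.002,0],"roll":0,"fingers":1},
    {"linear":[0.03,0.002,0],"roll":0,"fingers":1},
    {"linear":[0.03,0.002,0],"roll":0,"fingers":1},
    {"linear":[0.03,0.002,0],"roll":0,"fingers":1},
    {"linear":[0.03,0.002,0],"roll":0,"fingers":1},
    {"linear":[0.03,0.002,0],"roll":0,"fingers":1},
    {"linear":[0.02,0,0],"roll":0,"fingers":1},
    {"linear":[0.01,0,0],"roll":0,"fingers":1},
    {"linear":[0,0,0],"roll":0,"fingers":1},
    {"linear":[0,0,0],"roll":0,"fingers":1},
  ],
)

```text
clock: 62.2
position: [549.8, -60.7, 187.9]
eef_rot: [0.706, 0.708, 0.013, 0.002]
contact_force: [0.6, 0.5, -4.8]
width: 0.148
```

Run:
```python
from h import *
go((556.2,-55.3,150),-1.57)
shot('w24')
```

```text
pos [549.8 -60.7 187.9] yaw -1.5671 tilt [0.0211 0.0167] | tool shift mm [ 4.7  5.6 38.1] roll 0.0029 F [ 0.6  0.5 -4.8] w 0.148
```

View pics/w24b.png

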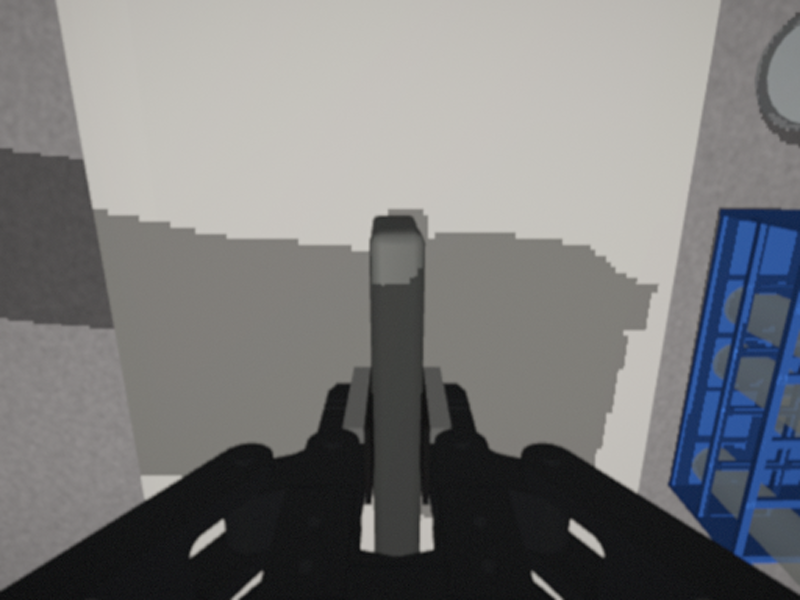

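Run:
```python
from h import *
c=np.load('w24c.npy',allow_pickle=True).item(); s=arm.observe();M=R.from_quat(s['eef_rot']).as_matrix()
T=lambda P:(M.T@(P-s['position']))
# intersect rays with plane tool z = const
def q(u,v,tz):
    o,r=ray(c,((u+.5)/1.5625-.5,(v+.5)/1.5625-.5)); o=T(o); r=M.T@r[0]; return (o+r*(tz-o[2])/r[2]).round(1)
print('bar end top',q(371,233,0),q(421,233,0),'bar mid',q(371,340,0),q(423,340,0))
print('plate L', q(57,0,46),q(130,405,46),' R',q(719,0,46),q(640,490,46))
print('scene proj of pins', proj(imaging.calibration('scene'),[(641.2,-185.3,66),(471.2,74.7,66)]))
```

```text
bar end top [55.5 -5.6  0. ] [55.5  6.4  0. ] bar mid [28. -6.  0.] [28.   7.3  0. ]
plate L [115.1 -97.9  46. ] [-17.1 -97.7  46. ]  R [115.2  94.   46. ] [-54.5  95.8  46. ]
scene proj of pins [[188.60427998 243.03852598]
 [248.05642392 185.27371522]]
```

play_rows(
  moves=[
    {"linear":[0.002,0.003,0.008],"roll":0.002,"fingers":1},
    {"linear":[0.002,0.002,0.012],"roll":0,"fingers":1},
    {"linear":[0,0,0.012],"roll":0,"fingers":1},
    {"linear":[0,0,0.01],"roll":0,"fingers":1},
    {"linear":[0,0,0.005],"roll":0,"fingers":1},
    {"linear":[0,0,0],"roll":0,"fingers":1},
    {"linear":[0,0,0],"roll":0,"fingers":1},
  ],
)

```text
clock: 62.95
position: [555.2, -59.0, 134.4]
eef_rot: [0.708, 0.706, 0.012, 0.0]
contact_force: [0.2, 0.1, -4.8]
width: 0.145
```

Run:
```python
from h import *
go((556,-55.8,124),-1.569)
```

```text
pos [555.2 -59.  134.4] yaw -1.5746 tilt [0.0172 0.0165] | tool shift mm [ 3.   0.6 10.5] roll -0.0056 F [ 0.2  0.1 -4.8] w 0.145
```

play_rows(
  moves=[
    {"linear":[0.0025,0.0005,0.002],"roll":-0.005,"fingers":1},
    {"linear":[0.0005,0,0.003],"roll":0,"fingers":1},
    {"linear":[0,0,0.003],"roll":0,"fingers":1},
    {"linear":[0,0,0],"roll":0,"fingers":1},
    {"linear":[0,0,0],"roll":0,"fingers":1},
  ],
)

```text
clock: 63.45
position: [556.8, -55.5, 127.4]
eef_rot: [0.706, 0.708, 0.013, 0.001]
contact_force: [-0.1, -1.0, -4.2]
width: 0.149
```

Run:
```python
from h import *
go((556,-55.8,124),-1.569)
for n in ['scene','top']:
    im,c=grab(n,n+'3.png')
    if n=='scene': cv2.imwrite('pics/scene3c.png',cv2.resize(im[150:290,140:310,::-1],None,fx=4.5,fy=4.2,interpolation=cv2.INTER_CUBIC))
    else: cv2.imwrite('pics/top3c.png',cv2.resize(im[135:235,235:345,::-1],None,fx=6,fy=6,interpolation=cv2.INTER_CUBIC))
```

```text
pos [556.8 -55.5 127.4] yaw -1.5688 tilt [0.0198 0.0162] | tool shift mm [-0.4 -0.9  3.3] roll 0.0002 F [-0.1 -1.  -4.2] w 0.149
```

View pics/scene3c.png

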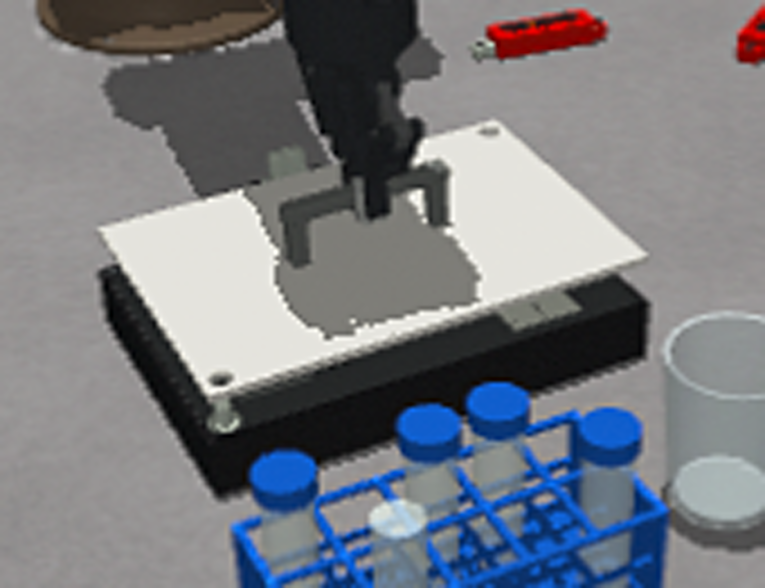

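View pics/top3c.png

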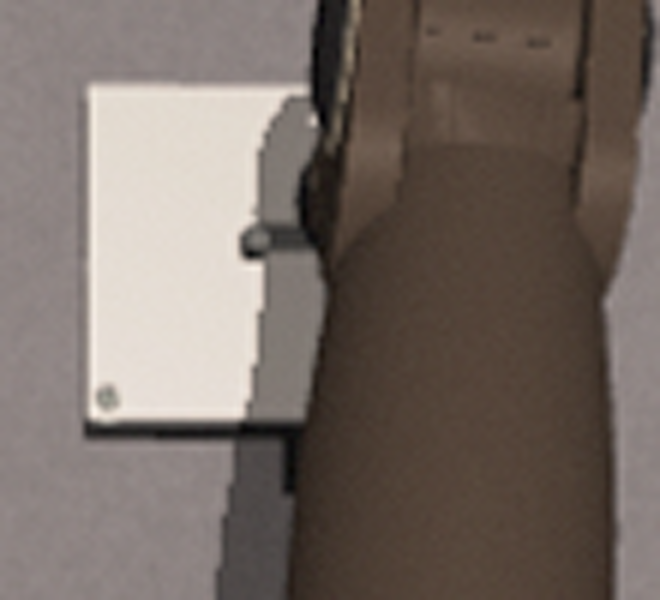

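play_rows(
  moves=[
    {"linear":[-0.0003,-0.0007,0.003],"roll":0,"fingers":1},
    {"linear":[0,0,0.003],"roll":0,"fingers":1},
    {"linear":[0,0,0.003],"roll":0,"fingers":1},
    {"linear":[0,0,0.002],"roll":0,"fingers":1},
  ],
)

```text
clock: 63.95
position: [556.5, -55.7, 115.9]
eef_rot: [0.706, 0.708, 0.013, 0.002]
contact_force: [0.9, 0.2, -5.0]
width: 0.15
```

Run:
```python
from h import *
go((556,-55.8,110),-1.569)
```

```text
pos [556.5 -55.7 115.9] yaw -1.5691 tilt [0.0206 0.0161] | tool shift mm [-0.2 -0.6  5.9] roll -0.0001 F [ 0.9  0.2 -5. ] w 0.15
```

play_rows(
  moves=[
    {"linear":[0,-0.0004,0.003],"roll":0,"fingers":1},
    {"linear":[0,0,0.003],"roll":0,"fingers":1},
    {"linear":[0,0,0.003],"roll":0,"fingers":1},
  ],
)

```text
clock: 64.25
position: [556.2, -55.6, 106.0]
eef_rot: [0.706, 0.708, 0.013, 0.002]
contact_force: [-1.5, 0.5, -4.7]
width: 0.15
```

Run:
```python
from h import *
go((556,-55.8,110),-1.569)
```

```text
pos [556.2 -55.6 106. ] yaw -1.5691 tilt [0.0204 0.0161] | tool shift mm [-0.1 -0.1 -4. ] roll -0.0001 F [-1.5  0.5 -4.7] w 0.15
```

play_rows(
  moves=[
    {"linear":[0,0,0.003],"roll":0,"fingers":1},
    {"linear":[0,0,0.003],"roll":0,"fingers":1},
    {"linear":[0,0,0.003],"roll":0,"fingers":1},
  ],
)

```text
clock: 64.55
position: [556.4, -55.4, 96.2]
eef_rot: [0.706, 0.708, 0.013, 0.001]
contact_force: [-0.4, 1.0, -1.8]
width: 0.145
```

Run:
```python
from h import *
go((556,-55.8,96),-1.569)
```

```text
pos [556.4 -55.4  96.2] yaw -1.569 tilt [0.0204 0.0162] | tool shift mm [-0.4 -0.4  0.1] roll 0.0 F [-0.4  1.  -1.8] w 0.145
```

Nearly seated; a gentle press, then let go.

play_rows(
  moves=[
    {"linear":[0,0,0.0025],"roll":0,"fingers":1},
    {"linear":[0,0,0.0025],"roll":0,"fingers":1},
  ],
)

```text
clock: 64.75
position: [556.4, -55.4, 95.9]
eef_rot: [0.706, 0.708, 0.014, 0.003]
contact_force: [-10.0, 0.8, 16.1]
width: 0.153
```

Run:
```python
from h import *
go((556,-55.8,96),-1.569)
```

```text
pos [556.4 -55.4  95.9] yaw -1.569 tilt [0.0233 0.0155] | tool shift mm [-0.4 -0.4 -0.1] roll 0.0 F [-10.    0.8  16.1] w 0.153
```

play_rows(
  moves=[
    {"linear":[0,0,-0.0005],"roll":0,"fingers":0.2},
    {"linear":[0,0,0],"roll":0,"fingers":0.0},
    {"linear":[0,0,0],"roll":0,"fingers":0.0},
    {"linear":[0,0,-0.01],"roll":0,"fingers":0.0},
    {"linear":[0,0,-0.03],"roll":0,"fingers":-0.3},
    {"linear":[0,0,-0.04],"roll":0,"fingers":-1},
    {"linear":[0,0,-0.03],"roll":-0.1,"fingers":-1},
    {"linear":[0,0,0],"roll":-0.14,"fingers":-1},
    {"linear":[0,0,0],"roll":-0.14,"fingers":-1},
    {"linear":[0,0,0],"roll":-0.14,"fingers":-1},
    {"linear":[0,0,0],"roll":-0.14,"fingers":-1},
    {"linear":[0,0,0],"roll":-0.14,"fingers":-1},
  ],
  force=40,
)

```text
clock: 65.95
position: [556.2, -57.5, 219.3]
eef_rot: [0.361, 0.933, 0.013, 0.013]
contact_force: [-0.2, -0.4, 0.4]
width: 0.998
```

play_rows(
  moves=[
    {"linear":[0,0,0],"roll":-0.14,"fingers":-1},
    {"linear":[0,0,0],"roll":-0.14,"fingers":-1},
    {"linear":[0,0,0],"roll":-0.14,"fingers":-1},
    {"linear":[0,0,0],"roll":-0.14,"fingers":-1},
    {"linear":[0,0,0],"roll":-0.14,"fingers":-1},
    {"linear":[0,0,0],"roll":0,"fingers":-1},
    {"linear":[0,0,0],"roll":0,"fingers":-1},
  ],
)

```text
clock: 66.65
position: [557.3, -57.7, 223.9]
eef_rot: [0.005, 1.0, 0.007, 0.019]
contact_force: [-0.0, -0.6, -0.0]
width: 1.001
```

Run:
```python
from h import *
go((427,-55.5,190),0.001)
shot('w25')
```

```text
pos [557.3 -57.7 223.9] yaw -0.0103 tilt [0.038  0.0142] | tool shift mm [131.5   0.4  29. ] roll -0.0113 F [-0.  -0.6 -0. ] w 1.001
```

View pics/w25b.png

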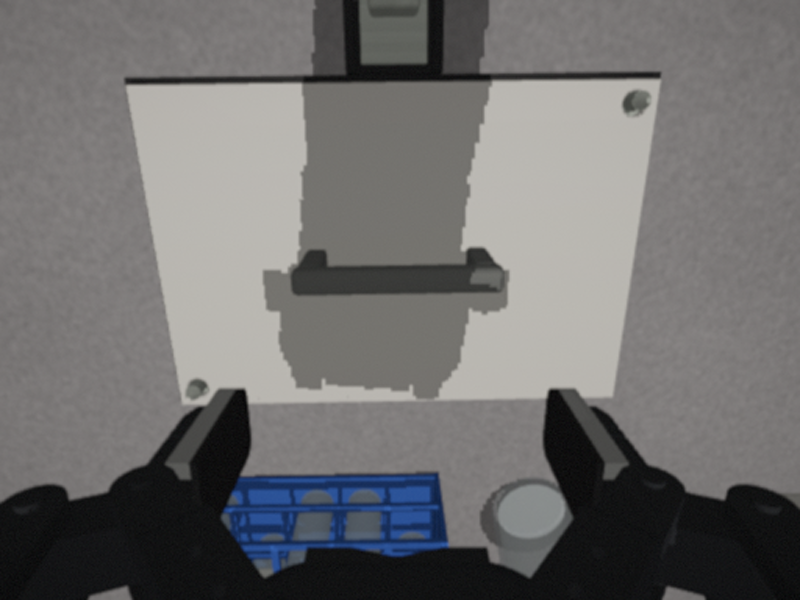

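Run:
```python
from h import *
p=P('w25')
C=np.array([p(127,84,50),p(659,78,50),p(613,397,50),p(183,404,50)]);print(C,[np.linalg.norm(C[i]-C[i-1]).round(1) for i in range(4)],C.mean(0))
print('tab',p(370,12,80.5),p(418,12,80.5))
im,c=grab('scene','scene4.png'); cv2.imwrite('pics/scene4c.png',cv2.resize(im[150:290,140:310,::-1],None,fx=4.5,fy=4.2,interpolation=cv2.INTER_CUBIC))
```

```text
[[ 459.9 -195.9   50. ]
 [ 459.7   85.7   50. ]
 [ 654.    87.3   50. ]
 [ 653.9 -196.    50. ]] [np.float64(194.0), np.float64(281.6), np.float64(194.3), np.float64(283.3)] [556.875 -54.725  50.   ]
tab [432.5 -66.2  80.5] [432.7 -44.3  80.5]
```

View pics/scene4c.png

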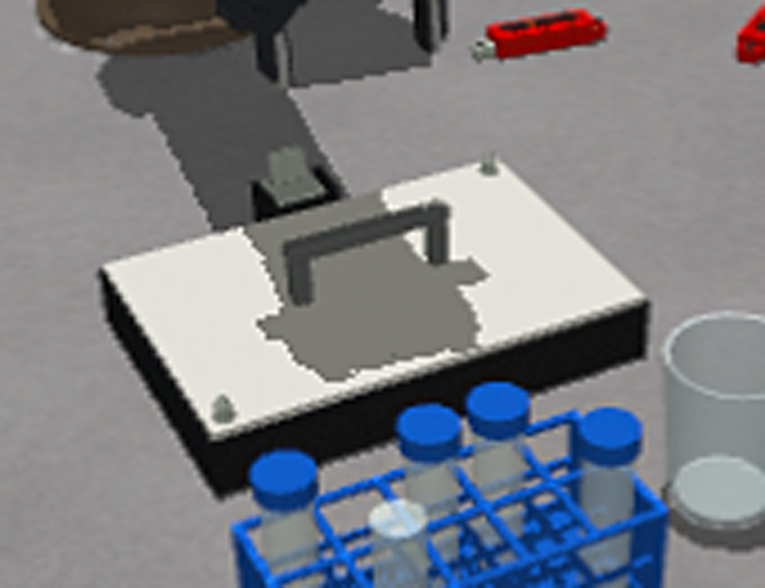

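play_rows(
  moves=[
    {"linear":[0.03,0,0.01],"roll":-0.011,"fingers":-0.6},
    {"linear":[0.035,0,0.01],"roll":0,"fingers":-0.3},
    {"linear":[0.035,0,0.01],"roll":0,"fingers":-0.3},
    {"linear":[0.02,0,0.01],"roll":0,"fingers":-0.3},
    {"linear":[0.008,0,0.02],"roll":0,"fingers":-0.3},
    {"linear":[0,0,0.02],"roll":0,"fingers":-0.3},
    {"linear":[0,0,0.01],"roll":0,"fingers":-0.3},
    {"linear":[0,0,0],"roll":0,"fingers":-0.3},
    {"linear":[0,0,0],"roll":0,"fingers":-0.3},
  ],
)

```text
clock: 67.65
position: [429.0, -55.8, 126.7]
eef_rot: [0.007, 1.0, 0.007, 0.02]
contact_force: [-0.0, -0.1, -0.5]
width: 0.65
```

Run:
```python
from h import *
go((427,-55.5,84),0.001)
```

```text
pos [429.  -55.8 126.7] yaw -0.0129 tilt [0.0409 0.0138] | tool shift mm [ 3.7 -0.3 42.5] roll -0.0139 F [-0.  -0.1 -0.5] w 0.65
```

play_rows(
  moves=[
    {"linear":[0.002,0,0.01],"roll":-0.013,"fingers":-0.3},
    {"linear":[0.0015,0,0.01],"roll":0,"fingers":-0.3},
    {"linear":[0,0,0.009],"roll":0,"fingers":-0.3},
    {"linear":[0,0,0.005],"roll":0,"fingers":-0.3},
    {"linear":[0,0,0],"roll":0,"fingers":-0.3},
  ],
)

```text
clock: 68.15
position: [428.5, -55.4, 91.2]
eef_rot: [-0.0, 1.0, 0.007, 0.022]
contact_force: [0.8, 0.8, -0.5]
width: 0.651
```

Run:
```python
from h import *
go((427,-55.5,84),0.001)
```

```text
pos [428.5 -55.4  91.2] yaw 0.0008 tilt [0.0433 0.0135] | tool shift mm [ 1.8 -0.2  7.1] roll -0.0002 F [ 0.8  0.8 -0.5] w 0.651
```

play_rows(
  moves=[
    {"linear":[0.0015,0,0.004],"roll":0,"fingers":-0.3},
    {"linear":[0,0,0.003],"roll":0,"fingers":-0.3},
    {"linear":[0,0,0],"roll":0,"fingers":1},
    {"linear":[0,0,0],"roll":0,"fingers":1},
    {"linear":[0,0,0],"roll":0,"fingers":1},
    {"linear":[0,0,0],"roll":0,"fingers":1},
  ],
)

```text
clock: 68.75
position: [427.6, -55.8, 84.0]
eef_rot: [-0.0, 1.0, 0.006, 0.022]
contact_force: [0.7, -0.0, -2.5]
width: 0.267
```

Run:
```python
from h import *
go((455,-55.5,84),0.001)
```

```text
pos [427.6 -55.8  84. ] yaw 0.0004 tilt [0.0439 0.0122] | tool shift mm [-27.4   0.3   1.2] roll -0.0006 F [ 0.7 -0.  -2.5] w 0.267
```

Gripped the tab. Slide towards +x.

play_rows(
  moves=[
    {"linear":[-0.004,0,0],"roll":0,"fingers":1},
    {"linear":[-0.004,0,0],"roll":0,"fingers":1},
    {"linear":[-0.004,0,0],"roll":0,"fingers":1},
    {"linear":[-0.004,0,0],"roll":0,"fingers":1},
    {"linear":[-0.004,0,0],"roll":0,"fingers":1},
    {"linear":[-0.003,0,0],"roll":0,"fingers":1},
  ],
)

```text
clock: 69.35
position: [450.6, -55.8, 84.0]
eef_rot: [0.0, 1.0, 0.006, 0.02]
contact_force: [-2.2, -0.7, -1.5]
width: 0.27
```

Run:
```python
from h import *
go((455,-55.5,84),0.001)
```

```text
pos [450.6 -55.8  84. ] yaw 0.0002 tilt [0.0398 0.0122] | tool shift mm [-4.4  0.3  0.1] roll -0.0008 F [-2.2 -0.7 -1.5] w 0.27
```

play_rows(
  moves=[
    {"linear":[-0.003,0,0],"roll":0,"fingers":1},
    {"linear":[-0.003,0,0],"roll":0,"fingers":1},
    {"linear":[-0.003,0,0],"roll":0,"fingers":1},
  ],
)

```text
clock: 69.65
position: [456.0, -55.8, 83.7]
eef_rot: [0.0, 1.0, 0.006, 0.015]
contact_force: [-17.7, -2.4, 15.0]
width: 0.271
```

Run:
```python
from h import *
go((455,-55.5,84),0.001)
```

```text
pos [456.  -55.8  83.7] yaw -0.0002 tilt [0.0306 0.0117] | tool shift mm [ 0.9  0.3 -0.3] roll -0.0012 F [-17.7  -2.4  15. ] w 0.271
```

play_rows(
  moves=[
    {"linear":[0,0,0],"roll":0,"fingers":-0.3},
    {"linear":[0,0,0],"roll":0,"fingers":-0.3},
    {"linear":[0,0,0],"roll":0,"fingers":-0.3},
    {"linear":[0,0,-0.02],"roll":0,"fingers":-0.3},
    {"linear":[0,0,-0.04],"roll":0,"fingers":-0.3},
    {"linear":[0,0,-0.04],"roll":0,"fingers":-0.6},
    {"linear":[-0.02,0,-0.03],"roll":0,"fingers":-1},
    {"linear":[-0.03,0,0],"roll":0,"fingers":-1},
    {"linear":[-0.03,0,0],"roll":0,"fingers":-1},
    {"linear":[-0.02,0,0],"roll":0,"fingers":-1},
    {"linear":[0,0,0],"roll":0,"fingers":-1},
    {"linear":[0,0,0],"roll":0,"fingers":-1},
  ],
)

```text
clock: 70.85
position: [560.0, -56.3, 226.6]
eef_rot: [-0.0, 1.0, 0.007, 0.023]
contact_force: [-0.8, 0.2, -0.6]
width: 1.0
```

Run:
```python
from h import *
go((455,-55.5,84),0.001)
shot('w26')
p=P('w26')
im,c=grab('scene','scene5.png'); cv2.imwrite('pics/scene5c.png',cv2.resize(im[150:290,140:310,::-1],None,fx=4.5,fy=4.2,interpolation=cv2.INTER_CUBIC))
```

```text
pos [560.  -56.3 226.6] yaw 0.0011 tilt [0.0456 0.0148] | tool shift mm [111.4  -1.2 137.7] roll 0.0001 F [-0.8  0.2 -0.6] w 1.0
```

View pics/w26b.png

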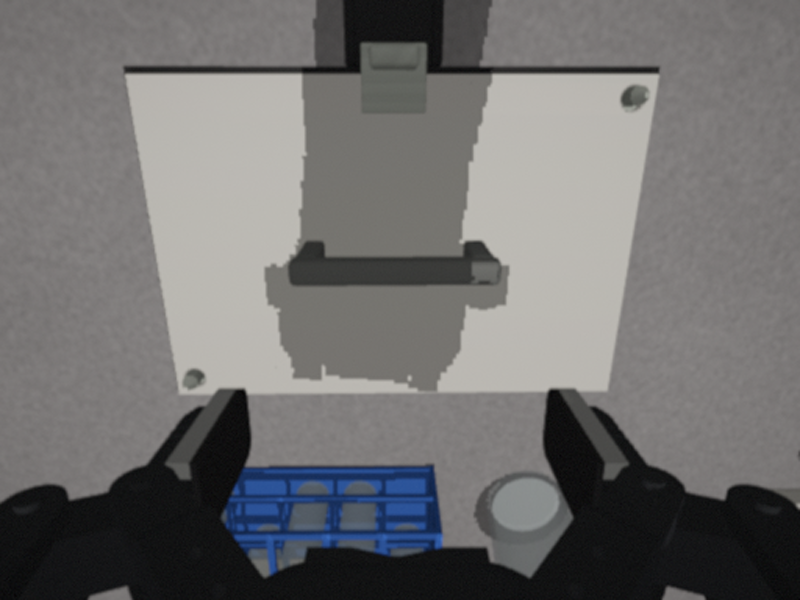

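View pics/scene5c.png

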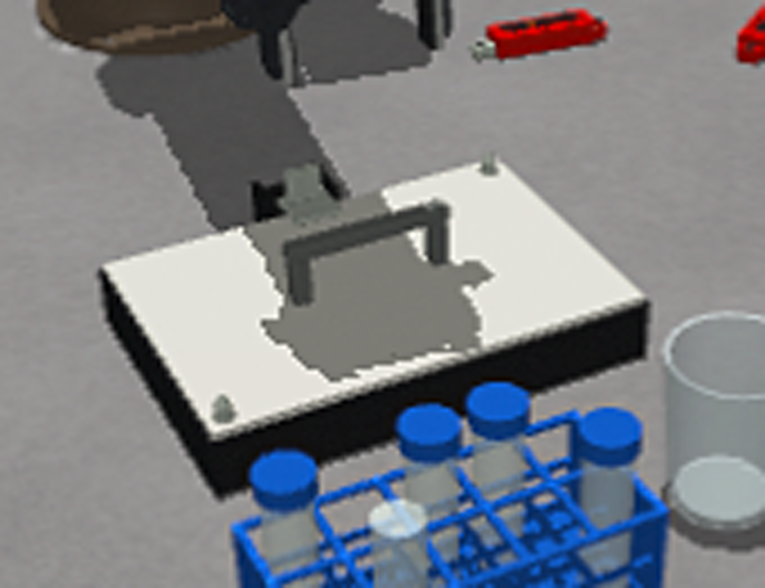

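Run:
```python
from h import *
p=P('w26')
print('tongue tip',p(362,113,56.5),p(426,113,56.5),'plate near edge',p(240,73,50),p(500,73,50),'far',p(400,391,50))
```

```text
tongue tip [479.8 -72.   56.5] [479.8 -38.   56.5] plate near edge [ 460.  -136.2   50. ] [459.8   1.4  50. ] far [652.9 -51.1  50. ]
```

Run:
```python
from h import *
print(arm.job_done()); print(arm.observe()['clock'])
```

```text
the job is handed in; nothing more can be done
None
the job is handed in; nothing more can be done
```

The tray is packed, the cover is on and the catch is shut. I handed the job in at about 71 s; no verdict was reported.

- **Instruments:** The balance, calliper, magnifier and compass were on the table. I pressed each one down in its own cutout with 25–32 N until it bottomed within 1 mm of its home height. No magnet was in view, so its cutout stays empty. I did not touch the red look-alikes, the orange magnifier or the standing items.
- **Cover:** I drew the catch back to its stop and lowered the plate over both pins. It seated at the expected height. In the scene and wrist views, both pins stand through the holes and no gap shows round the edge.
- **Catch:** I slid it about 28 mm to its stop, where it pushed back with 18 N. The tongue tip measured x = 479.8 mm against about 480 mm expected for fully shut. The arm was clear above the tray when I handed in.
- **Disagreements:**
    - The tool drifted up to about 2.5° out of vertical during the run. I partly corrected it by pressing the open fingers lightly on bare table before picking up the compass. Because of the drift, one end of an instrument could sit a few tenths of a millimetre (at most about 0.8 mm) high. I did not measure the ends one by one, but they did not stop the cover from seating.
    - The catch tab was gripped about 2 mm off in y from where the camera had put it.

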